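# Put the washed tube mixer back in service

### The job

The tube mixer has been washed: put it back in service. Lift the rotor out of its draining cradle and lower it gently into the mixer's two open forks, not dropping it, until both ends of the axle rest fully on the slot bottoms, and thread every tube holder that lies on the bench over the upright storage post so that they all lie flat, stacked down on its foot. Only when the rotor and all the holders are in place and let go, push the mixer's run lever all the way over, and leave the other things on the bench where they are.

Things in the scene. Friction and masses are not known exactly. Their poses are not given: they have to be found in the camera images.
- rotor_mid (a point): Centre of the loose rotor, 0.35 kg: a steel axle 10 mm thick, 170 mm long, round grey barrel 40 mm thick, 104 mm long on its middle, a white disc 64 mm across, 8 mm thick at each barrel end (outer faces 60 mm from the middle). y runs along the axle; x and z turn as it rolls. Starts level in the cradle, centre 48 mm above the bench. Grip the barrel from above. Fits the forks either way round.
- axle_a (a point): Point on the rotor's axle 72 mm from its middle to its own +y, where it rests in a fork.
- axle_b (a point): Point on the rotor's axle 72 mm from its middle to its own -y, where it rests in a fork.
- cradle: Fixed white draining cradle in which the rotor starts, a plate 90 x 150 mm with notched blocks 22 mm high under the rotor's discs only. Origin at the centre of its underside, y along the rotor.
- seat (a point): Where the rotor's centre lies when it is home in the mixer, 105 mm above the bench; y along the axle line, z up. Two aluminium fork plates, 12 mm thick, stand 72 mm either side, each with an open-topped slot 14 mm wide, its bottom 5 mm below this point; slot walls rise straight to 25 mm above it, then flare to a mouth about 35 mm wide, top about 44 mm above.
- mixer: The fixed mixer: white base 120 mm (x) deep, 35 mm high, from 167 mm on its -y side to 147 mm on its +y side; motor housing 110 mm high, 93 to 143 mm out on +y; run lever 130 mm out on -y. Origin on the bench straight under the seat, same axes as the seat.
- run (a joint): The mixer's run lever: 0 leaning over to the mixer's -x side (off), 1.0 rad fully over to its +x side (running). It may start up to 0.15. Stays where it is left; takes about 1 N at the ball.
- run_tip (a point): Centre of the black ball, 26 mm across, on top of the run lever, 70 mm from the pivot. The pivot is on the mixer 130 mm from the seat towards -y and 57 mm above the bench; the ball swings from 34 mm on the pivot's -x side to 34 mm on its +x side, about 118 mm above the bench at either end.
- post_foot (a point): The fixed storage post: an upright steel rod 12 mm thick, its pointed tip 163 mm above this point, on a dark round foot 100 mm across and 12 mm thick. The point lies on the rod's axis on top of the foot, where the lowest holder rests; z up.
- holder1_mid (a point): White plastic tube holder, 32 mm tall, 0.12 kg, flat on the bench: round boss 40 mm across with a 17 mm through hole; on one side an upright blade 12 mm thick reaching 94 mm from the hole axis, on the other a 40 mm wide block reaching 53 mm. Balanced about the hole. Point: on the hole axis half-way up; x along the blade, z up. Grip the blade 75 mm out. They stack flat, 32 mm apart, in any turn. 3 or 4 present.
- holder2_mid (a point): Another tube holder, just like holder1, same point and axes; may be absent.
- holder3_mid (a point): Another tube holder, just like holder1, same point and axes; may be absent.
- holder4_mid (a point): Another tube holder, just like holder1, same point and axes; may be absent.
- bottle: Bystander, to be left alone: plain round bottle, 60 mm across, 130 mm tall. Origin at the centre of its underside.
- beaker: Bystander, to be left alone: glass beaker, 64 mm across, 80 mm tall. Origin at the centre of its underside.
- timer: Bystander, to be left alone: small white bench timer, 75 mm wide, 70 mm tall. Origin at the centre of its underside.
- tuberack: Bystander, to be left alone: orange tube rack block, 60 x 110 x 45 mm. Origin at the centre of its underside.
- jar: Bystander, to be left alone: amber jar, 50 mm across, 70 mm tall. Origin at the centre of its underside.
There are look-alikes about, which are no part of the job. Leave any yellow look-alike of the part that bears rotor_mid alone. What is shaped like the part that bears holder1_mid but turquoise is not meant.

How it is judged (in metres and radians):
On the way, in this order (a step that is already met when the one before it is completed fails the run):
1. the rotor is home in both forks and every holder is stacked flat on the post, all let go (horizontal distance between rotor_mid and seat below 0.012 m and angle between the y axis of rotor_mid and the y axis of seat, either way round below 0.06 rad and z of axle_a in the frame of seat between -0.004 and 0.004 m and z of axle_b in the frame of seat between -0.004 and 0.004 m and linear speed of each of rotor, holder1, holder2, holder3, holder4 below 0.03 m/s and contact force between the fingers and rotor below 0.2 N and horizontal distance between each of holder1_mid, holder2_mid, holder3_mid, holder4_mid and post_foot below 0.007 m and angle between each of holder1_mid, holder2_mid, holder3_mid, holder4_mid's own z axis and vertical below 0.08 rad and contact force between the fingers and holder1 below 0.2 N and (z of holder1_mid in the frame of post_foot between 0.01 and 0.022 m or z of holder1_mid in the frame of post_foot between 0.042 and 0.054 m or z of holder1_mid in the frame of post_foot between 0.074 and 0.086 m or z of holder1_mid in the frame of post_foot between 0.106 and 0.118 m) and contact force between the fingers and holder2 below 0.2 N and (z of holder2_mid in the frame of post_foot between 0.01 and 0.022 m or z of holder2_mid in the frame of post_foot between 0.042 and 0.054 m or z of holder2_mid in the frame of post_foot between 0.074 and 0.086 m or z of holder2_mid in the frame of post_foot between 0.106 and 0.118 m) and contact force between the fingers and holder3 below 0.2 N and (z of holder3_mid in the frame of post_foot between 0.01 and 0.022 m or z of holder3_mid in the frame of post_foot between 0.042 and 0.054 m or z of holder3_mid in the frame of post_foot between 0.074 and 0.086 m or z of holder3_mid in the frame of post_foot between 0.106 and 0.118 m) and contact force between the fingers and holder4 below 0.2 N and (z of holder4_mid in the frame of post_foot between 0.01 and 0.022 m or z of holder4_mid in the frame of post_foot between 0.042 and 0.054 m or z of holder4_mid in the frame of post_foot between 0.074 and 0.086 m or z of holder4_mid in the frame of post_foot between 0.106 and 0.118 m)), for 0.3 s.
2. then the run lever is pushed over (value of joint run above 0.85 rad), for 0.2 s.
At the end, for the whole second after the job is handed in: Rotor within 12 mm of the seat, its axle within 0.06 rad of the line and both ends within 4 mm of home height; every holder within 7 mm of the post, 0.08 rad of flat and 6 mm of a stacked height (16, 48, 80, 112 mm over the foot); lever past 0.85 rad; all let go, rotor at rest (horizontal distance between rotor_mid and seat below 0.012 m and angle between the y axis of rotor_mid and the y axis of seat, either way round below 0.06 rad and z of axle_a in the frame of seat between -0.004 and 0.004 m and z of axle_b in the frame of seat between -0.004 and 0.004 m and linear speed of rotor below 0.03 m/s and contact force between the fingers and rotor below 0.2 N and horizontal distance between each of holder1_mid, holder2_mid, holder3_mid, holder4_mid and post_foot below 0.007 m and angle between each of holder1_mid, holder2_mid, holder3_mid, holder4_mid's own z axis and vertical below 0.08 rad and contact force between the fingers and holder1 below 0.2 N and (z of holder1_mid in the frame of post_foot between 0.01 and 0.022 m or z of holder1_mid in the frame of post_foot between 0.042 and 0.054 m or z of holder1_mid in the frame of post_foot between 0.074 and 0.086 m or z of holder1_mid in the frame of post_foot between 0.106 and 0.118 m) and contact force between the fingers and holder2 below 0.2 N and (z of holder2_mid in the frame of post_foot between 0.01 and 0.022 m or z of holder2_mid in the frame of post_foot between 0.042 and 0.054 m or z of holder2_mid in the frame of post_foot between 0.074 and 0.086 m or z of holder2_mid in the frame of post_foot between 0.106 and 0.118 m) and contact force between the fingers and holder3 below 0.2 N and (z of holder3_mid in the frame of post_foot between 0.01 and 0.022 m or z of holder3_mid in the frame of post_foot between 0.042 and 0.054 m or z of holder3_mid in the frame of post_foot between 0.074 and 0.086 m or z of holder3_mid in the frame of post_foot between 0.106 and 0.118 m) and contact force between the fingers and holder4 below 0.2 N and (z of holder4_mid in the frame of post_foot between 0.01 and 0.022 m or z of holder4_mid in the frame of post_foot between 0.042 and 0.054 m or z of holder4_mid in the frame of post_foot between 0.074 and 0.086 m or z of holder4_mid in the frame of post_foot between 0.106 and 0.118 m) and value of joint run above 0.85 rad); the robot touches nothing.
It fails at once if the rotor is dropped into the forks (faster than 0.5 m/s within 45 mm of its seat) (distance between rotor_mid and seat below 0.045 m and linear speed of rotor above 0.5 m/s).
It fails at once if a bystander is moved more than 40 mm (distance of any of bottle, beaker, timer, tuberack, jar from where it was at the start of the episode above 0.04 m).
Of holder1, holder2, holder3, holder4 only 3 to 4 are there at a start; the rules pass over those that are not, and their reading is None.
At some moment in a run one of holder1, holder2, holder3, holder4 may be knocked a few centimetres aside while the robot is not near it.
It also fails if it takes over 210 s, if anything falls off the work surface, if the arm or the gripper's body presses on something with over 40 N, if the wrist force passes 120 N, or if a joint passes its speed limit or range.

### The arm

A 6-joint arm with a two-finger parallel gripper is mounted at the origin on the work surface. World frame = base frame: x ahead of the robot, y to its left, z up, the work surface at z = 0. Lengths are in mm, angles in rad, forces in N, time in s.
With the tool pointing down it reaches from about 350 to 800 mm from the base axis. Payload 7.3 kg.
Tool frame: the origin (TCP) lies at the very end of the fingers, on their centre line; the grasp point (between the pads) lies env.hold_point_z behind it (env.hold_point_z is the distance from the TCP to the grasp point, in mm); z points along the fingers, y is the line along which they close (so a half turn about z gives the same grasp; the last joint's range is limited). The gripper opens to 85 mm and grips with 20 to 120 N. Pads are 22 mm wide; open, the fingers measure 114 mm over their backs; the gripper's body (76 mm by 85 mm) begins 54 mm behind the grasp point. The pads swing forward as they close: fully open they stand 13 mm farther back than shut.
Start: joints at [0.969, 0.342, 1.524, -0, 1.275, -0.146], TCP at [231.085, 471.43, 206.222] pointing down, gripper open.
Joint ranges: [-2.53, 2.53], [-0.77, 2.02], [0.04, 2.7], [-1, 4.14], [0.28, 2.66], [-3.11, 3.11]. Speed limits (rad/s): [2.57, 2.57, 3.14, 3.14, 3.14, 3.14].

### API

Orientations are given as a unit quaternion [w, x, y, z].
In Python, from cell import env, viewer gives the robot as it stands.
- The arm moves only by the tool play_rows, never from a script. Its argument "series" is a list of rows, each an object of numbers: "gripper": the gripper command: -1 is shut, 1 is fully open, values between are in proportion; "tx", "ty", "tz": the shift along the tool's x, y, z in mm; "wx", "wy", "wz": the turn, a rotation vector about the tool's x, y, z in degrees. In form: [{"gripper": .., "tx": .., "ty": .., "tz": .., "wx": .., "wy": .., "wz": ..}, ...]. A call has exactly 5 rows; each row is the pose to reach, as a shift and turn from the pose commanded when the call began, along the tool's axes at that moment; what a row does not reach only later rows make up. A row lasts 1/10 s, in which the tool goes at most 50 mm and 8.59 degrees, less where a joint would pass 70% of its speed; a pose out of reach is approached as far as the arm can. A call with a gripper value outside its range is refused whole. The fingers move at their own pace and stop on an object; the grip force is fixed at half the most. Time passes only in rows, so rows that repeat a pose let the fingers close, or fill a call up. It gives the time, the measured TCP pose, the force, the opening and the grip force at its end, in the units of the state.
- env.observe(): the state, without advancing time (a new reading comes with each control period).
- viewer.camera(name): name is "side" or "top" or "wrist"; returns a dict with "frame" (480x640x3 uint8, red, green, blue), "depth" (480x640 float32, mm along the optical axis (not along the pixel's ray), 0 where there is no reading), "intrinsics" (3x3 intrinsics, pixels), "R" (3x3) and "t" (3): a world point X has camera coordinates R X + t. Camera axes: x right, y down, z forward; pixel columns grow to the right and rows downward; lengths in mm; the calibration is good to about 2 mm. A picture is of the moment at which its call begins.
- env.close_job(): hands the job in; it is judged then, once.
The state is a dict: "time": time; "joints": joint angles; "joint_velocities": joint speeds; "joint_torque": joint torques, N m; "eef_pos": TCP position; "orientation": TCP orientation; "force": force on the tool from outside, world axes, zero at the start; "wrist_torque": the same for the moment, N m; "gripper_width": finger opening in mm; "finger_force": force on a finger pad.
Only numpy, scipy, OpenCV 4.12 (cv2) and the standard library are available. Lean on these libraries where they do the work, as an engineer would, in place of code of your own. Each camera call takes 0.05 s, during which the arm holds its last target. There are 200 camera calls.

## Working session

There is one attempt and no reset: what is moved stays moved. The work goes in short steps, Python scripts to look and compute and a tool call to move; the robot and the scene stay as the last step left them, time stands still between calls to the robot, and variables do not carry over. Pictures are saved under pics/ and viewed, at most 14 in all, crops included, and the job is handed in when it is done.

Besides the shell and the picture viewer there is one more tool, called after "Call:" as name(argument=value, ...), one argument or row to a line, values as JSON. play_rows: Moves the arm, as the interface text tells. Its arguments: {"type":"object","properties":{"series":{"type":"array"}},"required":["series"]}

```bash
ls; mkdir -p pics; python3 - <<'E'
from cell import env, viewer
import cv2,numpy as np
print(env.observe(), env.hold_point_z)
for n in ["top","side"]:
    c=viewer.camera(n); cv2.imwrite(f"pics/{n}0.png",c["frame"][:,:,::-1]); np.savez(f"{n}0.npz",**c)
    print(n,c["intrinsics"],c["R"],c["t"])
E
```

```text
pics
{'time': 0.0, 'joints': array([ 9.69007814e-01,  3.42733335e-01,  1.52505148e+00,  1.25921010e-05,
        1.27538965e+00, -1.45963204e-01]), 'joint_velocities': array([ 0.00056531, -0.00036108, -0.00027615,  0.00090572, -0.00031654,
       -0.00127619]), 'joint_torque': array([-2.34696367e-03, -4.33675182e+01, -2.46012336e+01, -3.31025940e-04,
        7.84596690e-03,  2.31568897e-07]), 'eef_pos': array([230.8069592 , 471.03967353, 205.50845663]), 'orientation': array([-2.94465331e-04,  2.25946369e-01,  9.74139422e-01, -7.34069384e-04]), 'force': array([-1.04933091,  0.35693383, -0.24192559]), 'wrist_torque': array([ 0.03053415, -0.01433134,  0.01130369]), 'finger_force': 0.0, 'gripper_width': 85.3365651441644} 18.700000000000003
top [[517.03968039   0.         317.27030816]
 [  0.         517.03968039 238.85042324]
 [  0.           0.           1.        ]] [[-0.05094578 -0.99870005 -0.00165459]
 [-0.9783071   0.05023846 -0.20097588]
 [ 0.20079775 -0.00862018 -0.97959479]] [  35.737402    579.17691402 1373.88747998]
side [[604.14357948   0.         316.70738204]
 [  0.         604.14357948 248.35612433]
 [  0.           0.           1.        ]] [[-0.90702076 -0.4208686   0.01352635]
 [-0.32550922  0.68040854 -0.6565729 ]
 [ 0.26712747 -0.5999282  -0.75414128]] [ 482.29184629  247.56193044 1632.07928332]
```

View pics/top0.png

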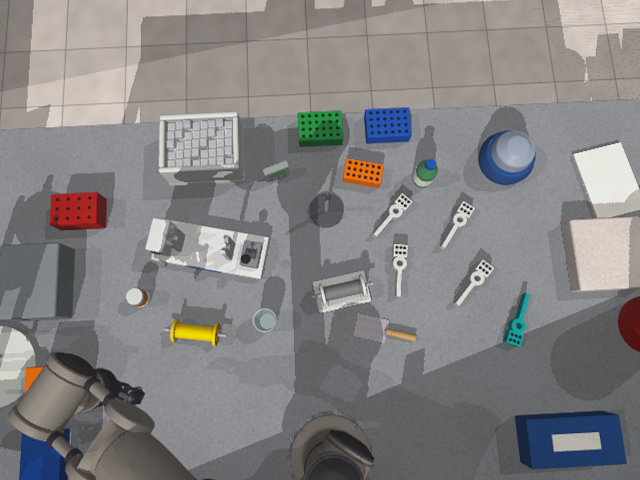

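View pics/side0.png

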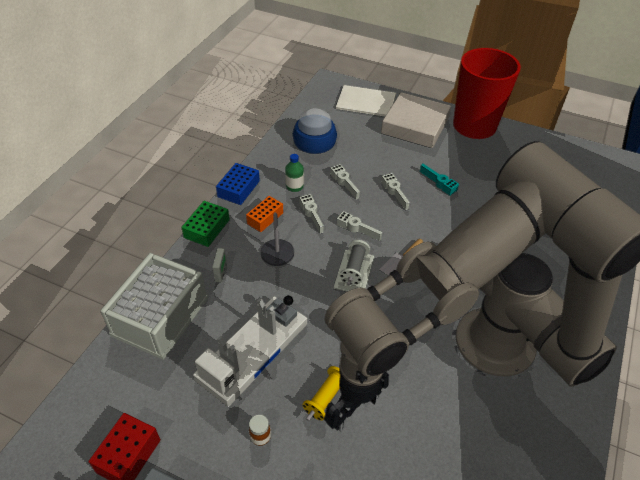

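Candidates in the top view are listed here.
- **Holders:** four white ones at (399,205), (462,217), (400,258) and (482,272). The turquoise one at (518,325) is the decoy.
- **Rotor:** the grey and white one in the cradle at (343,291). The yellow one at (195,331) is the decoy.
- **Mixer:** (205,248), with its motor on the left (+y) and the lever ball at about (247,257).
- **Post:** foot at (326,210). The bottle, orange rack, beaker, jar and timer stay put.

```bash
cat > h.py <<'E'
import numpy as np, cv2
def world(c):
    K,R,t=c["intrinsics"],c["R"],c["t"]; d=c["depth"].astype(float)
    v,u=np.mgrid[:d.shape[0],:d.shape[1]]
    P=np.stack([(u-K[0,2])/K[0,0]*d,(v-K[1,2])/K[1,1]*d,d],-1)
    W=(P-t)@R; W[d<=0]=np.nan
    return W
def ray(c,uv,z):
    K,R,t=c["intrinsics"],c["R"],c["t"]
    o=-R.T@t; q=R.T@np.linalg.inv(K)@np.array([uv[0],uv[1],1.])
    return o+q*(z-o[2])/q[2]
def proj(c,X):
    p=c["intrinsics"]@(c["R"]@np.asarray(X,float)+c["t"]); return p[:2]/p[2]
def rect(xy):
    (cx,cy),(w,h),a=cv2.minAreaRect(xy.astype(np.float32))
    a=np.radians(a); 
    if w<h: w,h=h,w; a+=np.pi/2
    return np.array([cx,cy]),w,h,np.array([np.cos(a),np.sin(a)])
def holder(c,uv,win=50,zt=32):
    """white blob near uv, on plane z=zt: returns hole xy, blade direction"""
    f=c["frame"].astype(int); W=world(c)
    m=(f.min(2)>115)&(f.max(2)-f.min(2)<40)&(W[...,2]>18)&(W[...,2]<42)
    n,l,s,ce=cv2.connectedComponentsWithStats(m.astype(np.uint8))
    ok=[i for i in range(1,n) if s[i,4]>60]
    i=min(ok,key=lambda i:np.hypot(*(ce[i]-uv)))
    v,u=np.nonzero(l==i)
    xy=np.array([ray(c,(a,b),zt)[:2] for a,b in zip(u,v)])
    ctr,L,Wd,ax=rect(xy)
    s_=(xy-ctr)@ax; 
    if (s_>0).sum()>(s_<0).sum(): ax=-ax   # blade is the slim half
    s_=(xy-ctr)@ax
    hole=ctr+ax*(-L/2+53*L/147)
    return hole,ax,L,Wd,len(u),ctr
E
python3 - <<'E'
from h import *
c=dict(np.load("top0.npz")); W=world(c)
for uv in [(399,205),(462,217),(400,258),(482,272)]:
    h,a,L,Wd,n,ctr=holder(c,uv); print(uv,h.round(1),np.degrees(np.arctan2(a[1],a[0])).round(1),round(L),round(Wd),n,np.hypot(*h).round())
f=c["frame"]
# foot: dark disc
print("bench z",np.nanmedian(W[330:340,280:300,2]))
m=(np.abs(W[...,2]-12)<6)&(f.max(2)<75); mm=np.zeros_like(m); mm[185:235,300:352]=m[185:235,300:352]
v,u=np.nonzero(mm); p=np.array([ray(c,(a,b),12)[:2] for a,b in zip(u,v)]); print("foot",cv2.minEnclosingCircle(p.astype(np.float32)),len(u), proj(c,[*p.mean(0),12]))
# rotor: points above 45
R=W[265:315,308:378].reshape(-1,3); r=R[R[:,2]>55]; print("rotor hi",rect(r[:,:2]),np.nanmax(R[:,2]))
# mixer base
M=W[205:290,140:280].reshape(-1,3); 
b=M[(M[:,2]>15)]; print("mixer all",rect(b[:,:2]))
k=M[M[:,2]>85]; print("tall",rect(k[:,:2]))
for nme,sl in [("top",(slice(205,290),slice(140,280)))]:
    im=cv2.resize(f[180:320,130:390][:,:,::-1],None,fx=3,fy=3,interpolation=cv2.INTER_CUBIC); cv2.imwrite("pics/crop1.png",im)
E
```

```text
(399, 205) [ 656.8 -220.8] 136.2 151 40 392 693.0
(462, 217) [ 622.4 -401.2] 144.7 149 40 402 741.0
(400, 258) [ 506.6 -221.9] 175.4 147 39 426 553.0
(482, 272) [ 453.7 -431.2] 136.6 149 40 418 626.0
bench z -0.18813832346090634
foot ((675.971435546875, -14.00744342803955), 45.90148162841797) 145 [314.22882815 209.68697989]
rotor hi (array([436.800354  , -54.86933899]), 163.41783142089844, 61.27585220336914, array([-0.165192  ,  0.98626143])) 85.84716597419059
mixer all (array([534.26733398, 321.06604004]), 322.0035400390625, 210.23179626464844, array([0.22147752, 0.97516548]))
tall (array([576.72906494, 319.04858398]), 285.9671325683594, 92.16886901855469, array([0.23527526, 0.97192878]))
```

View pics/crop1.png

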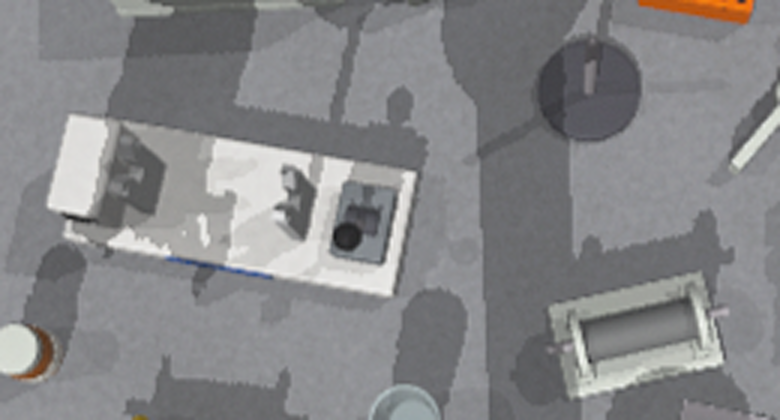

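The close crop confirms the choices. The white-disc rotor is in its cradle (crop 635,335), the lever ball is at (347,236) on the near (-x) side, the fork slots are at (290,200) and (125,165), and the foot centre is at (590,88).

```bash
python3 - <<'E'
from h import *
c=dict(np.load("top0.npz")); W=world(c); f=c["frame"].astype(int)
def cr(x,y): return (130+(x+.5)/3-.5,180+(y+.5)/3-.5)
print("foot",ray(c,cr(590,88),12))
print("ball",ray(c,cr(347,236),118))
C={k:ray(c,cr(*p),35)[:2] for k,p in dict(tr=(418,170),br=(393,297)).items()}; print(C,np.hypot(*(C['tr']-C['br'])))
# base mask
m=(np.abs(W[...,2]-35)<5); m[:205]=0;m[292:]=0;m[:,:140]=0;m[:,285:]=0
v,u=np.nonzero(m); xy=np.array([ray(c,(a,b),35)[:2] for a,b in zip(u,v)])
ctr,L,Wd,ax=rect(xy); print("base",ctr,L,Wd,ax,np.degrees(np.arctan2(ax[1],ax[0])))
ax=ax*np.sign(ax[1]); end=ctr-ax*L/2; print("seat from -y end",end+167*ax, "lat",Wd)
# motor top
k=(np.abs(W[...,2]-110)<5); k[:205]=0;k[275:]=0;k[:,:140]=0;k[:,180:]=0
v,u=np.nonzero(k); xy=np.array([ray(c,(a,b),110)[:2] for a,b in zip(u,v)]); r=rect(xy); print("motor",r); print("seat from motor",r[0]-118*ax)
# forks: high points
F=W[205:290,180:280]; p=F[(F[...,2]>120)]; print("forks",p.mean(0),p[:,2].max(),len(p)); print(np.unique(p[:,1].round(-1),return_counts=True))
# rotor: barrel centre from discs, top z
m=(W[...,2]>62)&(W[...,2]<90); m[:260]=0;m[320:]=0;m[:,:300]=0;m[:,385:]=0
v,u=np.nonzero(m);xy=W[m][:,:2]; print("rotor",rect(xy),len(xy))
m=(W[...,2]>50)&(W[...,2]<90); m[:260]=0;m[320:]=0;m[:,:300]=0;m[:,385:]=0
xy=W[m][:,:2];print("rotor50",rect(xy))
g=[(550,350),(728,310)]
print([ray(c,cr(*q),48) for q in g])
c=dict(np.load("side0.npz"));W=world(c)
m=(W[...,2]>100)&(W[...,2]<160); m[:280]=0;m[400:]=0;m[:,:190]=0;m[:,310:]=0
P=W[m]; print(len(P)); 
E
```

```text
foot [676.68340568 -25.05109215  12.        ]
ball [525.50959538 198.54070001 118.        ]
{'tr': array([599.35548343, 141.51449012]), 'br': array([480.55215443, 168.47596128])} 121.82426649380416
base [532.63085938 321.11468506] 320.8265380859375 210.64974975585938 [0.22464731 0.97444014] 77.01786041259767
seat from -y end [534.11055077 327.53306009] lat 210.64974975585938
motor (array([601.42687988, 419.01272583]), 89.94181823730469, 76.14551544189453, array([-0.97411369,  0.22605867]))
seat from motor [574.91849732 304.02878933]
forks [545.21136508 224.60093702 134.40123919] 151.05731189196476 172
(array([180., 190., 200., 210., 240., 250., 260.]), array([ 1, 33, 32, 11, 34, 52,  9]))
rotor (array([437.73458862, -55.07124329]), 120.98310089111328, 57.060333251953125, array([-0.18533874,  0.98267469])) 517
rotor50 (array([436.94586182, -54.94078064]), 167.6610870361328, 61.27623748779297, array([-0.16742238,  0.98588526]))
[array([423.06668302,  25.79663101,  48.        ]), array([ 451.21698741, -138.59293806,   48.        ])]
1276
```

```bash
cat >> h.py <<'E'
def plan(*wps):
    """wps: (x,y,z,yaw of tool y in deg, mod 180). prints tool-frame shift per call from the measured pose"""
    from cell import env
    from scipy.spatial.transform import Rotation as Ro
    s=env.observe(); p=np.array(s["eef_pos"],float); q=s["orientation"]
    R=Ro.from_quat([q[1],q[2],q[3],q[0]]).as_matrix(); print("t",s["time"],"at",p.round(1),"tilt",np.degrees(R[:2,2]).round(2),"q6",s["joints"][5].round(2))
    yaw=np.arctan2(R[1,1],R[0,1])
    print("yaw",np.degrees(yaw).round(2))
    for w in wps:
        d=np.array(w[:3],float)-p; yt=np.radians(w[3]) if w[3] is not None else yaw
        ey=np.array([np.cos(yaw),np.sin(yaw)]); ex=np.array([-np.sin(yaw),np.cos(yaw)])*1.0
        # tool z down: x = y cross z
        ex=np.cross([*ey,0],[0,0,-1])[:2]
        dy=(yt-yaw+np.pi/2)%np.pi-np.pi/2
        print(w,"-> tx %.1f ty %.1f tz %.1f wz %.2f"%(d[:2]@ex,d[:2]@ey,-d[2],-np.degrees(dy)))
        p=np.array(w[:3],float); yaw=yaw+dy
E
python3 - <<'E'
from h import *
plan((300,300,250,40),(370,100,250,20),(437,-55,230,9.8))
E
```

```text
t 0.1 at [230.8 471.1 205.6] tilt [-0.05 -0.07] q6 -0.15
yaw 63.88
(300, 300, 250, 40) -> tx -137.4 ty -123.2 tz -44.4 wz 23.88
(370, 100, 250, 20) -> tx -198.2 ty -74.9 tz -0.0 wz 20.00
(437, -55, 230, 9.8) -> tx -168.6 ty 9.9 tz 20.0 wz 10.20
```

Call:
play_rows(
  series=[
    {"gripper":1,"tx":-137,"ty":-123,"tz":-44,"wx":0,"wy":0,"wz":24},
    {"gripper":1,"tx":-137,"ty":-123,"tz":-44,"wx":0,"wy":0,"wz":24},
    {"gripper":1,"tx":-137,"ty":-123,"tz":-44,"wx":0,"wy":0,"wz":24},
    {"gripper":1,"tx":-137,"ty":-123,"tz":-44,"wx":0,"wy":0,"wz":24},
    {"gripper":1,"tx":-137,"ty":-123,"tz":-44,"wx":0,"wy":0,"wz":24},
  ],
)

```text
time: 0.6
eef_pos: [301.6, 297.7, 251.3]
orientation: [0.001, 0.426, 0.905, 0.0]
force: [0.2, 0.3, 0.1]
gripper_width: 85.5
finger_force: 0.0
```

Call:
play_rows(
  series=[
    {"gripper":1,"tx":-198,"ty":-75,"tz":0,"wx":0,"wy":0,"wz":20},
    {"gripper":1,"tx":-198,"ty":-75,"tz":0,"wx":0,"wy":0,"wz":20},
    {"gripper":1,"tx":-198,"ty":-75,"tz":0,"wx":0,"wy":0,"wz":20},
    {"gripper":1,"tx":-198,"ty":-75,"tz":0,"wx":0,"wy":0,"wz":20},
    {"gripper":1,"tx":-198,"ty":-75,"tz":0,"wx":0,"wy":0,"wz":20},
  ],
)

```text
time: 1.1
eef_pos: [370.4, 97.3, 249.9]
orientation: [0.0, 0.576, 0.817, -0.0]
force: [-0.4, 0.0, 0.5]
gripper_width: 85.7
finger_force: 0.0
```

Call:
play_rows(
  series=[
    {"gripper":1,"tx":-169,"ty":10,"tz":20,"wx":0,"wy":0,"wz":10},
    {"gripper":1,"tx":-169,"ty":10,"tz":20,"wx":0,"wy":0,"wz":10},
    {"gripper":1,"tx":-169,"ty":10,"tz":20,"wx":0,"wy":0,"wz":10},
    {"gripper":1,"tx":-169,"ty":10,"tz":20,"wx":0,"wy":0,"wz":10},
    {"gripper":1,"tx":-169,"ty":10,"tz":20,"wx":0,"wy":0,"wz":10},
  ],
)

```text
time: 1.6
eef_pos: [436.8, -56.6, 229.0]
orientation: [-0.001, 0.645, 0.764, -0.0]
force: [-0.2, -0.0, -0.0]
gripper_width: 85.3
finger_force: 0.0
```

```bash
python3 - <<'E'
from h import *
from cell import viewer
plan((437,-55,230,9.8))
c=viewer.camera("wrist"); np.savez("w1.npz",**c); cv2.imwrite("pics/w1.png",c["frame"][:,:,::-1])
print(c["intrinsics"][0],c["R"],-c["R"].T@c["t"])
E
```

```text
t 1.6 at [436.8 -56.6 229. ] tilt [-0.1   0.03] q6 -0.47
yaw 9.7
(437, -55, 230, 9.8) -> tx 1.6 ty 0.4 tz -1.0 wz -0.10
[346.26238591   0.         324.97522418] [[ 0.98593675  0.1671069  -0.0020003 ]
 [ 0.158969   -0.93409625  0.31967648]
 [ 0.05155167 -0.31549878 -0.94752464]] [422.57485695  24.59196289 398.47234396]
```

View pics/w1.png

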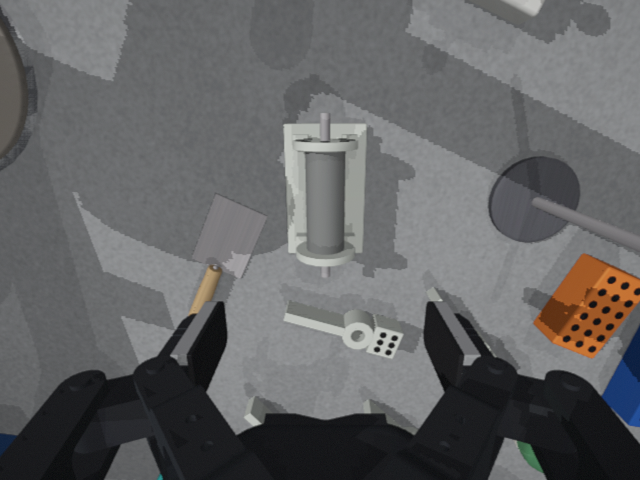

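The wrist view shows the rotor straight ahead, with axle ends at about (325,114) and (325,277). The post foot is centred near (535,199), and one holder's hole is at (357,335).

```bash
python3 - <<'E'
from h import *
c=dict(np.load("w1.npz")); W=world(c); f=c["frame"].astype(int)
a=ray(c,(325,114),50);b=ray(c,(325,277),50);print(a,b,(a+b)/2,np.hypot(*(a-b)[:2]),np.degrees(np.arctan2(*(a-b)[1::-1])))
m=(W[...,2]>63)&(W[...,2]<90); m[:,:280]=0;m[:,380:]=0;m[285:]=0
print("rotor pc",rect(W[m][:,:2]),np.nanmax(W[m][:,2]))
m=(W[...,2]>52)&(W[...,2]<90); m[:,:280]=0;m[:,380:]=0;m[285:]=0
print("rotor pc52",rect(W[m][:,:2]),)
m=(np.abs(W[...,2]-12)<5); m[:,:480]=0;m[:,590:]=0;m[:140]=0;m[255:]=0
v,u=np.nonzero(m);p=np.array([ray(c,q,12)[:2] for q in zip(u,v)]);print("foot",cv2.minEnclosingCircle(p.astype(np.float32)),len(p))
print("hole",ray(c,(357.5,335),32), "holder",holder(c,(345,330)))
E
```

```text
[421.48162099  27.01184528  50.        ] [ 450.0349395  -141.43038208   50.        ] [435.75828024 -57.2092684   50.        ] 170.84518125639568 99.6209804536585
rotor pc (array([434.99383545, -55.43833923]), 120.84794616699219, 57.485599517822266, array([-0.16703365,  0.9859512 ])) 83.5799509208851
rotor pc52 (array([435.10244751, -55.76337433]), 169.5385284423828, 61.96254348754883, array([-0.17752806,  0.98411574]))
foot ((693.0167846679688, -37.080810546875), 75.07157897949219) 5465
hole [ 504.3851342  -221.31337152   32.        ] holder (array([ 504.2618735 , -217.84142439]), array([-0.99086742,  0.13483972]), 147.78309631347656, 47.165863037109375, 1932, array([ 483.84088135, -215.06248474]))
```

Call:
play_rows(
  series=[
    {"gripper":1,"tx":0,"ty":-0.7,"tz":40,"wx":0,"wy":0,"wz":0},
    {"gripper":1,"tx":0,"ty":-0.7,"tz":80,"wx":0,"wy":0,"wz":0},
    {"gripper":1,"tx":0,"ty":-0.7,"tz":110,"wx":0,"wy":0,"wz":0},
    {"gripper":1,"tx":0,"ty":-0.7,"tz":130,"wx":0,"wy":0,"wz":0},
    {"gripper":1,"tx":0,"ty":-0.7,"tz":140,"wx":0,"wy":0,"wz":0},
  ],
)

```text
time: 2.15
eef_pos: [434.2, -53.0, 88.8]
orientation: [-0.002, 0.643, 0.766, -0.0]
force: [-0.7, -0.5, 0.1]
gripper_width: 85.5
finger_force: 0.0
```

Call:
play_rows(
  series=[
    {"gripper":1,"tx":0,"ty":0,"tz":20,"wx":0,"wy":0,"wz":0},
    {"gripper":1,"tx":0,"ty":0,"tz":40,"wx":0,"wy":0,"wz":0},
    {"gripper":1,"tx":0,"ty":0,"tz":55,"wx":0,"wy":0,"wz":0},
    {"gripper":1,"tx":0,"ty":0,"tz":62,"wx":0,"wy":0,"wz":0},
    {"gripper":1,"tx":0,"ty":0,"tz":62,"wx":0,"wy":0,"wz":0},
  ],
)

```text
time: 2.65
eef_pos: [435.4, -54.2, 28.1]
orientation: [-0.0, 0.643, 0.766, -0.0]
force: [0.0, -0.2, -0.2]
gripper_width: 85.2
finger_force: 0.0
```

Call:
play_rows(
  series=[
    {"gripper":-1,"tx":0,"ty":0,"tz":0,"wx":0,"wy":0,"wz":0},
    {"gripper":-1,"tx":0,"ty":0,"tz":0,"wx":0,"wy":0,"wz":0},
    {"gripper":-1,"tx":0,"ty":0,"tz":0,"wx":0,"wy":0,"wz":0},
    {"gripper":-1,"tx":0,"ty":0,"tz":0,"wx":0,"wy":0,"wz":0},
    {"gripper":-1,"tx":0,"ty":0,"tz":0,"wx":0,"wy":0,"wz":0},
  ],
)

```text
time: 3.15
eef_pos: [436.2, -55.1, 29.0]
orientation: [0.001, 0.644, 0.765, 0.0]
force: [0.0, 1.1, 6.1]
gripper_width: 33.1
finger_force: 56.0
```

Call:
play_rows(
  series=[
    {"gripper":-1,"tx":0,"ty":0,"tz":0,"wx":0,"wy":0,"wz":0},
    {"gripper":-1,"tx":0,"ty":0,"tz":0,"wx":0,"wy":0,"wz":0},
    {"gripper":-1,"tx":0,"ty":0,"tz":0,"wx":0,"wy":0,"wz":0},
    {"gripper":-1,"tx":0,"ty":0,"tz":0,"wx":0,"wy":0,"wz":0},
    {"gripper":-1,"tx":0,"ty":0,"tz":0,"wx":0,"wy":0,"wz":0},
  ],
)

```text
time: 3.65
eef_pos: [436.2, -55.1, 29.0]
orientation: [0.001, 0.644, 0.765, 0.0]
force: [-0.0, 0.4, 6.3]
gripper_width: 33.0
finger_force: 56.0
```

Call:
play_rows(
  series=[
    {"gripper":1,"tx":0,"ty":0,"tz":0,"wx":0,"wy":0,"wz":0},
    {"gripper":1,"tx":0,"ty":0,"tz":0,"wx":0,"wy":0,"wz":0},
    {"gripper":1,"tx":0,"ty":0,"tz":0,"wx":0,"wy":0,"wz":0},
    {"gripper":1,"tx":0,"ty":0,"tz":4,"wx":0,"wy":0,"wz":0},
    {"gripper":1,"tx":1,"ty":0,"tz":8,"wx":0,"wy":0,"wz":0},
  ],
)

```text
time: 4.15
eef_pos: [435.4, -54.0, 19.9]
orientation: [0.0, 0.644, 0.765, 0.0]
force: [0.4, 0.3, 0.0]
gripper_width: 84.9
finger_force: 0.0
```

Call:
play_rows(
  series=[
    {"gripper":1,"tx":0,"ty":0,"tz":0,"wx":0,"wy":0,"wz":0},
    {"gripper":-1,"tx":0,"ty":0,"tz":0,"wx":0,"wy":0,"wz":0},
    {"gripper":-1,"tx":0,"ty":0,"tz":0,"wx":0,"wy":0,"wz":0},
    {"gripper":-1,"tx":0,"ty":0,"tz":0,"wx":0,"wy":0,"wz":0},
    {"gripper":-1,"tx":0,"ty":0,"tz":0,"wx":0,"wy":0,"wz":0},
  ],
)

```text
time: 4.65
eef_pos: [436.0, -54.1, 20.6]
orientation: [0.001, 0.644, 0.765, 0.0]
force: [0.6, 1.1, 3.2]
gripper_width: 37.4
finger_force: 59.6
```

Call:
play_rows(
  series=[
    {"gripper":-1,"tx":0,"ty":0,"tz":0,"wx":0,"wy":0,"wz":0},
    {"gripper":-1,"tx":0,"ty":0,"tz":0,"wx":0,"wy":0,"wz":0},
    {"gripper":-1,"tx":0,"ty":0,"tz":0,"wx":0,"wy":0,"wz":0},
    {"gripper":-1,"tx":0,"ty":0,"tz":0,"wx":0,"wy":0,"wz":0},
    {"gripper":-1,"tx":0,"ty":0,"tz":0,"wx":0,"wy":0,"wz":0},
  ],
)

```text
time: 5.15
eef_pos: [436.0, -54.1, 20.6]
orientation: [0.001, 0.644, 0.765, 0.0]
force: [0.9, 2.1, 5.9]
gripper_width: 37.4
finger_force: 59.8
```

Call:
play_rows(
  series=[
    {"gripper":1,"tx":0,"ty":0,"tz":0,"wx":0,"wy":0,"wz":0},
    {"gripper":1,"tx":0,"ty":0,"tz":0,"wx":0,"wy":0,"wz":0},
    {"gripper":1,"tx":0,"ty":0,"tz":0,"wx":0,"wy":0,"wz":0},
    {"gripper":1,"tx":0,"ty":0,"tz":3,"wx":0,"wy":0,"wz":0},
    {"gripper":1,"tx":1,"ty":0,"tz":5,"wx":0,"wy":0,"wz":0},
  ],
)

```text
time: 5.65
eef_pos: [435.1, -53.0, 14.8]
orientation: [-0.0, 0.644, 0.765, -0.0]
force: [0.7, 0.2, 0.3]
gripper_width: 85.4
finger_force: 0.0
```

Call:
play_rows(
  series=[
    {"gripper":1,"tx":0,"ty":0,"tz":0,"wx":0,"wy":0,"wz":0},
    {"gripper":-1,"tx":0,"ty":0,"tz":0,"wx":0,"wy":0,"wz":0},
    {"gripper":-1,"tx":0,"ty":0,"tz":0,"wx":0,"wy":0,"wz":0},
    {"gripper":-1,"tx":0,"ty":0,"tz":0,"wx":0,"wy":0,"wz":0},
    {"gripper":-1,"tx":0,"ty":0,"tz":0,"wx":0,"wy":0,"wz":0},
  ],
)

```text
time: 6.15
eef_pos: [435.8, -53.1, 15.6]
orientation: [0.001, 0.644, 0.765, 0.0]
force: [0.8, 0.2, 3.7]
gripper_width: 38.1
finger_force: 59.8
```

Call:
play_rows(
  series=[
    {"gripper":-1,"tx":0,"ty":0,"tz":0,"wx":0,"wy":0,"wz":0},
    {"gripper":-1,"tx":0,"ty":0,"tz":0,"wx":0,"wy":0,"wz":0},
    {"gripper":-1,"tx":0,"ty":0,"tz":0,"wx":0,"wy":0,"wz":0},
    {"gripper":-1,"tx":0,"ty":0,"tz":0,"wx":0,"wy":0,"wz":0},
    {"gripper":-1,"tx":0,"ty":0,"tz":0,"wx":0,"wy":0,"wz":0},
  ],
)

```text
time: 6.65
eef_pos: [435.8, -53.1, 15.5]
orientation: [0.001, 0.644, 0.765, 0.0]
force: [2.6, 1.8, 5.6]
gripper_width: 37.8
finger_force: 60.0
```

Call:
play_rows(
  series=[
    {"gripper":-1,"tx":0,"ty":0,"tz":-4,"wx":0,"wy":0,"wz":0},
    {"gripper":-1,"tx":0,"ty":0,"tz":-15,"wx":0,"wy":0,"wz":0},
    {"gripper":-1,"tx":0,"ty":0,"tz":-35,"wx":0,"wy":0,"wz":0},
    {"gripper":-1,"tx":0,"ty":0,"tz":-50,"wx":0,"wy":0,"wz":0},
    {"gripper":-1,"tx":0,"ty":0,"tz":-60,"wx":0,"wy":0,"wz":0},
  ],
)

```text
time: 7.15
eef_pos: [434.4, -52.9, 75.6]
orientation: [-0.001, 0.644, 0.765, -0.0]
force: [0.4, 0.3, -4.0]
gripper_width: 38.1
finger_force: 60.7
```

```bash
python3 - <<'E'
from h import *
plan((436,-54,220,9.8),(420,90,230,3),(440,220,230,-5),(480,300,230,-12))
E
```

```text
t 7.15 at [434.4 -52.9  75.6] tilt [-0.08  0.02] q6 -0.47
yaw 9.89
(436, -54, 220, 9.8) -> tx -1.3 ty 1.3 tz -144.4 wz 0.09
(420, 90, 230, 3) -> tx 144.6 ty 8.7 tz -10.0 wz 6.80
(440, 220, 230, -5) -> tx 128.8 ty 26.8 tz -0.0 wz 8.00
(480, 300, 230, -12) -> tx 83.2 ty 32.9 tz -0.0 wz 7.00
```

Call:
play_rows(
  series=[
    {"gripper":-1,"tx":0,"ty":0,"tz":-30,"wx":0,"wy":0,"wz":0},
    {"gripper":-1,"tx":0,"ty":0,"tz":-65,"wx":0,"wy":0,"wz":0},
    {"gripper":-1,"tx":0,"ty":0,"tz":-100,"wx":0,"wy":0,"wz":0},
    {"gripper":-1,"tx":0,"ty":0,"tz":-135,"wx":0,"wy":0,"wz":0},
    {"gripper":-1,"tx":0,"ty":0,"tz":-154,"wx":0,"wy":0,"wz":0},
  ],
)

```text
time: 7.65
eef_pos: [435.2, -53.1, 231.3]
orientation: [0.001, 0.644, 0.765, 0.0]
force: [0.1, -0.2, -3.6]
gripper_width: 37.9
finger_force: 61.6
```

Call:
play_rows(
  series=[
    {"gripper":-1,"tx":20,"ty":1,"tz":0,"wx":0,"wy":0,"wz":2},
    {"gripper":-1,"tx":50,"ty":3,"tz":0,"wx":0,"wy":0,"wz":3},
    {"gripper":-1,"tx":85,"ty":5,"tz":0,"wx":0,"wy":0,"wz":5},
    {"gripper":-1,"tx":120,"ty":7,"tz":0,"wx":0,"wy":0,"wz":6},
    {"gripper":-1,"tx":145,"ty":9,"tz":0,"wx":0,"wy":0,"wz":7},
  ],
)

```text
time: 8.15
eef_pos: [417.6, 93.0, 228.4]
orientation: [-0.001, 0.689, 0.725, -0.001]
force: [1.3, -0.9, -3.5]
gripper_width: 37.8
finger_force: 61.6
```

Call:
play_rows(
  series=[
    {"gripper":-1,"tx":25,"ty":5,"tz":0,"wx":0,"wy":0,"wz":2},
    {"gripper":-1,"tx":55,"ty":11,"tz":0,"wx":0,"wy":0,"wz":4},
    {"gripper":-1,"tx":85,"ty":17,"tz":0,"wx":0,"wy":0,"wz":6},
    {"gripper":-1,"tx":115,"ty":23,"tz":0,"wx":0,"wy":0,"wz":7},
    {"gripper":-1,"tx":129,"ty":27,"tz":0,"wx":0,"wy":0,"wz":8},
  ],
)

```text
time: 8.65
eef_pos: [438.7, 223.4, 228.1]
orientation: [-0.001, 0.738, 0.675, -0.001]
force: [-0.2, -0.6, -2.7]
gripper_width: 37.5
finger_force: 61.5
```

Call:
play_rows(
  series=[
    {"gripper":-1,"tx":20,"ty":8,"tz":0,"wx":0,"wy":0,"wz":2},
    {"gripper":-1,"tx":45,"ty":18,"tz":0,"wx":0,"wy":0,"wz":4},
    {"gripper":-1,"tx":70,"ty":28,"tz":0,"wx":0,"wy":0,"wz":6},
    {"gripper":-1,"tx":83,"ty":33,"tz":0,"wx":0,"wy":0,"wz":7},
    {"gripper":-1,"tx":83,"ty":33,"tz":0,"wx":0,"wy":0,"wz":7},
  ],
)

```text
time: 9.15
eef_pos: [479.6, 302.2, 227.5]
orientation: [-0.0, 0.777, 0.629, -0.001]
force: [0.2, -0.2, -3.4]
gripper_width: 37.8
finger_force: 61.4
```

```bash
python3 - <<'E'
from h import *
from cell import viewer
plan((577,318,230,-12.8))
c=viewer.camera("wrist"); np.savez("w2.npz",**c); cv2.imwrite("pics/w2.png",c["frame"][:,:,::-1])
E
```

```text
t 9.15 at [479.6 302.2 227.5] tilt [-0.16 -0.06] q6 0.64
yaw -12.05
(577, 318, 230, -12.8) -> tx 35.8 ty 92.0 tz -2.5 wz 0.75
```

View pics/w2.png

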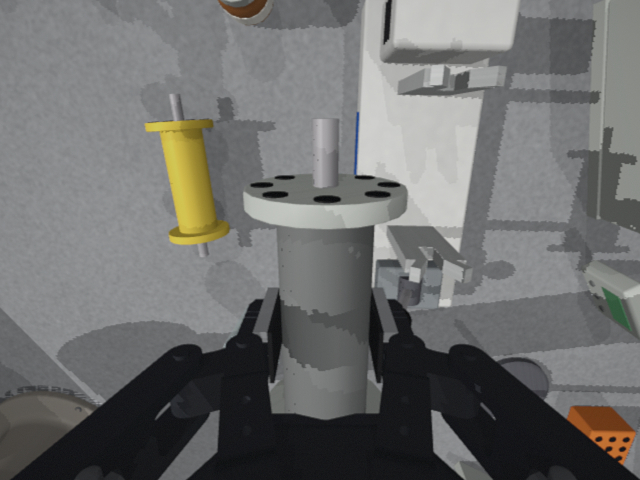

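The rotor hangs level in the grip. Both forks show on the right: the +y fork at about (450,80), the -y fork at about (430,260), and the motor housing at (450,30).

```bash
python3 - <<'E'
from h import *
for n,boxes in [("w2",dict(pf=(385,60,515,100),mf=(385,215,480,310),motor=(380,0,525,62))),("top0",dict(all=(165,205,280,290)))]:
    c=dict(np.load(n+".npz")); W=world(c)
    for k,(a,b,e,d) in boxes.items():
        P=W[b:d,a:e].reshape(-1,3)
        for lo,hi in [(118,155),(143,153),(104,116)]:
            p=P[(P[:,2]>lo)&(P[:,2]<hi)]
            if len(p)<5: continue
            if n=="top0":
                if lo==104: continue
                yv=p[:,:2]@np.array([.2214,.975])
                cu=np.median(yv)
                for g in (p[yv<cu],p[yv>=cu]): print(n,k,lo,rect(g[:,:2]),g.mean(0),len(g))
            else: print(n,k,lo,rect(p[:,:2]),p.mean(0),len(p),p[:,2].max())
# rotor in hand
c=dict(np.load("w2.npz")); W=world(c)
p=W[115:160,312:342].reshape(-1,3); print("axle end",np.nanmin(p,0),np.nanmax(p,0),np.nanmedian(p,0))
p=W[175:225,245:405].reshape(-1,3); print("disc",np.nanpercentile(p,[1,50,99],axis=0))
m=(np.abs(W[...,2]-35)<4); m[:,:350]=0
m[:, 530:]=0
xy=W[m][:,:2]; d=np.array([.2214,.975]); e=np.array([.975,-.2214]); print("base lat",np.percentile(xy@e,[.5,99.5]), "ax",np.percentile(xy@d,[.5,99.5]), "seat lat 577,318:",np.array([577,318])@e)
E
```

```text
w2 pf 118 (array([592.74121094, 388.25497437]), 50.666358947753906, 12.229293823242188, array([-0.9747674 ,  0.22322301])) [592.16904747 387.95529389 139.10685604] 1536 151.63851072946434
w2 pf 143 (array([592.88305664, 388.19781494]), 50.35160446166992, 12.228883743286133, array([-0.97511242,  0.22171099])) [593.85867852 387.82879471 147.55093333] 695 151.63851072946434
w2 pf 104 (array([592.53546143, 388.26138306]), 50.18010330200195, 11.886425018310547, array([-0.97409824,  0.22612521])) [588.58116598 387.63983341 109.89095446] 217 115.96531941338361
w2 mf 118 (array([556.27203369, 228.86062622]), 53.87693786621094, 50.47011184692383, array([0.19652436, 0.98049894])) [560.25705889 250.19345912 136.53653504] 1300 151.22366386514165
w2 mf 143 (array([560.40008545, 248.36181641]), 50.05712890625, 12.863595962524414, array([-0.97510123,  0.2217602 ])) [561.22405729 248.63095668 147.32766191] 446 151.22366386514165
w2 mf 104 (array([544.7434082 , 237.73327637]), 72.69855499267578, 42.59172058105469, array([0.70847577, 0.70573514])) [558.00823163 250.08534719 109.97648786] 314 115.99036
[... 532 characters left out ...]
43
top0 all 143 (array([593.65258789, 302.35708618]), 148.122802734375, 46.16350173950195, array([0.48935695, 0.87208358])) [565.47425276 250.91874174 146.80559326] 38
top0 all 143 (array([594.66296387, 388.31079102]), 49.87371826171875, 11.7236328125, array([-0.97938482,  0.2020034 ])) [595.06432972 388.15106623 146.34802698] 38
axle end [481.23990494 334.61865508  -0.59503845] [512.49204953 387.13033283 268.19453804] [495.16494927 375.29858471 265.16289173]
disc [[386.33380735 262.06694477   1.18606547]
 [490.60179182 355.92364741 281.57703333]
 [556.09875725 363.97377517 293.70538688]]
base lat [432.10314936 549.68657717] ax [280.92668333 578.85192889] seat lat 577,318: 492.16979999999995
```

```bash
python3 - <<'E'
from h import *
c=dict(np.load("w2.npz")); W=world(c)
t=np.array([479.6,302.2]); a=np.radians(-12.05+90); ax=np.array([np.cos(a),np.sin(a)]); la=np.array([-ax[1],ax[0]])
P=W[110:235,240:410].reshape(-1,3); P=P[P[:,2]>200]
s=(P[:,:2]-t)@ax; l=(P[:,:2]-t)@la
k=(np.abs(l)<6)&(s>50); print(np.percentile(s[k],[0,1,50,99,100]))
h,e=np.histogram(s,np.arange(30,95,2)); print(dict(zip(e.astype(int),h)))
d=(s>48)&(s<66); print("disc z",P[d,2].max(),"lat",np.percentile(l[d],[1,99]),"axle z",np.median(P[(s>68)&(abs(l)<3),2]), "barrel z",np.max(P[(s<44)&(abs(l)<3),2]))
ff=(s>75);print("axle lat",np.percentile(l[ff],[1,99]))
plan((576.6,318.3,225,-13))
E
```

```text
[50.00495825 50.30782986 59.2538961  81.25027492 81.59475669]
{np.int64(30): np.int64(0), np.int64(32): np.int64(0), np.int64(34): np.int64(0), np.int64(36): np.int64(0), np.int64(38): np.int64(23), np.int64(40): np.int64(113), np.int64(42): np.int64(375), np.int64(44): np.int64(220), np.int64(46): np.int64(0), np.int64(48): np.int64(400), np.int64(50): np.int64(940), np.int64(52): np.int64(973), np.int64(54): np.int64(981), np.int64(56): np.int64(4179), np.int64(58): np.int64(137), np.int64(60): np.int64(137), np.int64(62): np.int64(135), np.int64(64): np.int64(139), np.int64(66): np.int64(141), np.int64(68): np.int64(139), np.int64(70): np.int64(145), np.int64(72): np.int64(151), np.int64(74): np.int64(143), np.int64(76): np.int64(149), np.int64(78): np.int64(162), np.int64(80): np.int64(135), np.int64(82): np.int64(0), np.int64(84): np.int64(0), np.int64(86): np.int64(0), np.int64(88): np.int64(0), np.int64(90): np.int64(0), np.int64(92): np.int64(0)}
disc z 294.6207182600885 lat [-28.32818576  29.76780813] axle z 265.9967359821807 barrel z 282.6604215392916
axle lat [-4.21878038  5.44982447]
t 9.2 at [479.2 301.2 227.7] tilt [-0.17 -0.09] q6 0.64
yaw -12.04
(576.6, 318.3, 225, -13) -> tx 37.0 ty 91.7 tz 2.7 wz 0.96
```

Call:
play_rows(
  series=[
    {"gripper":-1,"tx":10,"ty":20,"tz":0,"wx":0,"wy":0,"wz":0},
    {"gripper":-1,"tx":22,"ty":50,"tz":0,"wx":0,"wy":0,"wz":1},
    {"gripper":-1,"tx":35,"ty":80,"tz":10,"wx":0,"wy":0,"wz":1},
    {"gripper":-1,"tx":40.6,"ty":92.4,"tz":20,"wx":0,"wy":0,"wz":1},
    {"gripper":-1,"tx":40.6,"ty":92.4,"tz":28,"wx":0,"wy":0,"wz":1},
  ],
)

```text
time: 9.7
eef_pos: [579.5, 320.2, 199.1]
orientation: [-0.0, 0.784, 0.621, -0.001]
force: [-0.2, -0.5, -3.3]
gripper_width: 37.8
finger_force: 61.6
```

Call:
play_rows(
  series=[
    {"gripper":-1,"tx":0,"ty":0,"tz":15,"wx":0,"wy":0,"wz":0},
    {"gripper":-1,"tx":0,"ty":0,"tz":35,"wx":0,"wy":0,"wz":0},
    {"gripper":-1,"tx":0,"ty":0,"tz":55,"wx":0,"wy":0,"wz":0},
    {"gripper":-1,"tx":0,"ty":0,"tz":68,"wx":0,"wy":0,"wz":0},
    {"gripper":-1,"tx":0,"ty":0,"tz":68,"wx":0,"wy":0,"wz":0},
  ],
)

```text
time: 10.2
eef_pos: [576.8, 320.6, 131.1]
orientation: [-0.001, 0.783, 0.622, -0.002]
force: [-0.7, 0.8, -3.6]
gripper_width: 38.1
finger_force: 61.6
```

```bash
python3 - <<'E'
from h import *
plan((578,321.6,132,-13))
E
```

```text
t 10.2 at [576.8 320.6 131.1] tilt [-0.27 -0.11] q6 0.62
yaw -13.11
(578, 321.6, 132, -13) -> tx 1.2 ty 0.9 tz -0.9 wz -0.11
```

Call:
play_rows(
  series=[
    {"gripper":-1,"tx":1,"ty":0.7,"tz":8,"wx":0,"wy":0,"wz":0},
    {"gripper":-1,"tx":1,"ty":0.7,"tz":16,"wx":0,"wy":0,"wz":0},
    {"gripper":-1,"tx":1,"ty":0.7,"tz":24,"wx":0,"wy":0,"wz":0},
    {"gripper":-1,"tx":1,"ty":0.7,"tz":32,"wx":0,"wy":0,"wz":0},
    {"gripper":-1,"tx":1,"ty":0.7,"tz":36,"wx":0,"wy":0,"wz":0},
  ],
)

```text
time: 10.7
eef_pos: [579.3, 322.3, 96.1]
orientation: [-0.0, 0.783, 0.622, -0.001]
force: [0.7, -0.9, -4.2]
gripper_width: 38.1
finger_force: 61.6
```

Call:
play_rows(
  series=[
    {"gripper":-1,"tx":0,"ty":0,"tz":5,"wx":0,"wy":0,"wz":0},
    {"gripper":-1,"tx":0,"ty":0,"tz":10,"wx":0,"wy":0,"wz":0},
    {"gripper":-1,"tx":0,"ty":0,"tz":15,"wx":0,"wy":0,"wz":0},
    {"gripper":-1,"tx":0,"ty":0,"tz":19,"wx":0,"wy":0,"wz":0},
    {"gripper":-1,"tx":0,"ty":0,"tz":20,"wx":0,"wy":0,"wz":0},
  ],
)

```text
time: 11.2
eef_pos: [579.5, 322.3, 76.6]
orientation: [-0.0, 0.783, 0.622, -0.0]
force: [-0.0, -0.6, -4.0]
gripper_width: 37.4
finger_force: 61.6
```

Call:
play_rows(
  series=[
    {"gripper":-1,"tx":0,"ty":-0.8,"tz":1,"wx":0,"wy":0,"wz":0},
    {"gripper":-1,"tx":0,"ty":-0.8,"tz":2,"wx":0,"wy":0,"wz":0},
    {"gripper":-1,"tx":0,"ty":-0.8,"tz":3,"wx":0,"wy":0,"wz":0},
    {"gripper":-1,"tx":0,"ty":-0.8,"tz":4,"wx":0,"wy":0,"wz":0},
    {"gripper":-1,"tx":0,"ty":-0.8,"tz":5,"wx":0,"wy":0,"wz":0},
  ],
)

```text
time: 11.7
eef_pos: [579.1, 322.7, 72.7]
orientation: [0.0, 0.783, 0.622, 0.0]
force: [-1.9, -0.9, 3.7]
gripper_width: 38.0
finger_force: 62.3
```

Call:
play_rows(
  series=[
    {"gripper":-1,"tx":0,"ty":0,"tz":0.5,"wx":0,"wy":0,"wz":0},
    {"gripper":-1,"tx":0,"ty":0,"tz":1,"wx":0,"wy":0,"wz":0},
    {"gripper":-1,"tx":0,"ty":0,"tz":1,"wx":0,"wy":0,"wz":0},
    {"gripper":-1,"tx":0,"ty":0,"tz":1,"wx":0,"wy":0,"wz":0},
    {"gripper":-1,"tx":0,"ty":0,"tz":1,"wx":0,"wy":0,"wz":0},
  ],
)

```text
time: 12.2
eef_pos: [579.1, 322.7, 72.7]
orientation: [0.0, 0.783, 0.622, 0.001]
force: [-3.1, -1.6, 6.8]
gripper_width: 38.2
finger_force: 62.7
```

Call:
play_rows(
  series=[
    {"gripper":1,"tx":0,"ty":0,"tz":0,"wx":0,"wy":0,"wz":0},
    {"gripper":1,"tx":0,"ty":0,"tz":0,"wx":0,"wy":0,"wz":0},
    {"gripper":1,"tx":0,"ty":0,"tz":0,"wx":0,"wy":0,"wz":0},
    {"gripper":1,"tx":0,"ty":0,"tz":0,"wx":0,"wy":0,"wz":0},
    {"gripper":1,"tx":0,"ty":0,"tz":0,"wx":0,"wy":0,"wz":0},
  ],
)

```text
time: 12.7
eef_pos: [579.0, 322.6, 71.1]
orientation: [-0.0, 0.783, 0.622, 0.0]
force: [-0.4, -0.2, 0.1]
gripper_width: 85.1
finger_force: 0.0
```

Call:
play_rows(
  series=[
    {"gripper":1,"tx":0,"ty":0,"tz":-15,"wx":0,"wy":0,"wz":0},
    {"gripper":1,"tx":0,"ty":0,"tz":-45,"wx":0,"wy":0,"wz":0},
    {"gripper":1,"tx":0,"ty":0,"tz":-85,"wx":0,"wy":0,"wz":0},
    {"gripper":1,"tx":0,"ty":0,"tz":-130,"wx":0,"wy":0,"wz":0},
    {"gripper":1,"tx":0,"ty":0,"tz":-177,"wx":0,"wy":0,"wz":0},
  ],
)

```text
time: 13.2
eef_pos: [578.5, 322.4, 249.5]
orientation: [-0.0, 0.783, 0.622, -0.0]
force: [0.7, 0.4, 0.8]
gripper_width: 85.8
finger_force: 0.0
```

```bash
python3 - <<'E'
from h import *
from cell import viewer
c=viewer.camera("wrist"); np.savez("w3.npz",**c); cv2.imwrite("pics/w3.png",c["frame"][:,:,::-1])
W=world(c)
s0=np.array([576.6,318.3]); a=np.radians(77); ax=np.array([np.cos(a),np.sin(a)]); la=np.array([ax[1],-ax[0]])
P=W.reshape(-1,3); s=(P[:,:2]-s0)@ax; l=(P[:,:2]-s0)@la
for lo,hi in [(-86,-79),(79,86),(-65,-52),(52,65),(-40,-20),(20,40)]:
    k=(s>lo)&(s<hi)&(abs(l)<4)&(P[:,2]>95); print(lo,hi,k.sum(),np.percentile(P[k,2],[50,95]) if k.sum()>3 else "")
k=(P[:,2]>128)&(abs(s)<66)&(abs(l)<30);print("discs s",np.histogram(s[k],np.arange(-66,67,4)), "l",l[k&(s>0)].mean(),l[k&(s<0)].mean())
plan((480,200,250,None))
E
```

```text
-86 -79 31 [110.90660052 111.73782405]
79 86 81 [110.88675201 112.35135523]
-65 -52 50 [138.21353555 139.10928891]
52 65 167 [137.38843767 139.08947872]
-40 -20 184 [126.21947467 127.38263799]
20 40 212 [126.24727669 127.34316317]
discs s (array([ 145,    4,  187,  303,   61,    0,    0,    0,    1,    0,    1,
          0,    1,    0,    0,    0,    2,    0,    0,  657, 8420, 6120,
       2682,    1,    2,    0,    0,    0,    0,    5,  279,  311,   27]), array([-66, -62, -58, -54, -50, -46, -42, -38, -34, -30, -26, -22, -18,
       -14, -10,  -6,  -2,   2,   6,  10,  14,  18,  22,  26,  30,  34,
        38,  42,  46,  50,  54,  58,  62,  66])) l -0.007805125221218181 -0.5667950764566225
t 13.25 at [581.3 323.6 259.5] tilt [0.74 0.31] q6 0.62
yaw -13.12
(480, 200, 250, None) -> tx -143.4 ty -70.6 tz 9.5 wz -0.00
```

View pics/w3.png

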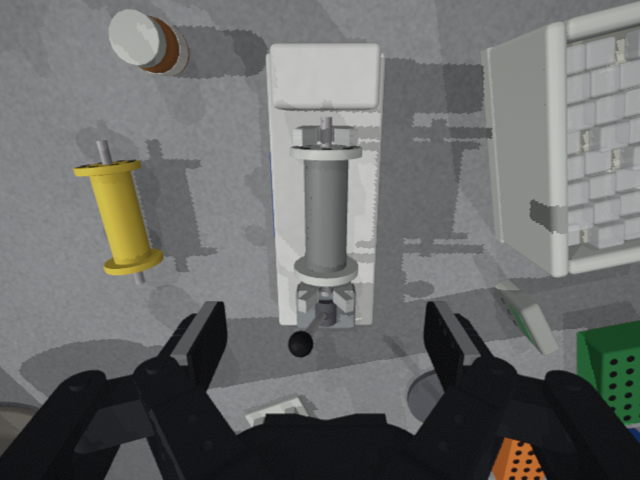

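The rotor is home: both axle ends read 111 mm at their top edge, so the centre is about 106 mm up. Both discs sit between the forks, and the lever ball is still on the off side at (301,344). Next is a closer look at the post.

```bash
python3 - <<'E'
from h import *
plan((590,200,270,-38),(600,60,270,-65),(600,-25,270,-90))
E
```

```text
t 13.25 at [581.3 323.6 259.5] tilt [0.74 0.31] q6 0.62
yaw -13.12
(590, 200, 270, -38) -> tx -118.4 ty 36.5 tz -10.5 wz 24.88
(600, 60, 270, -65) -> tx -104.2 ty 94.1 tz -0.0 wz 27.00
(600, -25, 270, -90) -> tx -35.9 ty 77.0 tz -0.0 wz 25.00
```

Call:
play_rows(
  series=[
    {"gripper":1,"tx":-118,"ty":36,"tz":-15,"wx":0,"wy":0,"wz":25},
    {"gripper":1,"tx":-118,"ty":36,"tz":-15,"wx":0,"wy":0,"wz":25},
    {"gripper":1,"tx":-118,"ty":36,"tz":-15,"wx":0,"wy":0,"wz":25},
    {"gripper":1,"tx":-118,"ty":36,"tz":-15,"wx":0,"wy":0,"wz":25},
    {"gripper":1,"tx":-118,"ty":36,"tz":-15,"wx":0,"wy":0,"wz":25},
  ],
)

```text
time: 13.75
eef_pos: [587.3, 199.4, 263.2]
orientation: [-0.0, 0.899, 0.438, 0.0]
force: [-0.2, -0.6, 0.1]
gripper_width: 85.5
finger_force: 0.0
```

Call:
play_rows(
  series=[
    {"gripper":1,"tx":-104,"ty":94,"tz":0,"wx":0,"wy":0,"wz":27},
    {"gripper":1,"tx":-104,"ty":94,"tz":0,"wx":0,"wy":0,"wz":27},
    {"gripper":1,"tx":-104,"ty":94,"tz":0,"wx":0,"wy":0,"wz":27},
    {"gripper":1,"tx":-104,"ty":94,"tz":0,"wx":0,"wy":0,"wz":27},
    {"gripper":1,"tx":-104,"ty":94,"tz":0,"wx":0,"wy":0,"wz":27},
  ],
)

```text
time: 14.25
eef_pos: [597.1, 60.4, 262.8]
orientation: [-0.0, 0.976, 0.216, -0.0]
force: [0.4, 0.1, -0.4]
gripper_width: 85.3
finger_force: 0.0
```

Call:
play_rows(
  series=[
    {"gripper":1,"tx":-36,"ty":77,"tz":0,"wx":0,"wy":0,"wz":25},
    {"gripper":1,"tx":-36,"ty":77,"tz":0,"wx":0,"wy":0,"wz":25},
    {"gripper":1,"tx":-36,"ty":77,"tz":0,"wx":0,"wy":0,"wz":25},
    {"gripper":1,"tx":-36,"ty":77,"tz":0,"wx":0,"wy":0,"wz":25},
    {"gripper":1,"tx":-36,"ty":77,"tz":0,"wx":0,"wy":0,"wz":25},
  ],
)

```text
time: 14.75
eef_pos: [596.9, -23.3, 263.1]
orientation: [-0.0, 1.0, 0.003, -0.0]
force: [-0.4, 1.2, 0.6]
gripper_width: 85.2
finger_force: 0.0
```

```bash
python3 - <<'E'
from h import *
from cell import viewer
plan((430,-212,230,-96))
c=viewer.camera("wrist"); np.savez("w4.npz",**c); cv2.imwrite("pics/w4.png",c["frame"][:,:,::-1])
W=world(c)
P=W.reshape(-1,3); k=(np.hypot(P[:,0]-677,P[:,1]+26)<40)&(P[:,2]>25)
p=P[k]
for z in range(30,180,15):
    q=p[abs(p[:,2]-z)<7.5]
    if len(q)>3: print(z,len(q),q.mean(0).round(1),q.min(0).round(1)[:2],q.max(0).round(1)[:2])
print("max z",p[p[:,2].argmax()])
print(proj(c,[677,-26,12]),proj(c,[677,-26,175]))
E
```

```text
t 14.75 at [596.9 -23.3 263.1] tilt [-0.    0.04] q6 1.4
yaw -89.68
(430, -212, 230, -96) -> tx -167.9 ty 187.8 tz 33.1 wz 6.32
165 116 [674.5 -24.8 170.5] [668.7 -30.8] [679.7 -19.2]
max z [674.37532933 -25.64471635 177.87710834]
[327.95811028 117.84760501] [329.49404192 119.02081467]
```

View pics/w4.png

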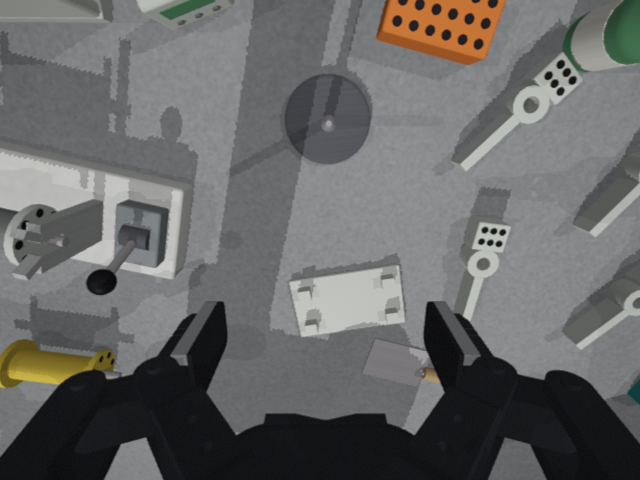

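The view is almost straight down on the post: its tip is at (328,123), inside the foot. Four white holders lie to the right, and the nearest has its hole at (483,264). I'll hover over that one first.

```bash
cat >> h.py <<'E'
def hold2(c,X0,zt=32.,dz=5,rad=110):
    """hole centre and blade direction from depth mask of the top face near world X0 (approx hole)"""
    W=world(c); f=c["frame"].astype(int)
    m=(abs(W[...,2]-zt)<dz)&(np.hypot(W[...,0]-X0[0],W[...,1]-X0[1])<rad)&(f.max(2)-f.min(2)<45)
    n,l,s,ce=cv2.connectedComponentsWithStats(m.astype(np.uint8))
    dd=[np.nanmin(np.hypot(*(W[l==i][:,:2]-X0[:2]).T)) if s[i,4]>150 else 1e9 for i in range(1,n)]
    m=(l==1+int(np.argmin(dd))).astype(np.uint8)
    cs,h=cv2.findContours(m,cv2.RETR_CCOMP,cv2.CHAIN_APPROX_NONE)
    ch=[(cv2.contourArea(k),k) for k,q in zip(cs,h[0]) if q[3]>=0]
    a,k=max(ch,key=lambda e:e[0]); fill=np.zeros_like(m); cv2.drawContours(fill,[k],-1,1,-1); fill&=(1-m)
    v,u=np.nonzero(fill); 
    P=np.array([ray(c,q,zt)[:2] for q in zip(u,v)]); hole=P.mean(0); dia=2*np.sqrt(len(P)/np.pi)*np.sqrt(abs(np.prod(P.max(0)-P.min(0)))/max(1,np.ptp(u)*np.ptp(v)))
    v,u=np.nonzero(m); T=np.array([ray(c,q,zt)[:2] for q in zip(u,v)])-hole
    r=np.hypot(*T.T); ctr,L,wd,ax=rect(T)
    if (T[(r>30)]@ax>0).mean()>0 and np.std(T[(T@ax>30)]@np.array([-ax[1],ax[0]]))>np.std(T[(T@ax<-30)]@np.array([-ax[1],ax[0]])): ax=-ax
    b=T[(T@ax>30)]; d=b.mean(0)/np.hypot(*b.mean(0))
    print("hole",hole.round(1),"px",np.mean(np.nonzero(fill),1)[::-1].round(1),"dia %.1f"%dia,"dir %.1f"%np.degrees(np.arctan2(d[1],d[0])),"L %.0f W %.0f reach %.0f"%(L,wd,(T@d).max()),"grip75",(hole+75*d).round(1))
    return hole,d
E
python3 - <<'E'
from h import *
c=dict(np.load("w4.npz"))
hold2(c,(505,-221)); 
try: hold2(c,(657,-221))
except Exception as e: print(e)
print(ray(c,(328,123),175))
plan((520,-130,250,-96),(432,-212,130,-96))
E
```

```text
hole [ 505.7 -219.7] px [481.4 262.4] dia 14.4 dir 172.9 L 139 W 42 reach 85 grip75 [ 431.3 -210.5]
hole [ 691.9 -243.2] px [528.7 104.3] dia 15.3 dir 136.4 L 148 W 42 reach 94 grip75 [ 637.7 -191.4]
[674.31993284 -24.96417211 175.        ]
t 14.8 at [596.9 -23.3 263.1] tilt [-0.    0.03] q6 1.4
yaw -89.72
(520, -130, 250, -96) -> tx -77.4 ty 106.3 tz 13.1 wz 6.28
(432, -212, 130, -96) -> tx -78.9 ty 90.7 tz 120.0 wz -0.00
```

Call:
play_rows(
  series=[
    {"gripper":0,"tx":-77,"ty":106,"tz":13,"wx":0,"wy":0,"wz":6},
    {"gripper":0,"tx":-77,"ty":106,"tz":13,"wx":0,"wy":0,"wz":6},
    {"gripper":0,"tx":-77,"ty":106,"tz":13,"wx":0,"wy":0,"wz":6},
    {"gripper":0,"tx":-77,"ty":106,"tz":13,"wx":0,"wy":0,"wz":6},
    {"gripper":0,"tx":-77,"ty":106,"tz":13,"wx":0,"wy":0,"wz":6},
  ],
)

```text
time: 15.3
eef_pos: [519.9, -130.5, 250.6]
orientation: [-0.0, 0.999, -0.052, 0.0]
force: [0.0, 0.3, -1.0]
gripper_width: 42.4
finger_force: 0.0
```

Call:
play_rows(
  series=[
    {"gripper":0,"tx":-79,"ty":90,"tz":120,"wx":0,"wy":0,"wz":0},
    {"gripper":0,"tx":-79,"ty":90,"tz":120,"wx":0,"wy":0,"wz":0},
    {"gripper":0,"tx":-79,"ty":90,"tz":120,"wx":0,"wy":0,"wz":0},
    {"gripper":0,"tx":-79,"ty":90,"tz":120,"wx":0,"wy":0,"wz":0},
    {"gripper":0,"tx":-79,"ty":90,"tz":120,"wx":0,"wy":0,"wz":0},
  ],
)

```text
time: 15.8
eef_pos: [430.4, -211.3, 128.3]
orientation: [-0.001, 0.999, -0.053, -0.002]
force: [0.3, 0.5, 1.2]
gripper_width: 42.8
finger_force: 0.0
```

```bash
python3 - <<'E'
from h import *
from cell import viewer
c=viewer.camera("wrist"); np.savez("w5.npz",**c); cv2.imwrite("pics/w5.png",c["frame"][:,:,::-1])
h,d=hold2(c,(505,-220)); g=h+75*d; a=np.degrees(np.arctan2(d[1],d[0]))
plan((*g,40,a+90),(*g,4,a+90))
E
```

```text
hole [ 505.2 -221.5] px [328.2 125. ] dia 16.8 dir 172.6 L 147 W 40 reach 94 grip75 [ 430.8 -211.8]
t 15.85 at [ 432.  -211.4  129.8] tilt [-0.03  0.07] q6 1.06
yaw -96.04
(np.float64(430.8259586244717), np.float64(-211.78093081051816), 40, np.float64(262.58791126647844)) -> tx -1.1 ty 0.5 tz 89.8 wz 1.37
(np.float64(430.8259586244717), np.float64(-211.78093081051816), 4, np.float64(262.58791126647844)) -> tx 0.0 ty 0.0 tz 36.0 wz -0.00
```

View pics/w5.png

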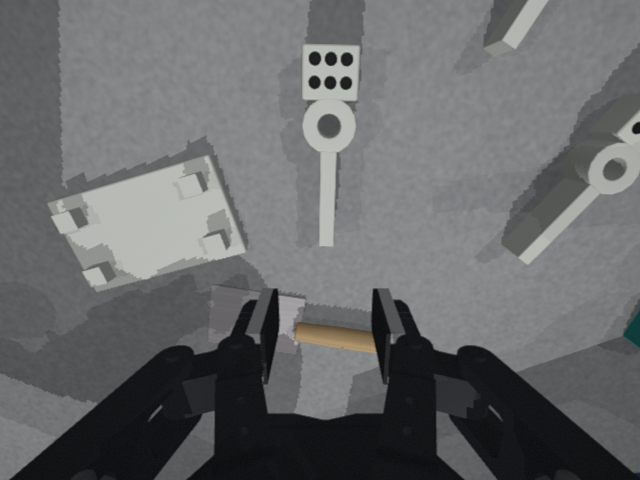

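The holder is straight ahead with its hole at (328,125) and the blade end at (326,245). The measured sizes match the description: 16.8 mm hole, 147 mm long, 94 mm reach. I'm descending to grip it.

Call:
play_rows(
  series=[
    {"gripper":0,"tx":-0.8,"ty":0.3,"tz":35,"wx":0,"wy":0,"wz":1.4},
    {"gripper":0,"tx":-0.8,"ty":0.3,"tz":70,"wx":0,"wy":0,"wz":1.4},
    {"gripper":0,"tx":-0.8,"ty":0.3,"tz":100,"wx":0,"wy":0,"wz":1.4},
    {"gripper":0,"tx":-0.8,"ty":0.3,"tz":118,"wx":0,"wy":0,"wz":1.4},
    {"gripper":0,"tx":-0.8,"ty":0.3,"tz":125,"wx":0,"wy":0,"wz":1.4},
  ],
)

```text
time: 16.35
eef_pos: [432.1, -211.2, 4.5]
orientation: [-0.0, 0.998, -0.064, -0.0]
force: [0.3, 0.1, 0.6]
gripper_width: 42.7
finger_force: 0.0
```

Call:
play_rows(
  series=[
    {"gripper":0,"tx":0,"ty":0,"tz":0,"wx":0,"wy":0,"wz":0},
    {"gripper":-1,"tx":0,"ty":0,"tz":0,"wx":0,"wy":0,"wz":0},
    {"gripper":-1,"tx":0,"ty":0,"tz":0,"wx":0,"wy":0,"wz":0},
    {"gripper":-1,"tx":0,"ty":0,"tz":0,"wx":0,"wy":0,"wz":0},
    {"gripper":-1,"tx":0,"ty":0,"tz":0,"wx":0,"wy":0,"wz":0},
  ],
)

```text
time: 16.85
eef_pos: [431.2, -212.7, 6.8]
orientation: [0.0, 0.998, -0.066, 0.001]
force: [-0.2, -0.5, -0.5]
gripper_width: 0.0
finger_force: 0.1
```

Call:
play_rows(
  series=[
    {"gripper":-1,"tx":0,"ty":0,"tz":-15,"wx":0,"wy":0,"wz":0},
    {"gripper":-1,"tx":0,"ty":0,"tz":-50,"wx":0,"wy":0,"wz":0},
    {"gripper":-1,"tx":0,"ty":0,"tz":-95,"wx":0,"wy":0,"wz":0},
    {"gripper":-1,"tx":0,"ty":0,"tz":-140,"wx":0,"wy":0,"wz":0},
    {"gripper":-1,"tx":0,"ty":0,"tz":-185,"wx":0,"wy":0,"wz":0},
  ],
)

```text
time: 17.35
eef_pos: [430.2, -212.3, 192.6]
orientation: [0.0, 0.998, -0.066, 0.0]
force: [0.7, 0.3, -0.3]
gripper_width: -0.1
finger_force: 0.0
```

```bash
python3 - <<'E'
from h import *
plan((500,-130,215,-93),(585,-25,215,-90))
E
```

```text
t 17.35 at [ 430.2 -212.3  192.6] tilt [ 0.05 -0.03] q6 1.08
yaw -97.53
(500, -130, 215, -93) -> tx 58.4 ty -90.8 tz -22.4 wz -4.53
(585, -25, 215, -90) -> tx 79.4 ty -109.3 tz -0.0 wz -3.00
```

```bash
python3 - <<'E'
from h import *
from cell import viewer
c=viewer.camera("wrist"); np.savez("w6.npz",**c); cv2.imwrite("pics/w6.png",c["frame"][:,:,::-1])
hold2(c,(505,-220))
c=viewer.camera("top"); np.savez("top1.npz",**c)
for uv in [(399,205),(462,217),(400,258),(482,272)]:
    h,a,L,Wd,n,ctr=holder(c,uv); print(uv,h.round(1),np.degrees(np.arctan2(a[1],a[0])).round(1),round(L),round(Wd),n)
E
```

```text
hole [ 504.  -224.2] px [327.1 124.7] dia 16.9 dir -178.7 L 148 W 40 reach 94 grip75 [ 429.  -225.8]
(399, 205) [ 694.3 -243.1] 135.0 149 39 357
(462, 217) [ 632.6 -408. ] 144.2 115 40 350
(400, 258) [ 535.  -218.6] 175.4 69 34 171
(482, 272) [ 471.4 -459.8] 154.9 72 30 155
```

View pics/w6.png

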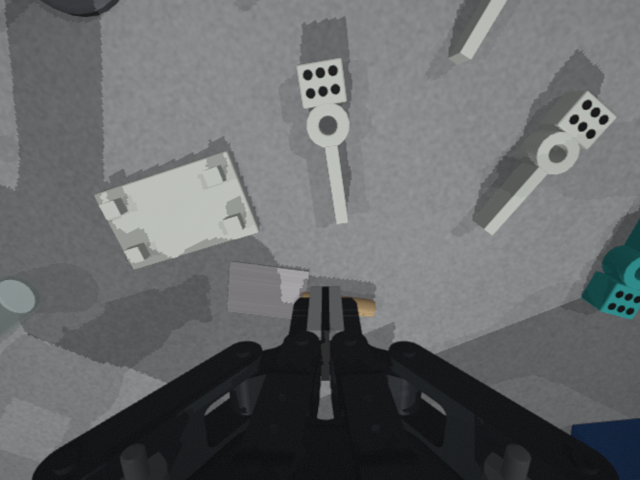

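The fingers missed and the blade turned about 9°: it now runs from the hole at (327,125) to (341,222). I'll retry fully open and check before closing.

```bash
python3 - <<'E'
from h import *
plan((429,-225.8,100,-88.7),(429,-225.8,5,-88.7))
E
```

```text
t 17.45 at [ 433.4 -214.5  196.8] tilt [ 0.61 -0.43] q6 1.08
yaw -97.52
(429, -225.8, 100, -88.7) -> tx -2.8 ty 11.8 tz 96.8 wz -8.82
(429, -225.8, 5, -88.7) -> tx 0.0 ty 0.0 tz 95.0 wz -0.00
```

Call:
play_rows(
  series=[
    {"gripper":1,"tx":-1,"ty":13,"tz":30,"wx":0,"wy":0,"wz":-8.5},
    {"gripper":1,"tx":-1,"ty":13,"tz":60,"wx":0,"wy":0,"wz":-8.8},
    {"gripper":1,"tx":-1,"ty":13,"tz":85,"wx":0,"wy":0,"wz":-8.8},
    {"gripper":1,"tx":-1,"ty":13,"tz":92,"wx":0,"wy":0,"wz":-8.8},
    {"gripper":1,"tx":-1,"ty":13,"tz":92,"wx":0,"wy":0,"wz":-8.8},
  ],
)

```text
time: 17.95
eef_pos: [427.3, -224.9, 97.5]
orientation: [-0.001, 1.0, 0.011, -0.001]
force: [-0.5, -0.5, 0.3]
gripper_width: 72.3
finger_force: 0.0
```

```bash
python3 - <<'E'
from h import *
from cell import viewer
c=viewer.camera("wrist"); np.savez("w7.npz",**c)
h,d=hold2(c,(504,-224)); g=h+75*d; a=np.degrees(np.arctan2(d[1],d[0]))
plan((*g,5,a+90))
E
```

```text
hole [ 504.1 -224.4] px [326.9 124.5] dia 16.5 dir -178.7 L 147 W 40 reach 94 grip75 [ 429.1 -226.1]
t 18.0 at [ 428.  -225.4   98.6] tilt [0.01 0.  ] q6 0.91
yaw -88.72
(np.float64(429.12019818359477), np.float64(-226.1235355265142), 5, np.float64(-88.65192358405963)) -> tx 1.1 ty 0.8 tz 93.6 wz -0.07
```

Call:
play_rows(
  series=[
    {"gripper":1,"tx":1,"ty":0.8,"tz":25,"wx":0,"wy":0,"wz":0},
    {"gripper":1,"tx":1,"ty":0.8,"tz":50,"wx":0,"wy":0,"wz":0},
    {"gripper":1,"tx":1,"ty":0.8,"tz":75,"wx":0,"wy":0,"wz":0},
    {"gripper":1,"tx":1,"ty":0.8,"tz":90,"wx":0,"wy":0,"wz":0},
    {"gripper":1,"tx":1,"ty":0.8,"tz":93,"wx":0,"wy":0,"wz":0},
  ],
)

```text
time: 18.5
eef_pos: [429.0, -226.0, 5.0]
orientation: [-0.0, 1.0, 0.011, -0.0]
force: [-0.2, -0.6, 0.3]
gripper_width: 85.6
finger_force: 0.0
```

Call:
play_rows(
  series=[
    {"gripper":0,"tx":0,"ty":0,"tz":0,"wx":0,"wy":0,"wz":0},
    {"gripper":-0.4,"tx":0,"ty":0,"tz":0,"wx":0,"wy":0,"wz":0},
    {"gripper":-0.4,"tx":0,"ty":0,"tz":0,"wx":0,"wy":0,"wz":0},
    {"gripper":-0.4,"tx":0,"ty":0,"tz":0,"wx":0,"wy":0,"wz":0},
    {"gripper":-0.4,"tx":0,"ty":0,"tz":0,"wx":0,"wy":0,"wz":0},
  ],
)

```text
time: 19.0
eef_pos: [429.1, -226.1, 5.7]
orientation: [0.0, 1.0, 0.011, 0.0]
force: [-0.4, 0.3, -0.3]
gripper_width: 25.8
finger_force: 0.0
```

```bash
python3 - <<'E'
from h import *
from cell import viewer
plan((429,-226,5,-88.7))
c=viewer.camera("wrist"); np.savez("w8.npz",**c); cv2.imwrite("pics/w8.png",c["frame"][:,:,::-1])
E
```

```text
t 19.0 at [ 429.1 -226.1    5.7] tilt [ 0.04 -0.03] q6 0.9
yaw -88.71
(429, -226, 5, -88.7) -> tx -0.1 ty -0.1 tz 0.7 wz -0.01
```

View pics/w8.png

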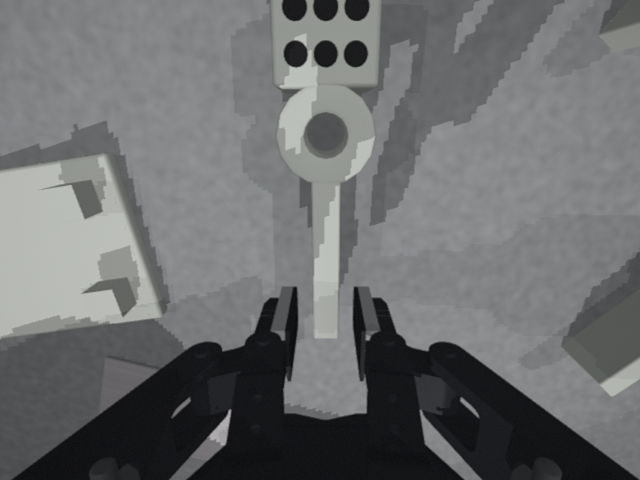

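The fingers now straddle the blade, which ends at (326,338) with the pads either side at about (290,310) and (362,310). I'm closing.

Call:
play_rows(
  series=[
    {"gripper":-0.6,"tx":0,"ty":0,"tz":0,"wx":0,"wy":0,"wz":0},
    {"gripper":-1,"tx":0,"ty":0,"tz":0,"wx":0,"wy":0,"wz":0},
    {"gripper":-1,"tx":0,"ty":0,"tz":0,"wx":0,"wy":0,"wz":0},
    {"gripper":-1,"tx":0,"ty":0,"tz":0,"wx":0,"wy":0,"wz":0},
    {"gripper":-1,"tx":0,"ty":0,"tz":0,"wx":0,"wy":0,"wz":0},
  ],
)

```text
time: 19.55
eef_pos: [428.9, -226.0, 5.4]
orientation: [0.0, 1.0, 0.011, 0.0]
force: [-1.9, 0.2, 6.6]
gripper_width: 8.0
finger_force: 59.0
```

Call:
play_rows(
  series=[
    {"gripper":-1,"tx":0,"ty":0,"tz":-10,"wx":0,"wy":0,"wz":0},
    {"gripper":-1,"tx":0,"ty":0,"tz":-40,"wx":0,"wy":0,"wz":0},
    {"gripper":-1,"tx":0,"ty":0,"tz":-80,"wx":0,"wy":0,"wz":0},
    {"gripper":-1,"tx":0,"ty":0,"tz":-120,"wx":0,"wy":0,"wz":0},
    {"gripper":-1,"tx":0,"ty":0,"tz":-150,"wx":0,"wy":0,"wz":0},
  ],
)

```text
time: 20.05
eef_pos: [429.1, -226.1, 157.9]
orientation: [0.001, 1.0, 0.011, 0.001]
force: [0.7, -0.7, -1.3]
gripper_width: 8.0
finger_force: 58.9
```

```bash
python3 - <<'E'
from h import *
from cell import viewer
plan((490,-130,215,-89),(585,-25,210,-90),(599.4,-25,210,-90))
E
```

```text
t 20.05 at [ 429.1 -226.1  157.9] tilt [ 0.09 -0.06] q6 0.91
yaw -88.71
(490, -130, 215, -89) -> tx 63.1 ty -94.7 tz -57.1 wz 0.29
(585, -25, 210, -90) -> tx 96.8 ty -103.3 tz 5.0 wz 1.00
(599.4, -25, 210, -90) -> tx 14.4 ty 0.0 tz -0.0 wz -0.00
```

Call:
play_rows(
  series=[
    {"gripper":-1,"tx":10,"ty":-15,"tz":-15,"wx":0,"wy":0,"wz":0},
    {"gripper":-1,"tx":25,"ty":-38,"tz":-35,"wx":0,"wy":0,"wz":0},
    {"gripper":-1,"tx":45,"ty":-65,"tz":-57,"wx":0,"wy":0,"wz":0},
    {"gripper":-1,"tx":60,"ty":-88,"tz":-57,"wx":0,"wy":0,"wz":0},
    {"gripper":-1,"tx":63,"ty":-95,"tz":-57,"wx":0,"wy":0,"wz":0.3},
  ],
)

```text
time: 20.55
eef_pos: [490.7, -127.6, 213.0]
orientation: [-0.0, 1.0, 0.01, 0.001]
force: [-0.5, -0.1, -1.7]
gripper_width: 8.1
finger_force: 58.8
```

Call:
play_rows(
  series=[
    {"gripper":-1,"tx":20,"ty":-22,"tz":0,"wx":0,"wy":0,"wz":1},
    {"gripper":-1,"tx":50,"ty":-55,"tz":0,"wx":0,"wy":0,"wz":1},
    {"gripper":-1,"tx":75,"ty":-85,"tz":0,"wx":0,"wy":0,"wz":1},
    {"gripper":-1,"tx":92,"ty":-103,"tz":0,"wx":0,"wy":0,"wz":1},
    {"gripper":-1,"tx":97,"ty":-103,"tz":0,"wx":0,"wy":0,"wz":1},
  ],
)

```text
time: 21.05
eef_pos: [585.4, -23.0, 211.3]
orientation: [-0.0, 1.0, 0.001, -0.001]
force: [0.1, 0.1, -2.3]
gripper_width: 7.5
finger_force: 58.9
```

Call:
play_rows(
  series=[
    {"gripper":-1,"tx":0,"ty":0,"tz":0,"wx":0,"wy":0,"wz":0},
    {"gripper":-1,"tx":0,"ty":0,"tz":0,"wx":0,"wy":0,"wz":0},
    {"gripper":-1,"tx":0,"ty":0,"tz":0,"wx":0,"wy":0,"wz":0},
    {"gripper":-1,"tx":0,"ty":0,"tz":0,"wx":0,"wy":0,"wz":0},
    {"gripper":-1,"tx":0,"ty":0,"tz":0,"wx":0,"wy":0,"wz":0},
  ],
)

```text
time: 21.55
eef_pos: [584.7, -25.6, 212.5]
orientation: [0.0, 1.0, -0.001, 0.0]
force: [-0.3, -0.2, -2.1]
gripper_width: 7.6
finger_force: 58.8
```

```bash
cat >> h.py <<'E'
def inhand(name,zoff=27.,tip=(674.4,-24.9)):
    from cell import env,viewer
    c=viewer.camera("wrist"); np.savez(name+".npz",**c)
    s=env.observe(); p=np.array(s["eef_pos"]); q=s["orientation"]; W=world(c)
    yaw=np.arctan2(2*(q[2]*q[3]+q[0]*q[1])*0+2*(q[1]*q[2]-q[0]*q[3]),1) # placeholder
    from scipy.spatial.transform import Rotation as Ro
    R=Ro.from_quat([q[1],q[2],q[3],q[0]]).as_matrix(); g=p[:2]+75*R[:2,0]
    k=np.hypot(W[...,0]-g[0],W[...,1]-g[1])<22; k&=abs(W[...,2]-p[2]-zoff)<14; z=np.median(W[k][:,2]); print("top face z-TCP",(z-p[2]).round(1),k.sum())
    h,d=hold2(c,g,zt=z,dz=7)
    off=h-p[:2]; print("hole-TCP",off.round(2),"tool",(R[:2,0]@off).round(2),(R[:2,1]@off).round(2))
    m=np.array(tip)-h; print("world move",m.round(2),"tool tx %.1f ty %.1f"%(R[:2,0]@m,R[:2,1]@m),"TCP",p.round(1))
    return c
E
python3 - <<'E'
from h import *
c=inhand("w9"); f=c["frame"]; cv2.imwrite("pics/w9.png",f[:,:,::-1])
E
```

```text
top face z-TCP 24.5 7088
hole [659.8 -25.6] px [324.7 134.2] dia 16.1 dir 179.8 L 143 W 39 reach 97 grip75 [584.8 -25.3]
hole-TCP [75.04 -0.26] tool 75.04 0.19
world move [14.63  0.74] tool tx 14.6 ty -0.7 TCP [584.7 -25.4 212.4]
```

Call:
play_rows(
  series=[
    {"gripper":-1,"tx":6,"ty":-0.5,"tz":0,"wx":0,"wy":0,"wz":0},
    {"gripper":-1,"tx":12,"ty":-0.7,"tz":5,"wx":0,"wy":0,"wz":0},
    {"gripper":-1,"tx":14.6,"ty":-0.7,"tz":12,"wx":0,"wy":0,"wz":0},
    {"gripper":-1,"tx":14.6,"ty":-0.7,"tz":19,"wx":0,"wy":0,"wz":0},
    {"gripper":-1,"tx":14.6,"ty":-0.7,"tz":22,"wx":0,"wy":0,"wz":0},
  ],
)

```text
time: 22.1
eef_pos: [598.9, -24.1, 188.6]
orientation: [-0.0, 1.0, -0.0, -0.001]
force: [0.0, -0.1, -1.8]
gripper_width: 8.0
finger_force: 58.7
```

Call:
play_rows(
  series=[
    {"gripper":-1,"tx":0,"ty":0,"tz":0,"wx":0,"wy":0,"wz":0},
    {"gripper":-1,"tx":0,"ty":0,"tz":0,"wx":0,"wy":0,"wz":0},
    {"gripper":-1,"tx":0,"ty":0,"tz":0,"wx":0,"wy":0,"wz":0},
    {"gripper":-1,"tx":0,"ty":0,"tz":0,"wx":0,"wy":0,"wz":0},
    {"gripper":-1,"tx":0,"ty":0,"tz":0,"wx":0,"wy":0,"wz":0},
  ],
)

```text
time: 22.6
eef_pos: [599.6, -24.3, 190.5]
orientation: [0.0, 1.0, -0.0, 0.0]
force: [0.9, 0.1, -1.7]
gripper_width: 7.7
finger_force: 58.8
```

```bash
python3 - <<'E'
from h import *
c=inhand("w10"); f=c["frame"]; cv2.imwrite("pics/w10.png",cv2.resize(f[60:210,230:430,::-1],None,fx=3,fy=3,interpolation=cv2.INTER_CUBIC))
E
```

```text
top face z-TCP 24.5 7064
hole [674.8 -24.3] px [324.7 134.2] dia 16.1 dir 179.8 L 143 W 39 reach 97 grip75 [599.8 -24.1]
hole-TCP [ 7.513e+01 -7.000e-02] tool 75.13 0.05
world move [-0.35 -0.55] tool tx -0.4 ty 0.6 TCP [599.6 -24.3 190.4]
```

View pics/w10.png

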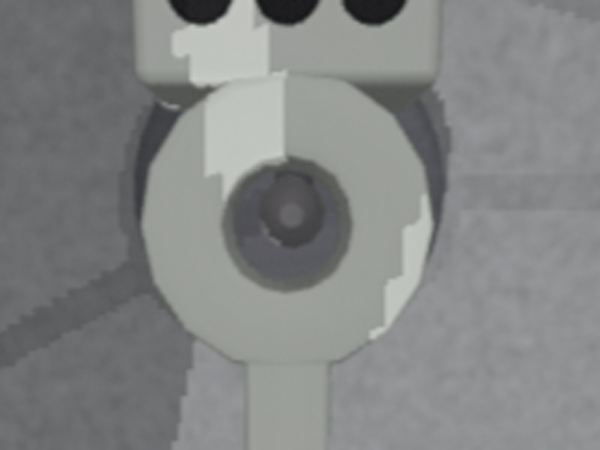

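The post tip shows at (291,213) inside the hole, whose centre is at (287,224) in the crop. They're aligned within about 1 mm, so I'm threading it on.

Call:
play_rows(
  series=[
    {"gripper":-1,"tx":-0.2,"ty":0.5,"tz":8,"wx":0,"wy":0,"wz":0},
    {"gripper":-1,"tx":-0.2,"ty":0.5,"tz":18,"wx":0,"wy":0,"wz":0},
    {"gripper":-1,"tx":-0.2,"ty":0.5,"tz":30,"wx":0,"wy":0,"wz":0},
    {"gripper":-1,"tx":-0.2,"ty":0.5,"tz":45,"wx":0,"wy":0,"wz":0},
    {"gripper":-1,"tx":-0.2,"ty":0.5,"tz":60,"wx":0,"wy":0,"wz":0},
  ],
)

```text
time: 23.15
eef_pos: [598.9, -24.7, 128.5]
orientation: [-0.0, 1.0, -0.0, -0.001]
force: [0.5, -0.6, -1.4]
gripper_width: 8.2
finger_force: 58.8
```

Call:
play_rows(
  series=[
    {"gripper":-1,"tx":0,"ty":0,"tz":20,"wx":0,"wy":0,"wz":0},
    {"gripper":-1,"tx":0,"ty":0,"tz":42,"wx":0,"wy":0,"wz":0},
    {"gripper":-1,"tx":0,"ty":0,"tz":65,"wx":0,"wy":0,"wz":0},
    {"gripper":-1,"tx":0,"ty":0,"tz":85,"wx":0,"wy":0,"wz":0},
    {"gripper":-1,"tx":0,"ty":0,"tz":98,"wx":0,"wy":0,"wz":0},
  ],
)

```text
time: 23.65
eef_pos: [598.1, -24.5, 29.6]
orientation: [-0.0, 1.0, -0.0, -0.002]
force: [-0.1, 0.3, -1.3]
gripper_width: 7.9
finger_force: 59.0
```

Call:
play_rows(
  series=[
    {"gripper":-1,"tx":0,"ty":0,"tz":4,"wx":0,"wy":0,"wz":0},
    {"gripper":-1,"tx":0,"ty":0,"tz":8,"wx":0,"wy":0,"wz":0},
    {"gripper":-1,"tx":0,"ty":0,"tz":11,"wx":0,"wy":0,"wz":0},
    {"gripper":-1,"tx":0,"ty":0,"tz":14,"wx":0,"wy":0,"wz":0},
    {"gripper":-1,"tx":0,"ty":0,"tz":15,"wx":0,"wy":0,"wz":0},
  ],
)

```text
time: 24.15
eef_pos: [599.6, -24.8, 17.5]
orientation: [0.0, 1.0, -0.0, 0.0]
force: [-0.7, -0.0, -0.2]
gripper_width: 7.7
finger_force: 59.5
```

Call:
play_rows(
  series=[
    {"gripper":0,"tx":0,"ty":0,"tz":0,"wx":0,"wy":0,"wz":0},
    {"gripper":0,"tx":0,"ty":0,"tz":0,"wx":0,"wy":0,"wz":0},
    {"gripper":0,"tx":0,"ty":0,"tz":0,"wx":0,"wy":0,"wz":0},
    {"gripper":0,"tx":0,"ty":0,"tz":-5,"wx":0,"wy":0,"wz":0},
    {"gripper":0,"tx":0,"ty":0,"tz":-25,"wx":0,"wy":0,"wz":0},
  ],
)

```text
time: 24.65
eef_pos: [597.9, -24.5, 40.9]
orientation: [-0.0, 1.0, -0.0, -0.002]
force: [-1.0, -0.2, 0.2]
gripper_width: 42.4
finger_force: 0.0
```

Call:
play_rows(
  series=[
    {"gripper":0,"tx":0,"ty":0,"tz":-45,"wx":0,"wy":0,"wz":0},
    {"gripper":0,"tx":0,"ty":0,"tz":-90,"wx":0,"wy":0,"wz":0},
    {"gripper":0,"tx":0,"ty":0,"tz":-135,"wx":0,"wy":0,"wz":0},
    {"gripper":0,"tx":0,"ty":0,"tz":-175,"wx":0,"wy":0,"wz":0},
    {"gripper":0,"tx":0,"ty":0,"tz":-180,"wx":0,"wy":0,"wz":0},
  ],
)

```text
time: 25.15
eef_pos: [601.8, -25.1, 229.0]
orientation: [0.001, 1.0, -0.0, 0.006]
force: [0.5, 0.4, 1.5]
gripper_width: 42.7
finger_force: 0.0
```

```bash
python3 - <<'E'
from h import *
from cell import viewer
c=viewer.camera("wrist"); np.savez("w11.npz",**c)
hold2(c,(675,-25),zt=44)
plan((500,-200,210,-112),(400,-378,130,-133.4))
c=viewer.camera("top"); np.savez("top2.npz",**c)
for uv in [(412,195),(462,217),(482,272)]:
    h,a,L,Wd,n,ctr=holder(c,uv); print(uv,h.round(1),np.degrees(np.arctan2(a[1],a[0])).round(1),round(L),round(Wd),n)
E
```

```text
hole [672.  -24.7] px [324.3 131. ] dia 20.0 dir 179.5 L 147 W 40 reach 91 grip75 [597.  -24.1]
t 25.2 at [601.  -25.  226.7] tilt [ 0.45 -0.07] q6 1.4
yaw -90.01
(500, -200, 210, -112) -> tx -100.9 ty 175.0 tz 16.7 wz 21.99
(400, -378, 130, -133.4) -> tx -26.0 ty 202.5 tz 80.0 wz 21.40
(412, 195) [ 693.9 -243.3] 135.7 149 40 390
(462, 217) [ 622.4 -401.2] 144.7 149 40 392
(482, 272) [ 453.5 -431. ] 136.6 150 40 413
```

Call:
play_rows(
  series=[
    {"gripper":0,"tx":-101,"ty":175,"tz":14,"wx":0,"wy":0,"wz":22},
    {"gripper":0,"tx":-101,"ty":175,"tz":14,"wx":0,"wy":0,"wz":22},
    {"gripper":0,"tx":-101,"ty":175,"tz":14,"wx":0,"wy":0,"wz":22},
    {"gripper":0,"tx":-101,"ty":175,"tz":14,"wx":0,"wy":0,"wz":22},
    {"gripper":0,"tx":-101,"ty":175,"tz":14,"wx":0,"wy":0,"wz":22},
  ],
)

```text
time: 25.75
eef_pos: [494.6, -203.6, 205.8]
orientation: [0.0, 0.981, -0.194, -0.002]
force: [-0.5, 0.8, -0.3]
gripper_width: 42.6
finger_force: 0.0
```

Call:
play_rows(
  series=[
    {"gripper":0,"tx":-26,"ty":202,"tz":80,"wx":0,"wy":0,"wz":21.4},
    {"gripper":0,"tx":-26,"ty":202,"tz":80,"wx":0,"wy":0,"wz":21.4},
    {"gripper":0,"tx":-26,"ty":202,"tz":80,"wx":0,"wy":0,"wz":21.4},
    {"gripper":0,"tx":-26,"ty":202,"tz":80,"wx":0,"wy":0,"wz":21.4},
    {"gripper":0,"tx":-26,"ty":202,"tz":80,"wx":0,"wy":0,"wz":21.4},
  ],
)

```text
time: 26.25
eef_pos: [395.6, -378.5, 124.7]
orientation: [-0.001, 0.929, -0.371, -0.002]
force: [0.2, 1.2, -0.4]
gripper_width: 42.9
finger_force: 0.0
```

Call:
play_rows(
  series=[
    {"gripper":0,"tx":0,"ty":0,"tz":0,"wx":0,"wy":0,"wz":0},
    {"gripper":0,"tx":0,"ty":0,"tz":0,"wx":0,"wy":0,"wz":0},
    {"gripper":0,"tx":0,"ty":0,"tz":0,"wx":0,"wy":0,"wz":0},
    {"gripper":0,"tx":0,"ty":0,"tz":0,"wx":0,"wy":0,"wz":0},
    {"gripper":0,"tx":0,"ty":0,"tz":0,"wx":0,"wy":0,"wz":0},
  ],
)

```text
time: 26.75
eef_pos: [399.2, -376.5, 128.6]
orientation: [0.0, 0.929, -0.369, 0.0]
force: [-0.0, 0.2, -0.7]
gripper_width: 42.4
finger_force: 0.0
```

```bash
cat >> h.py <<'E'
def look(name,X0):
    from cell import viewer
    c=viewer.camera("wrist"); np.savez(name+".npz",**c)
    h,d=hold2(c,X0); g=(h+75*d).round(1); a=round(float(np.degrees(np.arctan2(d[1],d[0]))),1)
    plan((*g,5,a+90))
E
python3 -c "
from h import *
look('w12',(453.6,-431))"
```

```text
hole [ 451.5 -433.5] px [331.9 123.6] dia 16.4 dir 137.7 L 147 W 40 reach 94 grip75 [ 396. -383.]
t 26.8 at [ 399.1 -376.7  128.6] tilt [ 0.03 -0.03] q6 1.43
yaw -133.34
(np.float64(396.0), np.float64(-383.0), 5, 227.7) -> tx 2.1 ty 6.8 tz 123.6 wz -1.04
```

Call:
play_rows(
  series=[
    {"gripper":0.3,"tx":2.1,"ty":6.8,"tz":35,"wx":0,"wy":0,"wz":-1},
    {"gripper":0.3,"tx":2.1,"ty":6.8,"tz":70,"wx":0,"wy":0,"wz":-1},
    {"gripper":0.3,"tx":2.1,"ty":6.8,"tz":100,"wx":0,"wy":0,"wz":-1},
    {"gripper":0.3,"tx":2.1,"ty":6.8,"tz":118,"wx":0,"wy":0,"wz":-1},
    {"gripper":0.3,"tx":2.1,"ty":6.8,"tz":123.5,"wx":0,"wy":0,"wz":-1},
  ],
)

```text
time: 27.3
eef_pos: [394.7, -382.3, 2.8]
orientation: [-0.001, 0.932, -0.362, -0.002]
force: [-0.6, -0.4, 1.3]
gripper_width: 55.6
finger_force: 0.0
```

Call:
play_rows(
  series=[
    {"gripper":0,"tx":0,"ty":0,"tz":0,"wx":0,"wy":0,"wz":0},
    {"gripper":-0.5,"tx":0,"ty":0,"tz":0,"wx":0,"wy":0,"wz":0},
    {"gripper":-1,"tx":0,"ty":0,"tz":0,"wx":0,"wy":0,"wz":0},
    {"gripper":-1,"tx":0,"ty":0,"tz":0,"wx":0,"wy":0,"wz":0},
    {"gripper":-1,"tx":0,"ty":0,"tz":0,"wx":0,"wy":0,"wz":0},
  ],
)

```text
time: 27.8
eef_pos: [396.0, -384.3, 6.1]
orientation: [0.001, 0.932, -0.362, 0.001]
force: [-0.0, 2.0, 6.7]
gripper_width: 7.2
finger_force: 58.8
```

Call:
play_rows(
  series=[
    {"gripper":-1,"tx":0,"ty":0,"tz":0,"wx":0,"wy":0,"wz":0},
    {"gripper":-1,"tx":0,"ty":0,"tz":0,"wx":0,"wy":0,"wz":0},
    {"gripper":-1,"tx":0,"ty":0,"tz":0,"wx":0,"wy":0,"wz":0},
    {"gripper":-1,"tx":0,"ty":0,"tz":0,"wx":0,"wy":0,"wz":0},
    {"gripper":-1,"tx":0,"ty":0,"tz":0,"wx":0,"wy":0,"wz":0},
  ],
)

```text
time: 28.3
eef_pos: [396.0, -384.3, 6.1]
orientation: [0.001, 0.932, -0.362, 0.001]
force: [-0.3, 0.7, 5.9]
gripper_width: 7.3
finger_force: 58.9
```

```bash
python3 -c "
from h import *
plan((396,-384,216,-132.4),(495,-205,216,-110),(598.7,-25,216,-90))"
```

```text
t 28.3 at [ 396.  -384.3    6.1] tilt [ 0.1  -0.11] q6 1.4
yaw -132.41
(396, -384, 216, -132.4) -> tx -0.2 ty -0.3 tz -209.9 wz -0.01
(495, -205, 216, -110) -> tx -47.6 ty -198.9 tz -0.0 wz -22.40
(598.7, -25, 216, -90) -> tx 35.9 ty -204.6 tz -0.0 wz -20.00
```

Call:
play_rows(
  series=[
    {"gripper":-1,"tx":0,"ty":0,"tz":-15,"wx":0,"wy":0,"wz":0},
    {"gripper":-1,"tx":0,"ty":0,"tz":-60,"wx":0,"wy":0,"wz":0},
    {"gripper":-1,"tx":0,"ty":0,"tz":-110,"wx":0,"wy":0,"wz":0},
    {"gripper":-1,"tx":0,"ty":0,"tz":-160,"wx":0,"wy":0,"wz":0},
    {"gripper":-1,"tx":0,"ty":0,"tz":-210,"wx":0,"wy":0,"wz":0},
  ],
)

```text
time: 28.8
eef_pos: [395.1, -383.3, 217.2]
orientation: [0.0, 0.932, -0.362, 0.0]
force: [0.9, -1.1, 0.3]
gripper_width: -0.3
finger_force: 0.0
```

Call:
play_rows(
  series=[
    {"gripper":-1,"tx":-8,"ty":-35,"tz":0,"wx":0,"wy":0,"wz":-5},
    {"gripper":-1,"tx":-18,"ty":-75,"tz":0,"wx":0,"wy":0,"wz":-10},
    {"gripper":-1,"tx":-28,"ty":-118,"tz":0,"wx":0,"wy":0,"wz":-15},
    {"gripper":-1,"tx":-38,"ty":-160,"tz":0,"wx":0,"wy":0,"wz":-19},
    {"gripper":-1,"tx":-47.6,"ty":-199,"tz":0,"wx":0,"wy":0,"wz":-22.4},
  ],
)

```text
time: 29.3
eef_pos: [495.0, -202.9, 215.2]
orientation: [0.0, 0.985, -0.172, 0.0]
force: [1.1, 0.3, -0.0]
gripper_width: -0.0
finger_force: 0.0
```

Call:
play_rows(
  series=[
    {"gripper":-1,"tx":8,"ty":-45,"tz":0,"wx":0,"wy":0,"wz":-5},
    {"gripper":-1,"tx":16,"ty":-90,"tz":0,"wx":0,"wy":0,"wz":-10},
    {"gripper":-1,"tx":24,"ty":-135,"tz":0,"wx":0,"wy":0,"wz":-14},
    {"gripper":-1,"tx":32,"ty":-178,"tz":0,"wx":0,"wy":0,"wz":-18},
    {"gripper":-1,"tx":36,"ty":-204.6,"tz":0,"wx":0,"wy":0,"wz":-20},
  ],
)

```text
time: 29.8
eef_pos: [599.3, -21.7, 215.0]
orientation: [-0.0, 1.0, 0.002, 0.0]
force: [0.0, 0.4, 0.4]
gripper_width: 0.0
finger_force: 0.0
```

Call:
play_rows(
  series=[
    {"gripper":-1,"tx":0,"ty":0,"tz":0,"wx":0,"wy":0,"wz":0},
    {"gripper":-1,"tx":0,"ty":0,"tz":0,"wx":0,"wy":0,"wz":0},
    {"gripper":-1,"tx":0,"ty":0,"tz":0,"wx":0,"wy":0,"wz":0},
    {"gripper":-1,"tx":0,"ty":0,"tz":0,"wx":0,"wy":0,"wz":0},
    {"gripper":-1,"tx":0,"ty":0,"tz":0,"wx":0,"wy":0,"wz":0},
  ],
)

```text
time: 30.3
eef_pos: [598.0, -25.7, 214.9]
orientation: [0.0, 1.0, -0.001, 0.0]
force: [1.0, -1.0, -0.0]
gripper_width: -0.3
finger_force: 0.0
```

```bash
python3 -c "
from h import *
inhand('w13'); plan((599,-25,190,-90))"
```

```text
top face z-TCP nan 0
  return _methods._mean(a, axis=axis, dtype=dtype,
  ret = ret.dtype.type(ret / rcount)
Traceback (most recent call last):
  File "h.py", line 76, in inhand
    h,d=hold2(c,g,zt=z,dz=7)
        ~~~~~^^^^^^^^^^^^^^^
  File "h.py", line 56, in hold2
    m=(l==1+int(np.argmin(dd))).astype(np.uint8)
                ~~~~~~~~~^^^^
ValueError: attempt to get argmin of an empty sequence
```

The holder was lost during the lift. I'll find where it went, then grip deeper and lift more gently.

```bash
python3 - <<'E'
from h import *
from cell import viewer
c=viewer.camera("top"); np.savez("top3.npz",**c)
for uv in [(412,195),(462,217),(482,272)]:
    h,a,L,Wd,n,ctr=holder(c,uv); print(uv,h.round(1),np.degrees(np.arctan2(a[1],a[0])).round(1),round(L),round(Wd),n)
c=dict(np.load("w13.npz"))
try: hold2(c,(675,-25),zt=44)
except Exception as e: print(e)
plan((500,-200,210,-112),(400,-378,130,-133.4))
E
```

```text
(412, 195) [ 693.2 -243.1] 136.3 151 40 386
(462, 217) [ 622.4 -401.2] 144.7 149 40 396
(482, 272) [ 381.2 -411.5] -121.8 147 41 483
hole [672.4 -24.4] px [323.4 124.8] dia 19.8 dir 179.8 L 147 W 39 reach 92 grip75 [597.4 -24.2]
t 30.4 at [598.1 -25.4 214.9] tilt [0.01 0.  ] q6 1.4
yaw -90.09
(500, -200, 210, -112) -> tx -97.9 ty 174.7 tz 4.9 wz 21.91
(400, -378, 130, -133.4) -> tx -26.0 ty 202.5 tz 80.0 wz 21.40
```

```bash
python3 -c "
from h import *
plan((585,-195,215,-108),(561,-358,130,-125.3))"
```

```text
t 30.4 at [598.1 -25.4 214.9] tilt [0.01 0.  ] q6 1.4
yaw -90.09
(585, -195, 215, -108) -> tx -12.9 ty 169.6 tz -0.1 wz 17.91
(561, -358, 130, -125.3) -> tx 27.5 ty 162.4 tz 85.0 wz 17.30
```

Call:
play_rows(
  series=[
    {"gripper":0.3,"tx":-13,"ty":170,"tz":0,"wx":0,"wy":0,"wz":18},
    {"gripper":0.3,"tx":-13,"ty":170,"tz":0,"wx":0,"wy":0,"wz":18},
    {"gripper":0.3,"tx":-13,"ty":170,"tz":0,"wx":0,"wy":0,"wz":18},
    {"gripper":0.3,"tx":-13,"ty":170,"tz":0,"wx":0,"wy":0,"wz":18},
    {"gripper":0.3,"tx":-13,"ty":170,"tz":0,"wx":0,"wy":0,"wz":18},
  ],
)

```text
time: 30.9
eef_pos: [584.4, -198.4, 214.4]
orientation: [0.0, 0.987, -0.159, -0.0]
force: [0.3, 0.0, -0.0]
gripper_width: 55.3
finger_force: 0.0
```

Call:
play_rows(
  series=[
    {"gripper":0.3,"tx":27,"ty":162,"tz":85,"wx":0,"wy":0,"wz":17},
    {"gripper":0.3,"tx":27,"ty":162,"tz":85,"wx":0,"wy":0,"wz":17},
    {"gripper":0.3,"tx":27,"ty":162,"tz":85,"wx":0,"wy":0,"wz":17},
    {"gripper":0.3,"tx":27,"ty":162,"tz":85,"wx":0,"wy":0,"wz":17},
    {"gripper":0.3,"tx":27,"ty":162,"tz":85,"wx":0,"wy":0,"wz":17},
  ],
)

```text
time: 31.4
eef_pos: [558.6, -359.3, 126.3]
orientation: [-0.001, 0.953, -0.303, -0.002]
force: [0.3, 0.4, -0.0]
gripper_width: 55.8
finger_force: 0.0
```

Call:
play_rows(
  series=[
    {"gripper":0.3,"tx":0,"ty":0,"tz":0,"wx":0,"wy":0,"wz":0},
    {"gripper":0.3,"tx":0,"ty":0,"tz":0,"wx":0,"wy":0,"wz":0},
    {"gripper":0.3,"tx":0,"ty":0,"tz":0,"wx":0,"wy":0,"wz":0},
    {"gripper":0.3,"tx":0,"ty":0,"tz":0,"wx":0,"wy":0,"wz":0},
    {"gripper":0.3,"tx":0,"ty":0,"tz":0,"wx":0,"wy":0,"wz":0},
  ],
)

```text
time: 31.9
eef_pos: [561.3, -356.4, 130.3]
orientation: [0.0, 0.954, -0.3, 0.0]
force: [-1.0, -0.5, 0.4]
gripper_width: 55.7
finger_force: 0.0
```

```bash
python3 -c "
from h import *
look('w14',(622,-401))"
```

```text
hole [ 621.2 -403. ] px [329.5 125.3] dia 16.9 dir 144.3 L 148 W 39 reach 94 grip75 [ 560.4 -359.2]
t 31.95 at [ 561.2 -356.6  130.2] tilt [ 0.03 -0.02] q6 1.5
yaw -124.97
(np.float64(560.4), np.float64(-359.2), 5, 234.3) -> tx 0.9 ty 2.6 tz 125.2 wz 0.73
```

Call:
play_rows(
  series=[
    {"gripper":0.3,"tx":0.9,"ty":2.6,"tz":35,"wx":0,"wy":0,"wz":-0.7},
    {"gripper":0.3,"tx":0.9,"ty":2.6,"tz":70,"wx":0,"wy":0,"wz":0.7},
    {"gripper":0.3,"tx":0.9,"ty":2.6,"tz":98,"wx":0,"wy":0,"wz":0.7},
    {"gripper":0.3,"tx":0.9,"ty":2.6,"tz":112,"wx":0,"wy":0,"wz":0.7},
    {"gripper":0.3,"tx":0.9,"ty":2.6,"tz":120,"wx":0,"wy":0,"wz":0.7},
  ],
)

```text
time: 32.45
eef_pos: [559.8, -359.4, 8.5]
orientation: [-0.0, 0.952, -0.307, -0.001]
force: [-0.2, -0.2, 0.6]
gripper_width: 55.7
finger_force: 0.0
```

Call:
play_rows(
  series=[
    {"gripper":0.3,"tx":0,"ty":0,"tz":4,"wx":0,"wy":0,"wz":0},
    {"gripper":0,"tx":0,"ty":0,"tz":7,"wx":0,"wy":0,"wz":0},
    {"gripper":-0.3,"tx":0,"ty":0,"tz":8.5,"wx":0,"wy":0,"wz":0},
    {"gripper":-0.5,"tx":0,"ty":0,"tz":8.5,"wx":0,"wy":0,"wz":0},
    {"gripper":-0.5,"tx":0,"ty":0,"tz":8.5,"wx":0,"wy":0,"wz":0},
  ],
)

```text
time: 32.95
eef_pos: [560.4, -360.0, 1.9]
orientation: [0.0, 0.952, -0.307, 0.001]
force: [-0.2, -0.0, 0.5]
gripper_width: 21.2
finger_force: 0.0
```

Call:
play_rows(
  series=[
    {"gripper":-1,"tx":0,"ty":0,"tz":0,"wx":0,"wy":0,"wz":0},
    {"gripper":-1,"tx":0,"ty":0,"tz":0,"wx":0,"wy":0,"wz":0},
    {"gripper":-1,"tx":0,"ty":0,"tz":0,"wx":0,"wy":0,"wz":0},
    {"gripper":-1,"tx":0,"ty":0,"tz":0,"wx":0,"wy":0,"wz":0},
    {"gripper":-1,"tx":0,"ty":0,"tz":0,"wx":0,"wy":0,"wz":0},
  ],
)

```text
time: 33.45
eef_pos: [560.4, -360.0, 1.9]
orientation: [0.0, 0.952, -0.307, 0.001]
force: [-1.2, 1.1, 5.9]
gripper_width: 9.6
finger_force: 59.2
```

Call:
play_rows(
  series=[
    {"gripper":-1,"tx":0,"ty":0,"tz":-2,"wx":0,"wy":0,"wz":0},
    {"gripper":-1,"tx":0,"ty":0,"tz":-7,"wx":0,"wy":0,"wz":0},
    {"gripper":-1,"tx":0,"ty":0,"tz":-17,"wx":0,"wy":0,"wz":0},
    {"gripper":-1,"tx":0,"ty":0,"tz":-32,"wx":0,"wy":0,"wz":0},
    {"gripper":-1,"tx":0,"ty":0,"tz":-50,"wx":0,"wy":0,"wz":0},
  ],
)

```text
time: 33.95
eef_pos: [559.9, -359.6, 52.1]
orientation: [-0.0, 0.952, -0.307, -0.0]
force: [0.5, 0.1, -1.3]
gripper_width: 9.5
finger_force: 58.6
```

Call:
play_rows(
  series=[
    {"gripper":-1,"tx":0,"ty":0,"tz":-25,"wx":0,"wy":0,"wz":0},
    {"gripper":-1,"tx":0,"ty":0,"tz":-55,"wx":0,"wy":0,"wz":0},
    {"gripper":-1,"tx":0,"ty":0,"tz":-90,"wx":0,"wy":0,"wz":0},
    {"gripper":-1,"tx":0,"ty":0,"tz":-125,"wx":0,"wy":0,"wz":0},
    {"gripper":-1,"tx":0,"ty":0,"tz":-160,"wx":0,"wy":0,"wz":0},
  ],
)

```text
time: 34.45
eef_pos: [559.9, -359.6, 214.1]
orientation: [0.0, 0.952, -0.307, 0.001]
force: [0.8, -0.2, -1.0]
gripper_width: 9.8
finger_force: 58.6
```

```bash
python3 -c "
from h import *
plan((578,-190,213,-108),(598.7,-25,213,-90))"
```

```text
t 34.45 at [ 559.9 -359.6  214.1] tilt [ 0.06 -0.04] q6 1.51
yaw -125.72
(578, -190, 213, -108) -> tx -84.3 ty -148.3 tz 1.1 wz -17.72
(598.7, -25, 213, -90) -> tx -31.3 ty -163.3 tz -0.0 wz -18.00
```

Call:
play_rows(
  series=[
    {"gripper":-1,"tx":-12,"ty":-20,"tz":0,"wx":0,"wy":0,"wz":-3},
    {"gripper":-1,"tx":-30,"ty":-52,"tz":0,"wx":0,"wy":0,"wz":-7},
    {"gripper":-1,"tx":-48,"ty":-85,"tz":0,"wx":0,"wy":0,"wz":-11},
    {"gripper":-1,"tx":-67,"ty":-118,"tz":0,"wx":0,"wy":0,"wz":-15},
    {"gripper":-1,"tx":-84,"ty":-148,"tz":0,"wx":0,"wy":0,"wz":-17.7},
  ],
)

```text
time: 34.95
eef_pos: [578.2, -188.8, 212.7]
orientation: [0.0, 0.988, -0.155, 0.001]
force: [0.2, -0.4, -1.3]
gripper_width: 9.6
finger_force: 58.6
```

Call:
play_rows(
  series=[
    {"gripper":-1,"tx":-8,"ty":-38,"tz":0,"wx":0,"wy":0,"wz":-4},
    {"gripper":-1,"tx":-16,"ty":-78,"tz":0,"wx":0,"wy":0,"wz":-9},
    {"gripper":-1,"tx":-23,"ty":-115,"tz":0,"wx":0,"wy":0,"wz":-13},
    {"gripper":-1,"tx":-29,"ty":-148,"tz":0,"wx":0,"wy":0,"wz":-16},
    {"gripper":-1,"tx":-31,"ty":-163,"tz":0,"wx":0,"wy":0,"wz":-18},
  ],
)

```text
time: 35.45
eef_pos: [599.2, -23.0, 212.7]
orientation: [-0.0, 1.0, 0.002, 0.001]
force: [0.0, -0.1, -1.4]
gripper_width: 9.3
finger_force: 58.7
```

Call:
play_rows(
  series=[
    {"gripper":-1,"tx":0,"ty":0,"tz":0,"wx":0,"wy":0,"wz":0},
    {"gripper":-1,"tx":0,"ty":0,"tz":0,"wx":0,"wy":0,"wz":0},
    {"gripper":-1,"tx":0,"ty":0,"tz":0,"wx":0,"wy":0,"wz":0},
    {"gripper":-1,"tx":0,"ty":0,"tz":0,"wx":0,"wy":0,"wz":0},
    {"gripper":-1,"tx":0,"ty":0,"tz":0,"wx":0,"wy":0,"wz":0},
  ],
)

```text
time: 35.95
eef_pos: [599.0, -27.0, 211.2]
orientation: [0.0, 1.0, -0.001, -0.0]
force: [0.0, -1.5, -1.3]
gripper_width: 9.4
finger_force: 58.7
```

```bash
python3 -c "
from h import *
inhand('w15')"
```

```text
top face z-TCP 30.6 7862
hole [673.8 -27. ] px [324.  136.1] dia 16.1 dir 179.9 L 140 W 39 reach 95 grip75 [598.8 -26.9]
hole-TCP [74.72 -0.14] tool 74.72 0.01
world move [0.59 2.06] tool tx 0.6 ty -2.1 TCP [599.1 -26.8 211.1]
```

Call:
play_rows(
  series=[
    {"gripper":-1,"tx":0.6,"ty":-2.1,"tz":3,"wx":0,"wy":0,"wz":0},
    {"gripper":-1,"tx":0.6,"ty":-2.1,"tz":12,"wx":0,"wy":0,"wz":0},
    {"gripper":-1,"tx":0.6,"ty":-2.1,"tz":22,"wx":0,"wy":0,"wz":0},
    {"gripper":-1,"tx":0.6,"ty":-2.1,"tz":28,"wx":0,"wy":0,"wz":0},
    {"gripper":-1,"tx":0.6,"ty":-2.1,"tz":30,"wx":0,"wy":0,"wz":0},
  ],
)

```text
time: 36.5
eef_pos: [599.1, -23.7, 179.7]
orientation: [-0.0, 1.0, -0.0, -0.001]
force: [0.4, -0.6, -1.4]
gripper_width: 9.6
finger_force: 58.7
```

Call:
play_rows(
  series=[
    {"gripper":-1,"tx":0,"ty":0,"tz":5,"wx":0,"wy":0,"wz":0},
    {"gripper":-1,"tx":0,"ty":0,"tz":12,"wx":0,"wy":0,"wz":0},
    {"gripper":-1,"tx":0,"ty":0,"tz":22,"wx":0,"wy":0,"wz":0},
    {"gripper":-1,"tx":0,"ty":0,"tz":35,"wx":0,"wy":0,"wz":0},
    {"gripper":-1,"tx":0,"ty":0,"tz":50,"wx":0,"wy":0,"wz":0},
  ],
)

```text
time: 37.0
eef_pos: [599.7, -23.8, 130.2]
orientation: [-0.0, 1.0, -0.0, 0.0]
force: [0.4, 0.1, -1.9]
gripper_width: 9.3
finger_force: 58.7
```

Call:
play_rows(
  series=[
    {"gripper":-1,"tx":0,"ty":0,"tz":18,"wx":0,"wy":0,"wz":0},
    {"gripper":-1,"tx":0,"ty":0,"tz":38,"wx":0,"wy":0,"wz":0},
    {"gripper":-1,"tx":0,"ty":0,"tz":55,"wx":0,"wy":0,"wz":0},
    {"gripper":-1,"tx":0,"ty":0,"tz":67,"wx":0,"wy":0,"wz":0},
    {"gripper":-1,"tx":0,"ty":0,"tz":74,"wx":0,"wy":0,"wz":0},
  ],
)

```text
time: 37.5
eef_pos: [599.1, -23.7, 55.6]
orientation: [-0.0, 1.0, -0.0, -0.001]
force: [0.2, 0.4, -1.3]
gripper_width: 9.1
finger_force: 58.7
```

Call:
play_rows(
  series=[
    {"gripper":-1,"tx":0,"ty":0,"tz":3,"wx":0,"wy":0,"wz":0},
    {"gripper":-1,"tx":0,"ty":0,"tz":6,"wx":0,"wy":0,"wz":0},
    {"gripper":-1,"tx":0,"ty":0,"tz":8,"wx":0,"wy":0,"wz":0},
    {"gripper":-1,"tx":0,"ty":0,"tz":10,"wx":0,"wy":0,"wz":0},
    {"gripper":-1,"tx":0,"ty":0,"tz":10,"wx":0,"wy":0,"wz":0},
  ],
)

```text
time: 38.0
eef_pos: [599.9, -23.9, 47.4]
orientation: [0.0, 1.0, -0.0, 0.0]
force: [0.0, 0.1, -1.4]
gripper_width: 9.4
finger_force: 58.7
```

Call:
play_rows(
  series=[
    {"gripper":-1,"tx":0,"ty":0,"tz":1.3,"wx":0,"wy":0,"wz":0},
    {"gripper":0,"tx":0,"ty":0,"tz":1.3,"wx":0,"wy":0,"wz":0},
    {"gripper":0,"tx":0,"ty":0,"tz":1.3,"wx":0,"wy":0,"wz":0},
    {"gripper":0,"tx":0,"ty":0,"tz":1.3,"wx":0,"wy":0,"wz":0},
    {"gripper":0,"tx":0,"ty":0,"tz":-5,"wx":0,"wy":0,"wz":0},
  ],
)

```text
time: 38.5
eef_pos: [599.2, -23.7, 51.8]
orientation: [-0.0, 1.0, -0.0, -0.001]
force: [0.5, 0.4, -0.1]
gripper_width: 42.6
finger_force: 0.0
```

Call:
play_rows(
  series=[
    {"gripper":0.3,"tx":0,"ty":0,"tz":-25,"wx":0,"wy":0,"wz":0},
    {"gripper":0.3,"tx":0,"ty":0,"tz":-70,"wx":0,"wy":0,"wz":0},
    {"gripper":0.3,"tx":0,"ty":0,"tz":-115,"wx":0,"wy":0,"wz":0},
    {"gripper":0.3,"tx":0,"ty":0,"tz":-155,"wx":0,"wy":0,"wz":0},
    {"gripper":0.3,"tx":0,"ty":0,"tz":-165,"wx":0,"wy":0,"wz":0},
  ],
)

```text
time: 39.0
eef_pos: [601.9, -24.2, 223.4]
orientation: [0.001, 1.0, -0.0, 0.005]
force: [0.0, 0.1, -1.0]
gripper_width: 55.3
finger_force: 0.0
```

```bash
python3 - <<'E'
from h import *
from cell import viewer
c=viewer.camera("wrist"); np.savez("w16.npz",**c)
hold2(c,(675,-25),zt=76)
plan((620,-115,215,-112),(640,-190,140,-133.8))
E
```

```text
hole [672.8 -24.3] px [324.8 131.2] dia 18.8 dir 179.2 L 147 W 40 reach 92 grip75 [597.8 -23.2]
t 39.05 at [601.6 -24.1 222.5] tilt [ 0.49 -0.08] q6 1.4
yaw -90.01
(620, -115, 215, -112) -> tx 18.4 ty 90.9 tz 7.5 wz 21.99
(640, -190, 140, -133.8) -> tx 46.6 ty 62.0 tz 75.0 wz 21.80
```

Call:
play_rows(
  series=[
    {"gripper":0.3,"tx":18,"ty":91,"tz":3,"wx":0,"wy":0,"wz":22},
    {"gripper":0.3,"tx":18,"ty":91,"tz":3,"wx":0,"wy":0,"wz":22},
    {"gripper":0.3,"tx":18,"ty":91,"tz":3,"wx":0,"wy":0,"wz":22},
    {"gripper":0.3,"tx":18,"ty":91,"tz":3,"wx":0,"wy":0,"wz":22},
    {"gripper":0.3,"tx":18,"ty":91,"tz":3,"wx":0,"wy":0,"wz":22},
  ],
)

```text
time: 39.55
eef_pos: [617.2, -114.3, 213.0]
orientation: [-0.0, 0.982, -0.19, -0.001]
force: [0.6, -0.6, 0.0]
gripper_width: 55.6
finger_force: 0.0
```

Call:
play_rows(
  series=[
    {"gripper":0.3,"tx":46,"ty":62,"tz":75,"wx":0,"wy":0,"wz":21.8},
    {"gripper":0.3,"tx":46,"ty":62,"tz":75,"wx":0,"wy":0,"wz":21.8},
    {"gripper":0.3,"tx":46,"ty":62,"tz":75,"wx":0,"wy":0,"wz":21.8},
    {"gripper":0.3,"tx":46,"ty":62,"tz":75,"wx":0,"wy":0,"wz":21.8},
    {"gripper":0.3,"tx":46,"ty":62,"tz":75,"wx":0,"wy":0,"wz":21.8},
  ],
)

```text
time: 40.05
eef_pos: [637.4, -188.4, 139.6]
orientation: [-0.0, 0.929, -0.371, 0.0]
force: [-0.0, 0.1, -0.0]
gripper_width: 55.2
finger_force: 0.0
```

Call:
play_rows(
  series=[
    {"gripper":0.3,"tx":0,"ty":0,"tz":0,"wx":0,"wy":0,"wz":0},
    {"gripper":0.3,"tx":0,"ty":0,"tz":0,"wx":0,"wy":0,"wz":0},
    {"gripper":0.3,"tx":0,"ty":0,"tz":0,"wx":0,"wy":0,"wz":0},
    {"gripper":0.3,"tx":0,"ty":0,"tz":0,"wx":0,"wy":0,"wz":0},
    {"gripper":0.3,"tx":0,"ty":0,"tz":0,"wx":0,"wy":0,"wz":0},
  ],
)

```text
time: 40.55
eef_pos: [637.2, -189.4, 139.5]
orientation: [-0.0, 0.928, -0.373, 0.0]
force: [-0.4, 0.3, -0.5]
gripper_width: 55.4
finger_force: 0.0
```

```bash
python3 -c "
from h import *
look('w17',(693,-243))"
```

```text
hole [ 692.7 -245. ] px [326.5 121.3] dia 16.6 dir 136.4 L 147 W 40 reach 94 grip75 [ 638.4 -193.3]
t 40.6 at [ 637.2 -189.5  139.3] tilt [ 0.01 -0.  ] q6 1.93
yaw -133.8
(np.float64(638.4), np.float64(-193.3), 5, 226.4) -> tx 3.5 ty 1.9 tz 134.3 wz -0.20
```

Call:
play_rows(
  series=[
    {"gripper":0.3,"tx":3.5,"ty":1.9,"tz":40,"wx":0,"wy":0,"wz":0},
    {"gripper":0.3,"tx":3.5,"ty":1.9,"tz":80,"wx":0,"wy":0,"wz":0},
    {"gripper":0.3,"tx":3.5,"ty":1.9,"tz":108,"wx":0,"wy":0,"wz":0},
    {"gripper":0.3,"tx":3.5,"ty":1.9,"tz":122,"wx":0,"wy":0,"wz":0},
    {"gripper":0.3,"tx":3.5,"ty":1.9,"tz":129,"wx":0,"wy":0,"wz":0},
  ],
)

```text
time: 41.1
eef_pos: [637.9, -193.2, 9.0]
orientation: [-0.0, 0.928, -0.373, -0.001]
force: [0.7, -1.0, 0.3]
gripper_width: 55.7
finger_force: 0.0
```

Call:
play_rows(
  series=[
    {"gripper":0.3,"tx":0,"ty":0,"tz":4,"wx":0,"wy":0,"wz":0},
    {"gripper":0,"tx":0,"ty":0,"tz":7,"wx":0,"wy":0,"wz":0},
    {"gripper":-0.3,"tx":0,"ty":0,"tz":8.5,"wx":0,"wy":0,"wz":0},
    {"gripper":-0.5,"tx":0,"ty":0,"tz":8.5,"wx":0,"wy":0,"wz":0},
    {"gripper":-0.5,"tx":0,"ty":0,"tz":8.5,"wx":0,"wy":0,"wz":0},
  ],
)

```text
time: 41.6
eef_pos: [638.7, -193.5, 2.4]
orientation: [-0.0, 0.928, -0.373, 0.001]
force: [-0.1, 0.7, -0.7]
gripper_width: 21.7
finger_force: 0.0
```

Call:
play_rows(
  series=[
    {"gripper":-1,"tx":0,"ty":0,"tz":0,"wx":0,"wy":0,"wz":0},
    {"gripper":-1,"tx":0,"ty":0,"tz":0,"wx":0,"wy":0,"wz":0},
    {"gripper":-1,"tx":0,"ty":0,"tz":0,"wx":0,"wy":0,"wz":0},
    {"gripper":-1,"tx":0,"ty":0,"tz":0,"wx":0,"wy":0,"wz":0},
    {"gripper":-1,"tx":0,"ty":0,"tz":0,"wx":0,"wy":0,"wz":0},
  ],
)

```text
time: 42.1
eef_pos: [638.8, -193.4, 2.5]
orientation: [-0.0, 0.928, -0.373, 0.001]
force: [-0.7, 1.2, 4.6]
gripper_width: 9.6
finger_force: 59.2
```

Call:
play_rows(
  series=[
    {"gripper":-1,"tx":0,"ty":0,"tz":-2,"wx":0,"wy":0,"wz":0},
    {"gripper":-1,"tx":0,"ty":0,"tz":-7,"wx":0,"wy":0,"wz":0},
    {"gripper":-1,"tx":0,"ty":0,"tz":-17,"wx":0,"wy":0,"wz":0},
    {"gripper":-1,"tx":0,"ty":0,"tz":-32,"wx":0,"wy":0,"wz":0},
    {"gripper":-1,"tx":0,"ty":0,"tz":-50,"wx":0,"wy":0,"wz":0},
  ],
)

```text
time: 42.6
eef_pos: [638.1, -193.3, 52.7]
orientation: [-0.0, 0.928, -0.373, -0.0]
force: [-0.4, -0.4, -1.2]
gripper_width: 9.6
finger_force: 58.6
```

Call:
play_rows(
  series=[
    {"gripper":-1,"tx":0,"ty":0,"tz":-25,"wx":0,"wy":0,"wz":0},
    {"gripper":-1,"tx":0,"ty":0,"tz":-55,"wx":0,"wy":0,"wz":0},
    {"gripper":-1,"tx":0,"ty":0,"tz":-90,"wx":0,"wy":0,"wz":0},
    {"gripper":-1,"tx":0,"ty":0,"tz":-130,"wx":0,"wy":0,"wz":0},
    {"gripper":-1,"tx":0,"ty":0,"tz":-162,"wx":0,"wy":0,"wz":0},
  ],
)

```text
time: 43.1
eef_pos: [638.6, -193.5, 217.8]
orientation: [0.0, 0.928, -0.373, 0.002]
force: [1.4, -0.1, -1.1]
gripper_width: 9.4
finger_force: 58.6
```

```bash
python3 -c "
from h import *
plan((615,-110,214,-112),(599.3,-24.7,214,-90))"
```

```text
t 43.1 at [ 638.6 -193.5  217.8] tilt [ 0.18 -0.07] q6 1.93
yaw -133.81
(615, -110, 214, -112) -> tx -74.8 ty -43.9 tz 3.8 wz -21.81
(599.3, -24.7, 214, -90) -> tx -46.5 ty -73.2 tz -0.0 wz -22.00
```

Call:
play_rows(
  series=[
    {"gripper":-1,"tx":-12,"ty":-7,"tz":0,"wx":0,"wy":0,"wz":-4},
    {"gripper":-1,"tx":-28,"ty":-16,"tz":0,"wx":0,"wy":0,"wz":-9},
    {"gripper":-1,"tx":-45,"ty":-26,"tz":0,"wx":0,"wy":0,"wz":-14},
    {"gripper":-1,"tx":-62,"ty":-36,"tz":0,"wx":0,"wy":0,"wz":-18},
    {"gripper":-1,"tx":-75,"ty":-44,"tz":0,"wx":0,"wy":0,"wz":-21.8},
  ],
)

```text
time: 43.6
eef_pos: [614.3, -108.6, 215.2]
orientation: [-0.0, 0.982, -0.189, 0.001]
force: [-0.1, 0.6, -1.5]
gripper_width: 9.4
finger_force: 58.6
```

Call:
play_rows(
  series=[
    {"gripper":-1,"tx":-11,"ty":-17,"tz":0,"wx":0,"wy":0,"wz":-5},
    {"gripper":-1,"tx":-23,"ty":-35,"tz":0,"wx":0,"wy":0,"wz":-11},
    {"gripper":-1,"tx":-33,"ty":-53,"tz":0,"wx":0,"wy":0,"wz":-16},
    {"gripper":-1,"tx":-42,"ty":-67,"tz":0,"wx":0,"wy":0,"wz":-20},
    {"gripper":-1,"tx":-46,"ty":-73,"tz":0,"wx":0,"wy":0,"wz":-22},
  ],
)

```text
time: 44.1
eef_pos: [599.2, -23.3, 215.1]
orientation: [-0.0, 1.0, 0.002, 0.001]
force: [-0.7, 0.4, -2.0]
gripper_width: 9.5
finger_force: 58.6
```

Call:
play_rows(
  series=[
    {"gripper":-1,"tx":0,"ty":0,"tz":0,"wx":0,"wy":0,"wz":0},
    {"gripper":-1,"tx":0,"ty":0,"tz":0,"wx":0,"wy":0,"wz":0},
    {"gripper":-1,"tx":0,"ty":0,"tz":0,"wx":0,"wy":0,"wz":0},
    {"gripper":-1,"tx":0,"ty":0,"tz":0,"wx":0,"wy":0,"wz":0},
    {"gripper":-1,"tx":0,"ty":0,"tz":0,"wx":0,"wy":0,"wz":0},
  ],
)

```text
time: 44.6
eef_pos: [599.5, -25.4, 213.6]
orientation: [-0.0, 1.0, -0.001, -0.0]
force: [-0.5, -0.7, -1.2]
gripper_width: 9.7
finger_force: 58.6
```

```bash
python3 -c "
from h import *
inhand('w18')"
```

```text
top face z-TCP 29.9 7769
hole [674.2 -25.2] px [324.  135.9] dia 16.0 dir 180.0 L 140 W 39 reach 95 grip75 [599.2 -25.2]
hole-TCP [7.48e+01 7.00e-02] tool 74.8 -0.15
world move [0.18 0.31] tool tx 0.2 ty -0.3 TCP [599.4 -25.3 213.6]
```

Call:
play_rows(
  series=[
    {"gripper":-1,"tx":0.2,"ty":-0.3,"tz":4,"wx":0,"wy":0,"wz":0},
    {"gripper":-1,"tx":0.2,"ty":-0.3,"tz":13,"wx":0,"wy":0,"wz":0},
    {"gripper":-1,"tx":0.2,"ty":-0.3,"tz":23,"wx":0,"wy":0,"wz":0},
    {"gripper":-1,"tx":0.2,"ty":-0.3,"tz":30,"wx":0,"wy":0,"wz":0},
    {"gripper":-1,"tx":0.2,"ty":-0.3,"tz":34,"wx":0,"wy":0,"wz":0},
  ],
)

```text
time: 45.15
eef_pos: [599.1, -24.4, 178.3]
orientation: [-0.0, 1.0, -0.0, -0.001]
force: [0.1, -0.1, -1.1]
gripper_width: 9.2
finger_force: 58.6
```

Call:
play_rows(
  series=[
    {"gripper":-1,"tx":0,"ty":0,"tz":5,"wx":0,"wy":0,"wz":0},
    {"gripper":-1,"tx":0,"ty":0,"tz":12,"wx":0,"wy":0,"wz":0},
    {"gripper":-1,"tx":0,"ty":0,"tz":22,"wx":0,"wy":0,"wz":0},
    {"gripper":-1,"tx":0,"ty":0,"tz":36,"wx":0,"wy":0,"wz":0},
    {"gripper":-1,"tx":0,"ty":0,"tz":50,"wx":0,"wy":0,"wz":0},
  ],
)

```text
time: 45.65
eef_pos: [599.6, -24.5, 128.8]
orientation: [-0.0, 1.0, -0.0, 0.0]
force: [-0.9, -0.2, -1.6]
gripper_width: 9.2
finger_force: 58.6
```

Call:
play_rows(
  series=[
    {"gripper":-1,"tx":0,"ty":0,"tz":12,"wx":0,"wy":0,"wz":0},
    {"gripper":-1,"tx":0,"ty":0,"tz":24,"wx":0,"wy":0,"wz":0},
    {"gripper":-1,"tx":0,"ty":0,"tz":33,"wx":0,"wy":0,"wz":0},
    {"gripper":-1,"tx":0,"ty":0,"tz":39,"wx":0,"wy":0,"wz":0},
    {"gripper":-1,"tx":0,"ty":0,"tz":42,"wx":0,"wy":0,"wz":0},
  ],
)

```text
time: 46.15
eef_pos: [599.5, -24.4, 87.1]
orientation: [-0.0, 1.0, -0.0, -0.0]
force: [-0.5, 0.5, -1.7]
gripper_width: 9.7
finger_force: 58.6
```

Call:
play_rows(
  series=[
    {"gripper":-1,"tx":0,"ty":0,"tz":2,"wx":0,"wy":0,"wz":0},
    {"gripper":-1,"tx":0,"ty":0,"tz":4,"wx":0,"wy":0,"wz":0},
    {"gripper":-1,"tx":0,"ty":0,"tz":6,"wx":0,"wy":0,"wz":0},
    {"gripper":-1,"tx":0,"ty":0,"tz":7.5,"wx":0,"wy":0,"wz":0},
    {"gripper":-1,"tx":0,"ty":0,"tz":7.5,"wx":0,"wy":0,"wz":0},
  ],
)

```text
time: 46.65
eef_pos: [599.6, -24.5, 80.1]
orientation: [-0.0, 1.0, -0.0, 0.0]
force: [-0.9, 0.2, -1.6]
gripper_width: 9.1
finger_force: 58.7
```

Call:
play_rows(
  series=[
    {"gripper":-1,"tx":0,"ty":0,"tz":1.3,"wx":0,"wy":0,"wz":0},
    {"gripper":0,"tx":0,"ty":0,"tz":1.3,"wx":0,"wy":0,"wz":0},
    {"gripper":0,"tx":0,"ty":0,"tz":1.3,"wx":0,"wy":0,"wz":0},
    {"gripper":0,"tx":0,"ty":0,"tz":1.3,"wx":0,"wy":0,"wz":0},
    {"gripper":0,"tx":0,"ty":0,"tz":-5,"wx":0,"wy":0,"wz":0},
  ],
)

```text
time: 47.15
eef_pos: [599.1, -24.4, 84.8]
orientation: [-0.0, 1.0, -0.0, -0.001]
force: [-0.3, -0.2, -0.3]
gripper_width: 42.9
finger_force: 0.0
```

Call:
play_rows(
  series=[
    {"gripper":0.3,"tx":0,"ty":0,"tz":-20,"wx":0,"wy":0,"wz":0},
    {"gripper":0.3,"tx":0,"ty":0,"tz":-55,"wx":0,"wy":0,"wz":0},
    {"gripper":0.3,"tx":0,"ty":0,"tz":-90,"wx":0,"wy":0,"wz":0},
    {"gripper":0.3,"tx":0,"ty":0,"tz":-120,"wx":0,"wy":0,"wz":0},
    {"gripper":0.3,"tx":0,"ty":0,"tz":-135,"wx":0,"wy":0,"wz":0},
  ],
)

```text
time: 47.65
eef_pos: [600.7, -24.7, 224.2]
orientation: [0.0, 1.0, -0.0, 0.003]
force: [0.1, 0.1, 0.4]
gripper_width: 55.1
finger_force: 0.0
```

```bash
python3 - <<'E'
from h import *
from cell import viewer
c=viewer.camera("wrist"); np.savez("w19.npz",**c)
hold2(c,(675,-25),zt=108)
c=viewer.camera("top")
for uv in [(476,302)]:
    h,a,L,Wd,n,ctr=holder(c,uv); print(uv,h.round(1),np.degrees(np.arctan2(a[1],a[0])).round(1),round(L),round(Wd),n)
plan((555,-190,215,-72),(460,-345,215,-52),(342,-474,140,-31.8))
E
```

```text
hole [673.7 -24.1] px [324.2 129. ] dia 17.1 dir 179.9 L 147 W 40 reach 93 grip75 [598.7 -24.1]
(476, 302) [ 381.1 -411.5] -121.9 147 42 486
t 47.75 at [600.9 -24.7 223.5] tilt [ 0.35 -0.05] q6 1.4
yaw -90.01
(555, -190, 215, -72) -> tx -45.9 ty 165.3 tz 8.5 wz -18.01
(460, -345, 215, -52) -> tx -138.2 ty 118.1 tz -0.0 wz -20.00
(342, -474, 140, -31.8) -> tx -172.4 ty 29.0 tz 75.0 wz -20.20
```

Call:
play_rows(
  series=[
    {"gripper":0.3,"tx":-46,"ty":165,"tz":4,"wx":0,"wy":0,"wz":-18},
    {"gripper":0.3,"tx":-46,"ty":165,"tz":4,"wx":0,"wy":0,"wz":-18},
    {"gripper":0.3,"tx":-46,"ty":165,"tz":4,"wx":0,"wy":0,"wz":-18},
    {"gripper":0.3,"tx":-46,"ty":165,"tz":4,"wx":0,"wy":0,"wz":-18},
    {"gripper":0.3,"tx":-46,"ty":165,"tz":4,"wx":0,"wy":0,"wz":-18},
  ],
)

```text
time: 48.25
eef_pos: [551.9, -192.9, 214.7]
orientation: [-0.0, 0.988, 0.154, -0.001]
force: [0.1, 0.4, -1.2]
gripper_width: 55.5
finger_force: 0.0
```

Call:
play_rows(
  series=[
    {"gripper":0.3,"tx":-138,"ty":118,"tz":0,"wx":0,"wy":0,"wz":-20},
    {"gripper":0.3,"tx":-138,"ty":118,"tz":0,"wx":0,"wy":0,"wz":-20},
    {"gripper":0.3,"tx":-138,"ty":118,"tz":0,"wx":0,"wy":0,"wz":-20},
    {"gripper":0.3,"tx":-138,"ty":118,"tz":0,"wx":0,"wy":0,"wz":-20},
    {"gripper":0.3,"tx":-138,"ty":118,"tz":0,"wx":0,"wy":0,"wz":-20},
  ],
)

```text
time: 48.75
eef_pos: [456.4, -347.2, 215.1]
orientation: [-0.0, 0.946, 0.323, -0.001]
force: [0.6, 1.2, -0.3]
gripper_width: 55.5
finger_force: 0.0
```

Call:
play_rows(
  series=[
    {"gripper":0.3,"tx":-172,"ty":29,"tz":75,"wx":0,"wy":0,"wz":-20},
    {"gripper":0.3,"tx":-172,"ty":29,"tz":75,"wx":0,"wy":0,"wz":-20},
    {"gripper":0.3,"tx":-172,"ty":29,"tz":75,"wx":0,"wy":0,"wz":-20},
    {"gripper":0.3,"tx":-172,"ty":29,"tz":75,"wx":0,"wy":0,"wz":-20},
    {"gripper":0.3,"tx":-172,"ty":29,"tz":75,"wx":0,"wy":0,"wz":-20},
  ],
)

```text
time: 49.25
eef_pos: [337.9, -473.7, 137.7]
orientation: [-0.003, 0.876, 0.483, -0.0]
force: [0.9, 1.2, -0.4]
gripper_width: 55.7
finger_force: 0.0
```

Call:
play_rows(
  series=[
    {"gripper":0.3,"tx":0,"ty":0,"tz":0,"wx":0,"wy":0,"wz":0},
    {"gripper":0.3,"tx":0,"ty":0,"tz":0,"wx":0,"wy":0,"wz":0},
    {"gripper":0.3,"tx":0,"ty":0,"tz":0,"wx":0,"wy":0,"wz":0},
    {"gripper":0.3,"tx":0,"ty":0,"tz":0,"wx":0,"wy":0,"wz":0},
    {"gripper":0.3,"tx":0,"ty":0,"tz":0,"wx":0,"wy":0,"wz":0},
  ],
)

```text
time: 49.75
eef_pos: [341.8, -472.6, 141.6]
orientation: [0.0, 0.874, 0.485, 0.0]
force: [0.2, -0.8, 0.4]
gripper_width: 55.4
finger_force: 0.0
```

```bash
python3 -c "
from h import *
look('w20',(381,-411))
c=dict(np.load('w20.npz')); cv2.imwrite('pics/w20.png',c['frame'][:,:,::-1])"
```

```text
hole [ 379.6 -413.5] px [326.8 132.8] dia 16.5 dir -121.1 L 148 W 40 reach 95 grip75 [ 340.8 -477.7]
t 49.8 at [ 341.6 -472.7  141.5] tilt [ 0.02 -0.02] q6 -0.52
yaw -31.96
(np.float64(340.8), np.float64(-477.7), 5, -31.099999999999994) -> tx -4.7 ty 2.0 tz 136.5 wz -0.86
```

View pics/w20.png

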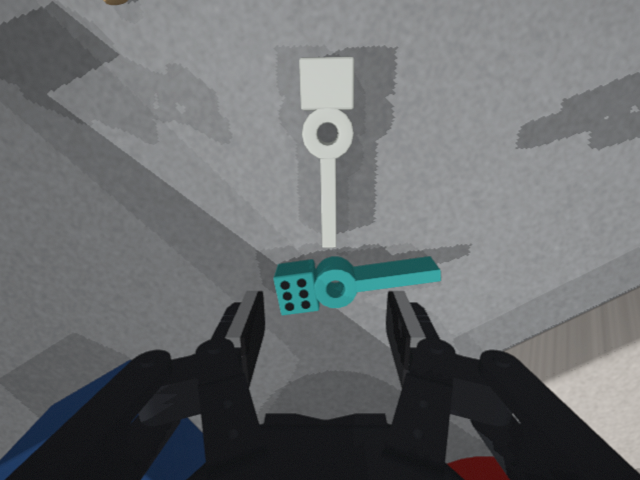

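This white holder lies upside down: its hole is at (327,133) and the block face shows no tube holes. The turquoise decoy is beyond the blade end at (335,288). I'll pick it up, stand it on its block end and tip it over so it lies right way up.

Call:
play_rows(
  series=[
    {"gripper":0.15,"tx":-2,"ty":2,"tz":40,"wx":0,"wy":0,"wz":-0.9},
    {"gripper":0.15,"tx":-2,"ty":2,"tz":80,"wx":0,"wy":0,"wz":-0.9},
    {"gripper":0.15,"tx":-2,"ty":2,"tz":108,"wx":0,"wy":0,"wz":-0.9},
    {"gripper":0.15,"tx":-2,"ty":2,"tz":124,"wx":0,"wy":0,"wz":-0.9},
    {"gripper":0.15,"tx":-2,"ty":2,"tz":131,"wx":0,"wy":0,"wz":-0.9},
  ],
)

```text
time: 50.3
eef_pos: [341.3, -474.7, 8.3]
orientation: [-0.002, 0.871, 0.492, 0.0]
force: [-0.9, -0.1, 0.4]
gripper_width: 49.1
finger_force: 0.0
```

Call:
play_rows(
  series=[
    {"gripper":0.15,"tx":0,"ty":0,"tz":4,"wx":0,"wy":0,"wz":0},
    {"gripper":0,"tx":0,"ty":0,"tz":7,"wx":0,"wy":0,"wz":0},
    {"gripper":-0.3,"tx":0,"ty":0,"tz":8.5,"wx":0,"wy":0,"wz":0},
    {"gripper":-0.5,"tx":0,"ty":0,"tz":8.5,"wx":0,"wy":0,"wz":0},
    {"gripper":-0.5,"tx":0,"ty":0,"tz":8.5,"wx":0,"wy":0,"wz":0},
  ],
)

```text
time: 50.8
eef_pos: [341.9, -476.1, 2.3]
orientation: [0.001, 0.871, 0.492, 0.0]
force: [0.2, -0.2, 0.8]
gripper_width: 21.4
finger_force: 0.0
```

Call:
play_rows(
  series=[
    {"gripper":-1,"tx":0,"ty":0,"tz":0,"wx":0,"wy":0,"wz":0},
    {"gripper":-1,"tx":0,"ty":0,"tz":0,"wx":0,"wy":0,"wz":0},
    {"gripper":-1,"tx":0,"ty":0,"tz":0,"wx":0,"wy":0,"wz":0},
    {"gripper":-1,"tx":0,"ty":0,"tz":0,"wx":0,"wy":0,"wz":0},
    {"gripper":-1,"tx":0,"ty":0,"tz":0,"wx":0,"wy":0,"wz":0},
  ],
)

```text
time: 51.3
eef_pos: [342.0, -476.2, 2.4]
orientation: [0.001, 0.871, 0.492, 0.0]
force: [-0.2, 0.8, 6.3]
gripper_width: 9.7
finger_force: 59.0
```

Call:
play_rows(
  series=[
    {"gripper":-1,"tx":0,"ty":0,"tz":-2,"wx":0,"wy":0,"wz":0},
    {"gripper":-1,"tx":0,"ty":0,"tz":-7,"wx":0,"wy":0,"wz":0},
    {"gripper":-1,"tx":0,"ty":0,"tz":-17,"wx":0,"wy":0,"wz":0},
    {"gripper":-1,"tx":0,"ty":0,"tz":-32,"wx":0,"wy":0,"wz":0},
    {"gripper":-1,"tx":0,"ty":0,"tz":-50,"wx":0,"wy":0,"wz":0},
  ],
)

```text
time: 51.8
eef_pos: [341.4, -475.4, 52.2]
orientation: [-0.001, 0.871, 0.492, 0.0]
force: [-0.6, -0.6, -1.1]
gripper_width: 9.1
finger_force: 58.6
```

```bash
python3 -c "
from h import *
from cell import env
plan((344,-470,220,-45),(385,-330,240,-75),(445,-207,240,-112))
print(env.observe()['joints'])"
```

```text
t 51.8 at [ 341.4 -475.4   52.2] tilt [-0.04  0.07] q6 -0.54
yaw -31.11
(344, -470, 220, -45) -> tx 6.0 ty -0.6 tz -167.8 wz 13.89
(385, -330, 240, -75) -> tx 128.0 ty -70.0 tz -20.0 wz 30.00
(445, -207, 240, -112) -> tx 89.8 ty -103.3 tz -0.0 wz 37.00
[-1.07889068e+00  6.08185039e-01  1.54482668e+00 -1.32865956e-05
  9.89874113e-01 -5.35865920e-01]
```

```bash
python3 -c "
from h import *
plan((344,-470,225,-62),(370,-370,240,-99),(377,-245,240,-132.7))
c=dict(np.load('top2.npz')); print([ray(c,p,5).round() for p in [(357,318),(357,340),(388,325),(417,339)]])"
```

```text
t 51.8 at [ 341.4 -475.4   52.2] tilt [-0.04  0.07] q6 -0.54
yaw -31.11
(344, -470, 225, -62) -> tx 6.0 ty -0.6 tz -172.8 wz 30.89
(370, -370, 240, -99) -> tx 69.9 ty -76.1 tz -15.0 wz 37.00
(377, -245, 240, -132.7) -> tx -12.6 ty -124.6 tz -0.0 wz 33.70
[array([361., -94.,   5.]), array([300., -90.,   5.]), array([ 337., -178.,    5.]), array([ 295., -256.,    5.])]
```

Call:
play_rows(
  series=[
    {"gripper":-1,"tx":1,"ty":0,"tz":-25,"wx":0,"wy":0,"wz":0},
    {"gripper":-1,"tx":2,"ty":0,"tz":-60,"wx":0,"wy":0,"wz":7},
    {"gripper":-1,"tx":3,"ty":0,"tz":-100,"wx":0,"wy":0,"wz":15},
    {"gripper":-1,"tx":5,"ty":0,"tz":-140,"wx":0,"wy":0,"wz":23},
    {"gripper":-1,"tx":6,"ty":0,"tz":-172,"wx":0,"wy":0,"wz":31},
  ],
)

```text
time: 52.3
eef_pos: [344.8, -470.6, 226.9]
orientation: [0.001, 0.971, 0.238, 0.0]
force: [0.0, -0.4, -0.9]
gripper_width: 9.2
finger_force: 58.7
```

Call:
play_rows(
  series=[
    {"gripper":-1,"tx":14,"ty":-15,"tz":-5,"wx":0,"wy":0,"wz":7},
    {"gripper":-1,"tx":28,"ty":-30,"tz":-8,"wx":0,"wy":0,"wz":15},
    {"gripper":-1,"tx":42,"ty":-46,"tz":-12,"wx":0,"wy":0,"wz":23},
    {"gripper":-1,"tx":56,"ty":-61,"tz":-15,"wx":0,"wy":0,"wz":31},
    {"gripper":-1,"tx":70,"ty":-76,"tz":-15,"wx":0,"wy":0,"wz":37},
  ],
)

```text
time: 52.8
eef_pos: [371.1, -369.8, 239.7]
orientation: [0.0, 0.997, -0.082, 0.0]
force: [-0.2, 0.3, -0.6]
gripper_width: 9.2
finger_force: 58.7
```

Call:
play_rows(
  series=[
    {"gripper":-1,"tx":-3,"ty":-28,"tz":0,"wx":0,"wy":0,"wz":7},
    {"gripper":-1,"tx":-6,"ty":-56,"tz":0,"wx":0,"wy":0,"wz":14},
    {"gripper":-1,"tx":-9,"ty":-84,"tz":0,"wx":0,"wy":0,"wz":22},
    {"gripper":-1,"tx":-12,"ty":-110,"tz":0,"wx":0,"wy":0,"wz":29},
    {"gripper":-1,"tx":-12.6,"ty":-124.6,"tz":0,"wx":0,"wy":0,"wz":33.7},
  ],
)

```text
time: 53.3
eef_pos: [378.0, -243.6, 239.3]
orientation: [-0.0, 0.93, -0.367, -0.0]
force: [0.7, 0.2, -0.9]
gripper_width: 9.2
finger_force: 58.7
```

```bash
python3 -c "
from h import *
from cell import env
plan((377,-245,240,-132.7)); print(env.observe()['joints'].round(2),env.observe()['gripper_width'])"
```

```text
t 53.3 at [ 378.  -243.6  239.3] tilt [0.   0.03] q6 1.58
yaw -133.02
(377, -245, 240, -132.7) -> tx 0.3 ty 1.7 tz -0.7 wz -0.32
[-0.74  0.18  1.66  0.    1.31  1.58] 9.19684323466096
```

Call:
play_rows(
  series=[
    {"gripper":-1,"tx":0,"ty":0,"tz":0,"wx":0,"wy":-4,"wz":0},
    {"gripper":-1,"tx":0,"ty":0,"tz":0,"wx":0,"wy":-9,"wz":0},
    {"gripper":-1,"tx":0,"ty":0,"tz":0,"wx":0,"wy":-15,"wz":0},
    {"gripper":-1,"tx":0,"ty":0,"tz":0,"wx":0,"wy":-21,"wz":0},
    {"gripper":-1,"tx":0,"ty":0,"tz":0,"wx":0,"wy":-27,"wz":0},
  ],
)

```text
time: 53.8
eef_pos: [378.5, -245.8, 239.7]
orientation: [-0.086, 0.905, -0.355, -0.219]
force: [-0.1, 0.6, -0.9]
gripper_width: 9.1
finger_force: 58.7
```

Call:
play_rows(
  series=[
    {"gripper":-1,"tx":0,"ty":0,"tz":0,"wx":0,"wy":-6,"wz":0},
    {"gripper":-1,"tx":0,"ty":0,"tz":0,"wx":0,"wy":-12,"wz":0},
    {"gripper":-1,"tx":0,"ty":0,"tz":0,"wx":0,"wy":-18,"wz":0},
    {"gripper":-1,"tx":0,"ty":0,"tz":0,"wx":0,"wy":-24,"wz":0},
    {"gripper":-1,"tx":0,"ty":0,"tz":0,"wx":0,"wy":-30,"wz":0},
  ],
)

```text
time: 54.3
eef_pos: [378.7, -246.0, 239.2]
orientation: [-0.175, 0.818, -0.321, -0.445]
force: [0.1, -0.5, -0.6]
gripper_width: 9.6
finger_force: 58.8
```

```bash
python3 -c "
from cell import env
s=env.observe(); print(s['joints'].round(2),s['gripper_width'],s['eef_pos'],s['orientation'])"
```

```text
[-0.75  0.83  1.    0.    2.31  1.57] 9.574793651152298 [ 378.65297089 -245.99066451  239.21642557] [-0.17467194  0.81758327 -0.32053272 -0.44531572]
```

Call:
play_rows(
  series=[
    {"gripper":-1,"tx":8,"ty":0,"tz":5,"wx":0,"wy":0,"wz":0},
    {"gripper":-1,"tx":22,"ty":0,"tz":14,"wx":0,"wy":0,"wz":0},
    {"gripper":-1,"tx":38,"ty":0,"tz":25,"wx":0,"wy":0,"wz":0},
    {"gripper":-1,"tx":52,"ty":0,"tz":34,"wx":0,"wy":0,"wz":0},
    {"gripper":-1,"tx":59,"ty":0,"tz":38,"wx":0,"wy":0,"wz":0},
  ],
)

```text
time: 54.8
eef_pos: [378.4, -245.6, 167.6]
orientation: [-0.174, 0.818, -0.321, -0.444]
force: [0.0, -0.5, -2.0]
gripper_width: 9.5
finger_force: 58.8
```

Call:
play_rows(
  series=[
    {"gripper":-1,"tx":0,"ty":0,"tz":0,"wx":0,"wy":-6,"wz":0},
    {"gripper":-1,"tx":0,"ty":0,"tz":0,"wx":0,"wy":-12,"wz":0},
    {"gripper":-1,"tx":0,"ty":0,"tz":0,"wx":0,"wy":-18,"wz":0},
    {"gripper":-1,"tx":0,"ty":0,"tz":0,"wx":0,"wy":-24,"wz":0},
    {"gripper":-1,"tx":0,"ty":0,"tz":0,"wx":0,"wy":-29,"wz":0},
  ],
)

```text
time: 55.3
eef_pos: [378.7, -246.1, 168.2]
orientation: [-0.249, 0.68, -0.267, -0.636]
force: [-0.8, -0.2, -1.8]
gripper_width: 9.6
finger_force: 58.9
```

```bash
python3 -c "
from cell import env
import numpy as np
from scipy.spatial.transform import Rotation as Ro
s=env.observe(); q=s['orientation'];R=Ro.from_quat([q[1],q[2],q[3],q[0]]).as_matrix(); print(s['joints'].round(2),s['gripper_width'],s['eef_pos'],R.round(3))"
```

```text
[-0.75  1.19  0.87  0.    2.58  1.57] 9.63196672513311 [ 378.74792442 -246.05918611  168.24342983] [[ 0.05  -0.68  -0.732]
 [-0.046 -0.734  0.678]
 [-0.998 -0.    -0.068]]
```

Call:
play_rows(
  series=[
    {"gripper":-1,"tx":8,"ty":0,"tz":0,"wx":0,"wy":0,"wz":0},
    {"gripper":-1,"tx":18,"ty":0,"tz":0,"wx":0,"wy":0,"wz":0},
    {"gripper":-1,"tx":27,"ty":0,"tz":0,"wx":0,"wy":-1,"wz":0},
    {"gripper":-1,"tx":33,"ty":0,"tz":0,"wx":0,"wy":-2,"wz":0},
    {"gripper":-1,"tx":36,"ty":0,"tz":0,"wx":0,"wy":-3,"wz":0},
  ],
)

```text
time: 55.8
eef_pos: [380.5, -247.6, 132.3]
orientation: [-0.256, 0.664, -0.26, -0.653]
force: [0.7, 0.6, -1.2]
gripper_width: 9.4
finger_force: 58.9
```

Call:
play_rows(
  series=[
    {"gripper":-1,"tx":1,"ty":0,"tz":0,"wx":0,"wy":0,"wz":0},
    {"gripper":-1,"tx":2,"ty":0,"tz":0,"wx":0,"wy":0,"wz":0},
    {"gripper":-1,"tx":3,"ty":0,"tz":0,"wx":0,"wy":0,"wz":0},
    {"gripper":-1,"tx":4,"ty":0,"tz":0,"wx":0,"wy":0,"wz":0},
    {"gripper":-1,"tx":4,"ty":0,"tz":0,"wx":0,"wy":0,"wz":0},
  ],
)

```text
time: 56.3
eef_pos: [380.5, -247.7, 128.7]
orientation: [-0.256, 0.664, -0.26, -0.652]
force: [-0.6, 0.1, -2.3]
gripper_width: 9.7
finger_force: 58.9
```

Call:
play_rows(
  series=[
    {"gripper":-1,"tx":1,"ty":0,"tz":0,"wx":0,"wy":0,"wz":0},
    {"gripper":-1,"tx":2,"ty":0,"tz":0,"wx":0,"wy":0,"wz":0},
    {"gripper":-1,"tx":3,"ty":0,"tz":0,"wx":0,"wy":0,"wz":0},
    {"gripper":-1,"tx":3,"ty":0,"tz":0,"wx":0,"wy":0,"wz":0},
    {"gripper":-1,"tx":3,"ty":0,"tz":0,"wx":0,"wy":0,"wz":0},
  ],
)

```text
time: 56.8
eef_pos: [380.6, -247.8, 126.6]
orientation: [-0.256, 0.664, -0.26, -0.653]
force: [0.5, -0.8, 5.6]
gripper_width: 9.6
finger_force: 59.0
```

Call:
play_rows(
  series=[
    {"gripper":-1,"tx":0.5,"ty":0,"tz":0,"wx":0,"wy":0,"wz":0},
    {"gripper":-1,"tx":1,"ty":0,"tz":0,"wx":0,"wy":0,"wz":0},
    {"gripper":-1,"tx":1.5,"ty":0,"tz":0,"wx":0,"wy":0,"wz":0},
    {"gripper":-1,"tx":1.5,"ty":0,"tz":0,"wx":0,"wy":0,"wz":0},
    {"gripper":-1,"tx":1.5,"ty":0,"tz":0,"wx":0,"wy":0,"wz":0},
  ],
)

```text
time: 57.3
eef_pos: [380.7, -247.9, 126.6]
orientation: [-0.256, 0.663, -0.26, -0.653]
force: [2.1, -2.4, 10.9]
gripper_width: 9.6
finger_force: 59.2
```

Call:
play_rows(
  series=[
    {"gripper":-1,"tx":-1.5,"ty":0,"tz":0,"wx":0,"wy":0,"wz":0},
    {"gripper":-1,"tx":-2,"ty":0,"tz":0,"wx":0,"wy":0,"wz":0},
    {"gripper":-0.3,"tx":-2,"ty":0,"tz":0,"wx":0,"wy":0,"wz":0},
    {"gripper":0,"tx":-2,"ty":0,"tz":0,"wx":0,"wy":0,"wz":0},
    {"gripper":0,"tx":-2,"ty":0,"tz":0,"wx":0,"wy":0,"wz":0},
  ],
)

```text
time: 57.8
eef_pos: [380.5, -247.6, 125.6]
orientation: [-0.256, 0.664, -0.26, -0.653]
force: [0.3, 0.8, -0.6]
gripper_width: 42.6
finger_force: 0.0
```

Call:
play_rows(
  series=[
    {"gripper":0,"tx":0,"ty":0,"tz":-8,"wx":0,"wy":0,"wz":0},
    {"gripper":0,"tx":0,"ty":0,"tz":-25,"wx":0,"wy":0,"wz":0},
    {"gripper":0,"tx":0,"ty":0,"tz":-42,"wx":0,"wy":0,"wz":0},
    {"gripper":0,"tx":0,"ty":0,"tz":-55,"wx":0,"wy":0,"wz":0},
    {"gripper":0,"tx":0,"ty":0,"tz":-60,"wx":0,"wy":0,"wz":0},
  ],
)

```text
time: 58.3
eef_pos: [400.0, -269.6, 119.0]
orientation: [-0.254, 0.669, -0.263, -0.646]
force: [1.0, -0.0, -0.0]
gripper_width: 42.6
finger_force: 0.0
```

```bash
python3 - <<'E'
from h import *
from cell import viewer,env
s=env.observe(); print(s['joints'].round(2),s['eef_pos'],s['orientation'])
for n in ("wrist","top","side"):
    c=viewer.camera(n); np.savez(f"st_{n}.npz",**c)
    W=world(c); P=W.reshape(-1,3); F=c["frame"].reshape(-1,3).astype(int)
    k=(np.hypot(P[:,0]-385,P[:,1]+252)<60)&(P[:,2]>10)&(P[:,2]<165)&(F.min(1)>110)
    p=P[k]
    if len(p)>10: print(n,len(p),"z",np.percentile(p[:,2],[2,50,99]),"xy",np.median(p[:,:2],0), "hi",np.median(p[p[:,2]>110][:,:2],0) if (p[:,2]>110).any() else None)
E
```

```text
[-0.75  1.34  0.68 -0.    2.66  1.57] [ 399.97506921 -269.55007944  118.96439009] [-0.25437691  0.66949417 -0.26338474 -0.64629592]
wrist 13558 z [ 11.14065145  44.20655426 144.96114712] xy [ 403.33875442 -269.65247292] hi [ 403.40632098 -269.84570226]
top 188 z [ 15.66003566  71.00254499 152.96335282] xy [ 387.80687747 -252.74810572] hi [ 392.23311095 -256.21435191]
```

Call:
play_rows(
  series=[
    {"gripper":0.2,"tx":-2,"ty":0,"tz":0,"wx":0,"wy":6,"wz":0},
    {"gripper":0.2,"tx":-4,"ty":0,"tz":-4,"wx":0,"wy":13,"wz":0},
    {"gripper":0.2,"tx":-6,"ty":0,"tz":-14,"wx":0,"wy":20,"wz":0},
    {"gripper":0.2,"tx":-8,"ty":0,"tz":-28,"wx":0,"wy":27,"wz":0},
    {"gripper":0.2,"tx":-10,"ty":0,"tz":-42,"wx":0,"wy":34,"wz":0},
  ],
)

```text
time: 58.95
eef_pos: [431.1, -298.3, 131.4]
orientation: [-0.165, 0.831, -0.327, -0.42]
force: [0.3, 0.3, 0.4]
gripper_width: 51.5
finger_force: 0.0
```

```bash
python3 - <<'E'
from h import *
from cell import viewer,env
s=env.observe(); print(s['joints'].round(2),s['eef_pos'],s['orientation'])
c=viewer.camera("side"); np.savez("st_side.npz",**c)
u,v=proj(c,[392,-258,70]); print(u,v)
f=c["frame"]; u,v=int(u),int(v); cv2.imwrite("pics/stand.png",cv2.resize(f[max(0,v-80):v+80,max(0,u-100):u+100,::-1],None,fx=3,fy=3))
E
```

```text
[-0.75  1.04  0.79 -0.    2.24  1.57] [ 431.13027287 -298.3200644   131.36583567] [-0.16514083  0.83062401 -0.32667125 -0.41961669]
394.33549469709953 214.99351144273254
```

View pics/stand.png

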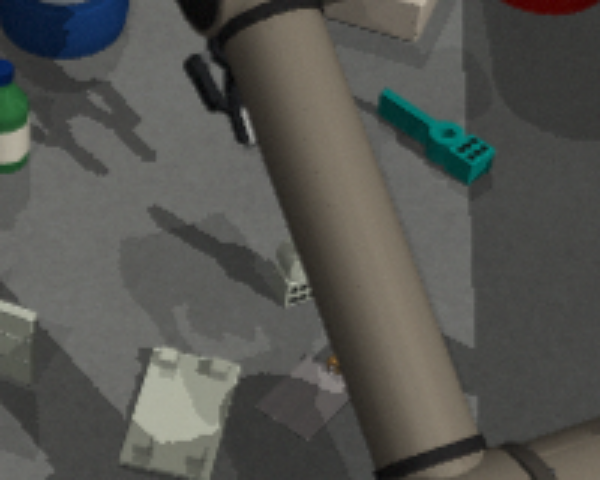

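The holder is standing on its block end at (295,285) in the crop, with the tube-hole face turned inward as wanted. I'm retracting upward, then I'll tip it outward from the inner side.

Call:
play_rows(
  series=[
    {"gripper":0,"tx":-20,"ty":0,"tz":-18,"wx":0,"wy":6,"wz":0},
    {"gripper":-1,"tx":-45,"ty":0,"tz":-36,"wx":0,"wy":14,"wz":0},
    {"gripper":-1,"tx":-70,"ty":0,"tz":-54,"wx":0,"wy":22,"wz":0},
    {"gripper":-1,"tx":-90,"ty":0,"tz":-66,"wx":0,"wy":30,"wz":0},
    {"gripper":-1,"tx":-95,"ty":0,"tz":-70,"wx":0,"wy":38,"wz":0},
  ],
)

```text
time: 59.5
eef_pos: [431.3, -298.5, 251.7]
orientation: [-0.049, 0.922, -0.363, -0.125]
force: [0.4, -0.7, 0.2]
gripper_width: -0.2
finger_force: 0.0
```

```bash
python3 - <<'E'
from h import *
from cell import viewer,env
from scipy.spatial.transform import Rotation as Ro
s=env.observe(); q=s['orientation'];R=Ro.from_quat([q[1],q[2],q[3],q[0]]).as_matrix(); print(s['joints'].round(2),s['eef_pos'],R.round(3), "tilt",np.degrees(np.arccos(-R[2,2])))
P=world(viewer.camera("top")).reshape(-1,3)
k=(np.hypot(P[:,0]-391,P[:,1]+259)<45)&(P[:,2]>135)&(P[:,2]<160); print(k.sum(),rect(P[k][:,:2]) if k.sum()>4 else '')
E
```

```text
[-0.75  0.49  1.2  -0.    1.72  1.57] [ 431.31059929 -298.47251482  251.71459512] [[ 0.706 -0.681 -0.195]
 [-0.657 -0.732  0.181]
 [-0.266 -0.    -0.964]] tilt 15.425016945477607
25 (array([ 395.79098511, -254.411026  ]), 29.14301109313965, 4.229311943054199, array([-0.75140118,  0.65984564]))
```

Call:
play_rows(
  series=[
    {"gripper":-1,"tx":-20,"ty":-1,"tz":5,"wx":0,"wy":4,"wz":0},
    {"gripper":-1,"tx":-50,"ty":-2,"tz":14,"wx":0,"wy":8,"wz":0},
    {"gripper":-1,"tx":-80,"ty":-3.5,"tz":22,"wx":0,"wy":12,"wz":0},
    {"gripper":-1,"tx":-97.5,"ty":-4.3,"tz":27,"wx":0,"wy":15.4,"wz":0},
    {"gripper":-1,"tx":-97.5,"ty":-4.3,"tz":27,"wx":0,"wy":15.4,"wz":0},
  ],
)

```text
time: 60.05
eef_pos: [357.1, -223.1, 249.2]
orientation: [-0.002, 0.931, -0.366, -0.006]
force: [-0.7, 0.3, -0.4]
gripper_width: 0.3
finger_force: 0.0
```

Call:
play_rows(
  series=[
    {"gripper":-1,"tx":0,"ty":0,"tz":20,"wx":0,"wy":0,"wz":0},
    {"gripper":-1,"tx":0,"ty":0,"tz":50,"wx":0,"wy":0,"wz":0},
    {"gripper":-1,"tx":0,"ty":0,"tz":85,"wx":0,"wy":0,"wz":0},
    {"gripper":-1,"tx":0,"ty":0,"tz":110,"wx":0,"wy":0,"wz":0},
    {"gripper":-1,"tx":0,"ty":0,"tz":122,"wx":0,"wy":0,"wz":0},
  ],
)

```text
time: 60.55
eef_pos: [358.0, -224.6, 124.5]
orientation: [-0.003, 0.931, -0.366, -0.008]
force: [0.6, 1.0, 0.4]
gripper_width: 0.3
finger_force: 0.0
```

```bash
python3 -c "
from h import *
plan((393,-257,127,None),(410,-274,127,None))"
```

```text
t 60.55 at [ 358.  -224.6  124.5] tilt [-0.71  0.66] q6 1.58
yaw -132.96
(393, -257, 127, None) -> tx 47.7 ty -0.1 tz -2.5 wz -0.00
(410, -274, 127, None) -> tx 24.0 ty 0.9 tz -0.0 wz -0.00
```

Call:
play_rows(
  series=[
    {"gripper":-1,"tx":8,"ty":0,"tz":0,"wx":0,"wy":0,"wz":0},
    {"gripper":-1,"tx":15,"ty":0,"tz":0,"wx":0,"wy":0,"wz":0},
    {"gripper":-1,"tx":21,"ty":0,"tz":0,"wx":0,"wy":0,"wz":0},
    {"gripper":-1,"tx":26,"ty":0,"tz":0,"wx":0,"wy":0,"wz":0},
    {"gripper":-1,"tx":31,"ty":0,"tz":0,"wx":0,"wy":0,"wz":0},
  ],
)

```text
time: 61.05
eef_pos: [382.5, -247.2, 127.7]
orientation: [-0.002, 0.931, -0.366, -0.004]
force: [-0.5, 0.6, 0.4]
gripper_width: -0.1
finger_force: 0.0
```

Call:
play_rows(
  series=[
    {"gripper":-1,"tx":7,"ty":0,"tz":0,"wx":0,"wy":0,"wz":0},
    {"gripper":-1,"tx":14,"ty":0,"tz":0,"wx":0,"wy":0,"wz":0},
    {"gripper":-1,"tx":21,"ty":0,"tz":0,"wx":0,"wy":0,"wz":0},
    {"gripper":-1,"tx":28,"ty":0,"tz":0,"wx":0,"wy":0,"wz":0},
    {"gripper":-1,"tx":36,"ty":0,"tz":0,"wx":0,"wy":0,"wz":0},
  ],
)

```text
time: 61.55
eef_pos: [408.7, -271.6, 126.8]
orientation: [-0.002, 0.931, -0.366, -0.004]
force: [0.8, -1.2, 0.5]
gripper_width: 0.2
finger_force: 0.0
```

Call:
play_rows(
  series=[
    {"gripper":-1,"tx":5,"ty":0,"tz":0,"wx":0,"wy":0,"wz":0},
    {"gripper":0,"tx":5,"ty":0,"tz":-15,"wx":0,"wy":0,"wz":0},
    {"gripper":0.3,"tx":5,"ty":0,"tz":-45,"wx":0,"wy":0,"wz":0},
    {"gripper":0.3,"tx":5,"ty":0,"tz":-75,"wx":0,"wy":0,"wz":0},
    {"gripper":0.3,"tx":5,"ty":0,"tz":-90,"wx":0,"wy":0,"wz":0},
  ],
)

```text
time: 62.05
eef_pos: [413.4, -275.9, 219.3]
orientation: [-0.001, 0.931, -0.366, -0.002]
force: [0.2, -0.3, -0.2]
gripper_width: 55.1
finger_force: 0.0
```

```bash
python3 - <<'E'
from h import *
from cell import viewer
c=viewer.camera("wrist"); np.savez("w21.npz",**c)
h,d=hold2(c,(430,-295))
# tube holes on top: dark pixels in block
f=c["frame"]; pb=[h-d*q for q in (28,36,44)]
for z in pb: u,v=proj(c,[*z,32]); print(f[int(v)-12:int(v)+13,int(u)-12:int(u)+13].min(), u.round(),v.round())
plan((*(h+75*d),130,np.degrees(np.arctan2(d[1],d[0]))+90))
E
```

```text
Traceback (most recent call last):
  File "h.py", line 59, in hold2
    a,k=max(ch,key=lambda e:e[0]); fill=np.zeros_like(m); cv2.drawContours(fill,[k],-1,1,-1); fill&=(1-m)
        ~~~^^^^^^^^^^^^^^^^^^^^^^
ValueError: max() iterable argument is empty
```

```bash
cp pics/none pics/x 2>/dev/null; python3 - <<'E'
from h import *
from cell import viewer
c=viewer.camera("top"); np.savez("top4.npz",**c)
f=c["frame"].astype(int); W=world(c)
m=(f.min(2)>115)&(f.max(2)-f.min(2)<40)&(W[...,2]>8)&(W[...,2]<165)&(W[...,1]<-150)&(W[...,0]<650)
n,l,s,ce=cv2.connectedComponentsWithStats(m.astype(np.uint8))
for i in range(1,n):
    if s[i,4]>50: p=W[l==i]; print(ce[i].round(),s[i,4],p.mean(0).round(),rect(p[:,:2]),np.percentile(p[:,2],[5,50,95]).round())
c=dict(np.load("w21.npz")); W=world(c);f=c["frame"].astype(int)
k=(W[...,2]>10)&(W[...,2]<165)&(f.min(2)>100)&(np.hypot(W[...,0]-430,W[...,1]+290)<170)
n,l,s,ce=cv2.connectedComponentsWithStats(k.astype(np.uint8))
for i in range(1,n):
    if s[i,4]>200: p=W[l==i]; print("w",ce[i].round(),s[i],p.mean(0).round(),rect(p[:,:2]),np.percentile(p[:,2],[5,50,95]).round())
E
```

```text
[607. 249.] 5176 [ 513. -793.   55.] (array([ 525.8571167 , -814.97949219]), 247.65594482421875, 236.51953125, array([0.99999626, 0.00273463])) [12. 58. 64.]
[576. 441.] 817 [  21. -619.   81.] (array([  21.06721306, -620.50109863]), 125.3203125, 42.983726501464844, array([0.00418661, 0.99999124])) [77. 81. 86.]
w [327. 237.] [ 307  203   40   85 2345] [ 397. -263.   91.] (array([ 365.75881958, -233.733078  ]), 105.48016357421875, 39.97511672973633, array([-0.72126873,  0.69265534])) [ 26.  73. 150.]
w [346. 296.] [311 279  68  33 469] [ 307. -211.   20.] (array([ 306.56588745, -208.10864258]), 87.0571517944336, 13.369027137756348, array([0.29137384, 0.95660926])) [18. 21. 22.]
```

```bash
python3 - <<'E'
from h import *
c=dict(np.load("w21.npz")); cv2.imwrite("pics/w21.png",c["frame"][:,:,::-1]); W=world(c);f=c["frame"].astype(int)
k=(W[...,2]>10)&(W[...,2]<165)&(f.min(2)>100)
n,l,s,ce=cv2.connectedComponentsWithStats(k.astype(np.uint8)); i=l[237,327]; p=W[l==i]
for z in range(15,165,15):
    q=p[abs(p[:,2]-z)<7.5]
    if len(q)>5: print(z,len(q),q[:,:2].mean(0).round(),q[:,:2].min(0).round(),q[:,:2].max(0).round())
E
```

```text
15 101 [ 403. -269.] [ 320. -283.] [ 416. -206.]
30 148 [ 403. -269.] [ 387. -283.] [ 416. -253.]
45 179 [ 403. -269.] [ 389. -282.] [ 416. -255.]
60 336 [ 395. -262.] [ 368. -284.] [ 416. -236.]
75 601 [ 395. -261.] [ 371. -280.] [ 413. -238.]
90 64 [ 403. -270.] [ 399. -274.] [ 407. -266.]
105 73 [ 404. -269.] [ 400. -274.] [ 407. -265.]
120 92 [ 404. -270.] [ 399. -274.] [ 407. -265.]
135 98 [ 404. -270.] [ 400. -274.] [ 408. -265.]
150 653 [ 393. -260.] [ 377. -274.] [ 407. -244.]
```

View pics/w21.png

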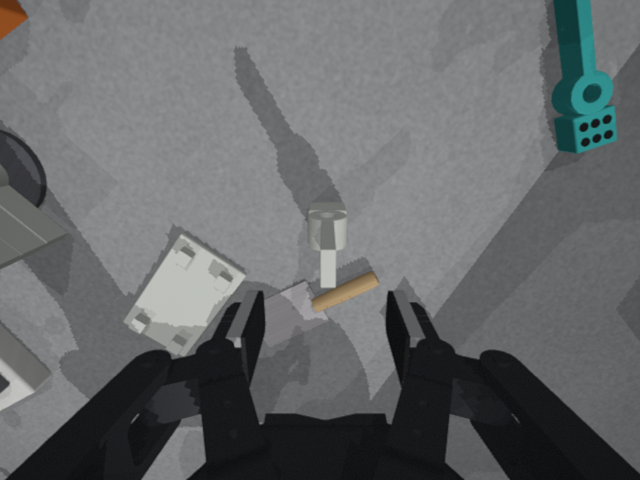

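The holder is still standing, with its blade top at (328,268) in the view; the push stopped short of the balance point. I'll push again, further.

Call:
play_rows(
  series=[
    {"gripper":-1,"tx":-20,"ty":0,"tz":0,"wx":0,"wy":0,"wz":0},
    {"gripper":-1,"tx":-55,"ty":0,"tz":0,"wx":0,"wy":0,"wz":0},
    {"gripper":-1,"tx":-75,"ty":0,"tz":0,"wx":0,"wy":0,"wz":0},
    {"gripper":-1,"tx":-78,"ty":0,"tz":10,"wx":0,"wy":0,"wz":0},
    {"gripper":-1,"tx":-78,"ty":0,"tz":30,"wx":0,"wy":0,"wz":0},
  ],
)

```text
time: 62.65
eef_pos: [355.7, -222.2, 187.3]
orientation: [-0.001, 0.931, -0.366, -0.003]
force: [-0.2, 0.2, -0.1]
gripper_width: -0.1
finger_force: 0.0
```

Call:
play_rows(
  series=[
    {"gripper":-1,"tx":0,"ty":0,"tz":25,"wx":0,"wy":0,"wz":0},
    {"gripper":-1,"tx":0,"ty":0,"tz":50,"wx":0,"wy":0,"wz":0},
    {"gripper":-1,"tx":0,"ty":0,"tz":66,"wx":0,"wy":0,"wz":0},
    {"gripper":-1,"tx":8,"ty":0,"tz":68,"wx":0,"wy":0,"wz":0},
    {"gripper":-1,"tx":18,"ty":0,"tz":68,"wx":0,"wy":0,"wz":0},
  ],
)

```text
time: 63.15
eef_pos: [368.4, -234.2, 118.7]
orientation: [-0.002, 0.931, -0.366, -0.005]
force: [-0.8, -0.1, -0.2]
gripper_width: 0.3
finger_force: 0.0
```

Call:
play_rows(
  series=[
    {"gripper":-1,"tx":8,"ty":0,"tz":0,"wx":0,"wy":0,"wz":0},
    {"gripper":-1,"tx":16,"ty":0,"tz":0,"wx":0,"wy":0,"wz":0},
    {"gripper":-1,"tx":24,"ty":0,"tz":0,"wx":0,"wy":0,"wz":0},
    {"gripper":-1,"tx":32,"ty":0,"tz":0,"wx":0,"wy":0,"wz":0},
    {"gripper":-1,"tx":40,"ty":0,"tz":0,"wx":0,"wy":0,"wz":0},
  ],
)

```text
time: 63.65
eef_pos: [397.9, -261.5, 119.2]
orientation: [-0.002, 0.931, -0.366, -0.004]
force: [0.2, 0.5, -0.4]
gripper_width: -0.2
finger_force: 0.0
```

Call:
play_rows(
  series=[
    {"gripper":-1,"tx":8,"ty":0,"tz":0,"wx":0,"wy":0,"wz":0},
    {"gripper":-1,"tx":16,"ty":0,"tz":0,"wx":0,"wy":0,"wz":0},
    {"gripper":-1,"tx":24,"ty":0,"tz":0,"wx":0,"wy":0,"wz":0},
    {"gripper":-1,"tx":32,"ty":0,"tz":0,"wx":0,"wy":0,"wz":0},
    {"gripper":-1,"tx":40,"ty":0,"tz":0,"wx":0,"wy":0,"wz":0},
  ],
)

```text
time: 64.15
eef_pos: [427.0, -288.6, 118.6]
orientation: [-0.002, 0.931, -0.366, -0.004]
force: [-0.7, -0.3, 0.8]
gripper_width: -0.4
finger_force: 0.0
```

```bash
cat > chk.py <<'E'
from h import *
from cell import viewer
c=viewer.camera("wrist"); W=world(c);f=c["frame"].astype(int)
k=(W[...,2]>20)&(W[...,2]<165)&(f.min(2)>100)&(f.max(2)-f.min(2)<40)&(np.hypot(W[...,0]-440,W[...,1]+300)<140)
n,l,s,ce=cv2.connectedComponentsWithStats(k.astype(np.uint8))
for i in range(1,n):
    if s[i,4]>200: p=W[l==i]; print("w",ce[i].round(),s[i],p.mean(0).round(),rect(p[:,:2]),np.percentile(p[:,2],[5,50,95]).round())
plan((430,-290,130,None))
E
python3 chk.py
```

```text
w [327. 177.] [ 301   55   53  205 5459] [ 452. -315.   33.] (array([ 459.69613647, -321.62438965]), 146.7847137451172, 40.02674865722656, array([-0.73357994,  0.67960317])) [32. 34. 35.]
t 64.2 at [ 427.9 -289.5  118.6] tilt [-0.31  0.3 ] q6 1.58
yaw -132.95
(430, -290, 130, None) -> tx 1.9 ty -1.1 tz -11.4 wz -0.00
```

The holder now lies flat (147 mm long, top face at 33 mm). I'm rotating to face its blade, which points outward.

Call:
play_rows(
  series=[
    {"gripper":0.3,"tx":20,"ty":0,"tz":-10,"wx":0,"wy":0,"wz":-7},
    {"gripper":0.3,"tx":45,"ty":1,"tz":-25,"wx":0,"wy":0,"wz":-15},
    {"gripper":0.3,"tx":75,"ty":1,"tz":-25,"wx":0,"wy":0,"wz":-22},
    {"gripper":0.3,"tx":95,"ty":1,"tz":-25,"wx":0,"wy":0,"wz":-30},
    {"gripper":0.3,"tx":99.5,"ty":1,"tz":-25,"wx":0,"wy":0,"wz":-36},
  ],
)

```text
time: 64.7
eef_pos: [500.0, -358.3, 142.3]
orientation: [-0.003, 0.998, -0.058, -0.003]
force: [0.5, 0.1, -0.4]
gripper_width: 55.8
finger_force: 0.0
```

Call:
play_rows(
  series=[
    {"gripper":0.3,"tx":0,"ty":0,"tz":0,"wx":0,"wy":0,"wz":-8},
    {"gripper":0.3,"tx":0,"ty":0,"tz":0,"wx":0,"wy":0,"wz":-16},
    {"gripper":0.3,"tx":0,"ty":0,"tz":0,"wx":0,"wy":0,"wz":-24},
    {"gripper":0.3,"tx":0,"ty":0,"tz":0,"wx":0,"wy":0,"wz":-32},
    {"gripper":0.3,"tx":0,"ty":0,"tz":0,"wx":0,"wy":0,"wz":-40},
  ],
)

```text
time: 65.2
eef_pos: [498.8, -356.8, 142.6]
orientation: [-0.004, 0.958, 0.287, -0.002]
force: [-0.3, 0.3, 0.4]
gripper_width: 55.9
finger_force: 0.0
```

Call:
play_rows(
  series=[
    {"gripper":0.3,"tx":0,"ty":0,"tz":0,"wx":0,"wy":0,"wz":-8},
    {"gripper":0.3,"tx":0,"ty":0,"tz":0,"wx":0,"wy":0,"wz":-16},
    {"gripper":0.3,"tx":0,"ty":0,"tz":0,"wx":0,"wy":0,"wz":-24},
    {"gripper":0.3,"tx":0,"ty":0,"tz":0,"wx":0,"wy":0,"wz":-32},
    {"gripper":0.3,"tx":0,"ty":0,"tz":0,"wx":0,"wy":0,"wz":-40},
  ],
)

```text
time: 65.7
eef_pos: [498.8, -356.8, 142.6]
orientation: [-0.005, 0.802, 0.598, -0.001]
force: [-0.0, -0.8, -0.3]
gripper_width: 55.6
finger_force: 0.0
```

Call:
play_rows(
  series=[
    {"gripper":0.3,"tx":0,"ty":0,"tz":0,"wx":0,"wy":0,"wz":-8},
    {"gripper":0.3,"tx":0,"ty":0,"tz":0,"wx":0,"wy":0,"wz":-16},
    {"gripper":0.3,"tx":0,"ty":0,"tz":0,"wx":0,"wy":0,"wz":-24},
    {"gripper":0.3,"tx":0,"ty":0,"tz":0,"wx":0,"wy":0,"wz":-32},
    {"gripper":0.3,"tx":0,"ty":0,"tz":0,"wx":0,"wy":0,"wz":-40},
  ],
)

```text
time: 66.2
eef_pos: [498.8, -356.8, 142.6]
orientation: [-0.005, 0.549, 0.836, 0.001]
force: [0.1, 0.5, -1.0]
gripper_width: 55.7
finger_force: 0.0
```

Call:
play_rows(
  series=[
    {"gripper":0.3,"tx":0,"ty":0,"tz":0,"wx":0,"wy":0,"wz":-8},
    {"gripper":0.3,"tx":0,"ty":0,"tz":0,"wx":0,"wy":0,"wz":-16},
    {"gripper":0.3,"tx":0,"ty":0,"tz":0,"wx":0,"wy":0,"wz":-24},
    {"gripper":0.3,"tx":0,"ty":0,"tz":0,"wx":0,"wy":0,"wz":-24},
    {"gripper":0.3,"tx":0,"ty":0,"tz":0,"wx":0,"wy":0,"wz":-24},
  ],
)

```text
time: 66.7
eef_pos: [498.8, -356.8, 142.7]
orientation: [-0.004, 0.368, 0.93, 0.002]
force: [-0.1, 0.4, 0.0]
gripper_width: 55.6
finger_force: 0.0
```

```bash
python3 -c "
from h import *
look('w22',(445,-308))
c=dict(np.load('w22.npz')); f=c['frame']
h=ray(c,(330,130),32)
" ; python3 - <<'E'
from h import *
c=dict(np.load('w22.npz')); h,d=hold2(c,(445,-308)); f=c['frame']
u,v=proj(c,[*(h-37*d),32]); print("block min gray",f[int(v)-14:int(v)+15,int(u)-14:int(u)+15].max(2).min(),u,v)
E
```

```text
hole [ 444.  -308.3] px [323.  131.3] dia 17.2 dir -43.0 L 147 W 40 reach 94 grip75 [ 498.8 -359.5]
t 66.75 at [ 498.8 -356.8  142.6] tilt [-0.38  0.36] q6 -1.56
yaw 46.86
(np.float64(498.8), np.float64(-359.5), 5, 47.0) -> tx -1.8 ty -1.9 tz 137.6 wz -0.14
hole [ 444.  -308.3] px [323.  131.3] dia 17.2 dir -43.0 L 147 W 40 reach 94 grip75 [ 498.8 -359.5]
block min gray 23 322.67870115211457 79.49239687883883
```

Call:
play_rows(
  series=[
    {"gripper":0.3,"tx":-1.8,"ty":-1.9,"tz":40,"wx":0,"wy":-0.5,"wz":0},
    {"gripper":0.3,"tx":-1.8,"ty":-1.9,"tz":80,"wx":0,"wy":-0.5,"wz":0},
    {"gripper":0.3,"tx":-1.8,"ty":-1.9,"tz":110,"wx":0,"wy":-0.5,"wz":0},
    {"gripper":0.3,"tx":-1.8,"ty":-1.9,"tz":125,"wx":0,"wy":-0.5,"wz":0},
    {"gripper":0.3,"tx":-1.8,"ty":-1.9,"tz":132,"wx":0,"wy":-0.5,"wz":0},
  ],
)

```text
time: 67.25
eef_pos: [497.1, -357.9, 8.7]
orientation: [-0.002, 0.367, 0.93, 0.001]
force: [1.3, 0.2, 0.7]
gripper_width: 55.6
finger_force: 0.0
```

Call:
play_rows(
  series=[
    {"gripper":0.3,"tx":0,"ty":0,"tz":4,"wx":0,"wy":0,"wz":0},
    {"gripper":0,"tx":0,"ty":0,"tz":7,"wx":0,"wy":0,"wz":0},
    {"gripper":-0.3,"tx":0,"ty":0,"tz":8.3,"wx":0,"wy":0,"wz":0},
    {"gripper":-0.5,"tx":0,"ty":0,"tz":8.3,"wx":0,"wy":0,"wz":0},
    {"gripper":-0.5,"tx":0,"ty":0,"tz":8.3,"wx":0,"wy":0,"wz":0},
  ],
)

```text
time: 67.75
eef_pos: [498.3, -358.9, 3.1]
orientation: [0.0, 0.366, 0.931, -0.0]
force: [-0.7, 0.4, 0.8]
gripper_width: 21.4
finger_force: 0.0
```

Call:
play_rows(
  series=[
    {"gripper":-1,"tx":0,"ty":0,"tz":0,"wx":0,"wy":0,"wz":0},
    {"gripper":-1,"tx":0,"ty":0,"tz":0,"wx":0,"wy":0,"wz":0},
    {"gripper":-1,"tx":0,"ty":0,"tz":0,"wx":0,"wy":0,"wz":0},
    {"gripper":-1,"tx":0,"ty":0,"tz":0,"wx":0,"wy":0,"wz":0},
    {"gripper":-1,"tx":0,"ty":0,"tz":0,"wx":0,"wy":0,"wz":0},
  ],
)

```text
time: 68.25
eef_pos: [498.3, -358.9, 3.2]
orientation: [0.001, 0.366, 0.931, -0.0]
force: [-1.1, 1.3, 5.8]
gripper_width: 9.2
finger_force: 58.9
```

Call:
play_rows(
  series=[
    {"gripper":-1,"tx":0,"ty":0,"tz":-2,"wx":0,"wy":0,"wz":0},
    {"gripper":-1,"tx":0,"ty":0,"tz":-7,"wx":0,"wy":0,"wz":0},
    {"gripper":-1,"tx":0,"ty":0,"tz":-17,"wx":0,"wy":0,"wz":0},
    {"gripper":-1,"tx":0,"ty":0,"tz":-32,"wx":0,"wy":0,"wz":0},
    {"gripper":-1,"tx":0,"ty":0,"tz":-50,"wx":0,"wy":0,"wz":0},
  ],
)

```text
time: 68.75
eef_pos: [497.7, -358.4, 52.9]
orientation: [-0.001, 0.366, 0.931, 0.0]
force: [-0.2, 0.2, -1.1]
gripper_width: 9.0
finger_force: 58.6
```

```bash
python3 -c "
from h import *
plan((498.8,-359.5,216,47),(590,-240,216,20),(664,-99,216,-8))"
```

```text
t 68.75 at [ 497.7 -358.4   52.9] tilt [-0.05  0.06] q6 -1.57
yaw 47.06
(498.8, -359.5, 216, 47) -> tx -1.5 ty -0.0 tz -163.1 wz 0.06
(590, -240, 216, 20) -> tx 14.8 ty 149.6 tz -0.0 wz 27.00
(664, -99, 216, -8) -> tx 107.2 ty 117.8 tz -0.0 wz 28.00
```

Call:
play_rows(
  series=[
    {"gripper":-1,"tx":0,"ty":0,"tz":-25,"wx":0,"wy":0,"wz":0},
    {"gripper":-1,"tx":0,"ty":0,"tz":-55,"wx":0,"wy":0,"wz":0},
    {"gripper":-1,"tx":0,"ty":0,"tz":-90,"wx":0,"wy":0,"wz":0},
    {"gripper":-1,"tx":0,"ty":0,"tz":-130,"wx":0,"wy":0,"wz":0},
    {"gripper":-1,"tx":0,"ty":0,"tz":-163,"wx":0,"wy":0,"wz":0},
  ],
)

```text
time: 69.25
eef_pos: [498.1, -358.8, 218.4]
orientation: [0.001, 0.366, 0.931, -0.0]
force: [2.0, 0.5, -1.0]
gripper_width: 9.1
finger_force: 58.6
```

Call:
play_rows(
  series=[
    {"gripper":-1,"tx":2,"ty":20,"tz":0,"wx":0,"wy":0,"wz":4},
    {"gripper":-1,"tx":5,"ty":50,"tz":0,"wx":0,"wy":0,"wz":10},
    {"gripper":-1,"tx":8,"ty":85,"tz":0,"wx":0,"wy":0,"wz":16},
    {"gripper":-1,"tx":12,"ty":120,"tz":0,"wx":0,"wy":0,"wz":22},
    {"gripper":-1,"tx":15,"ty":150,"tz":0,"wx":0,"wy":0,"wz":27},
  ],
)

```text
time: 69.75
eef_pos: [589.9, -237.1, 216.1]
orientation: [0.0, 0.575, 0.818, 0.0]
force: [0.9, -0.7, -1.2]
gripper_width: 9.1
finger_force: 58.6
```

Call:
play_rows(
  series=[
    {"gripper":-1,"tx":25,"ty":28,"tz":0,"wx":0,"wy":0,"wz":6},
    {"gripper":-1,"tx":52,"ty":57,"tz":0,"wx":0,"wy":0,"wz":13},
    {"gripper":-1,"tx":78,"ty":86,"tz":0,"wx":0,"wy":0,"wz":20},
    {"gripper":-1,"tx":98,"ty":108,"tz":0,"wx":0,"wy":0,"wz":25},
    {"gripper":-1,"tx":107,"ty":118,"tz":0,"wx":0,"wy":0,"wz":28},
  ],
)

```text
time: 70.25
eef_pos: [664.1, -94.6, 215.8]
orientation: [-0.0, 0.754, 0.656, 0.0]
force: [0.1, -0.3, -2.1]
gripper_width: 9.2
finger_force: 58.7
```

Call:
play_rows(
  series=[
    {"gripper":-1,"tx":0,"ty":0,"tz":0,"wx":0,"wy":0,"wz":0},
    {"gripper":-1,"tx":0,"ty":0,"tz":0,"wx":0,"wy":0,"wz":0},
    {"gripper":-1,"tx":0,"ty":0,"tz":0,"wx":0,"wy":0,"wz":0},
    {"gripper":-1,"tx":0,"ty":0,"tz":0,"wx":0,"wy":0,"wz":0},
    {"gripper":-1,"tx":0,"ty":0,"tz":0,"wx":0,"wy":0,"wz":0},
  ],
)

```text
time: 70.75
eef_pos: [663.1, -98.7, 215.7]
orientation: [-0.0, 0.755, 0.656, 0.0]
force: [-0.0, 0.1, -0.9]
gripper_width: 9.1
finger_force: 58.7
```

```bash
python3 - <<'E'
from h import *
c=inhand('w23'); plan((664,-99,190,-8))
W=world(c); P=W.reshape(-1,3)
k=(P[:,2]>150)&(P[:,2]<180)&(np.hypot(P[:,0]-675,P[:,1]+25)<15); print("tip seen",k.sum(),P[k].mean(0) if k.any() else '')
E
```

```text
top face z-TCP 29.1 7818
hole [672.7 -25.7] px [325.3 140.1] dia 16.2 dir -98.3 L 142 W 39 reach 95 grip75 [ 661.9 -100. ]
hole-TCP [ 9.61 72.76] tool 73.39 -0.6
world move [1.66 0.84] tool tx 1.1 ty 1.5 TCP [663.1 -98.5 215.6]
t 70.8 at [663.1 -98.5 215.6] tilt [-0.    0.01] q6 -0.12
yaw -7.99
(664, -99, 190, -8) -> tx -0.4 ty 0.9 tz 25.6 wz 0.01
tip seen 311 [673.98031035 -24.90368411 172.5772462 ]
```

Call:
play_rows(
  series=[
    {"gripper":-1,"tx":1,"ty":1.3,"tz":4,"wx":0,"wy":0,"wz":0},
    {"gripper":-1,"tx":1,"ty":1.3,"tz":13,"wx":0,"wy":0,"wz":0},
    {"gripper":-1,"tx":1,"ty":1.3,"tz":23,"wx":0,"wy":0,"wz":0},
    {"gripper":-1,"tx":1,"ty":1.3,"tz":30,"wx":0,"wy":0,"wz":0},
    {"gripper":-1,"tx":1,"ty":1.3,"tz":34,"wx":0,"wy":0,"wz":0},
  ],
)

```text
time: 71.3
eef_pos: [664.3, -96.7, 179.9]
orientation: [-0.001, 0.754, 0.656, -0.001]
force: [-0.2, -0.1, -1.2]
gripper_width: 9.0
finger_force: 58.7
```

Call:
play_rows(
  series=[
    {"gripper":-1,"tx":0,"ty":0,"tz":5,"wx":0,"wy":0,"wz":0},
    {"gripper":-1,"tx":0,"ty":0,"tz":11,"wx":0,"wy":0,"wz":0},
    {"gripper":-1,"tx":0,"ty":0,"tz":18,"wx":0,"wy":0,"wz":0},
    {"gripper":-1,"tx":0,"ty":0,"tz":26,"wx":0,"wy":0,"wz":0},
    {"gripper":-1,"tx":0,"ty":0,"tz":34,"wx":0,"wy":0,"wz":0},
  ],
)

```text
time: 71.8
eef_pos: [664.7, -96.9, 146.7]
orientation: [-0.0, 0.754, 0.656, 0.0]
force: [-0.7, 0.4, -1.8]
gripper_width: 9.2
finger_force: 58.7
```

Call:
play_rows(
  series=[
    {"gripper":-1,"tx":0,"ty":0,"tz":8,"wx":0,"wy":0,"wz":0},
    {"gripper":-1,"tx":0,"ty":0,"tz":16,"wx":0,"wy":0,"wz":0},
    {"gripper":-1,"tx":0,"ty":0,"tz":22,"wx":0,"wy":0,"wz":0},
    {"gripper":-1,"tx":0,"ty":0,"tz":27,"wx":0,"wy":0,"wz":0},
    {"gripper":-1,"tx":0,"ty":0,"tz":30,"wx":0,"wy":0,"wz":0},
  ],
)

```text
time: 72.3
eef_pos: [664.7, -96.9, 117.0]
orientation: [-0.0, 0.754, 0.656, -0.0]
force: [0.8, 0.4, -1.6]
gripper_width: 8.8
finger_force: 58.7
```

Call:
play_rows(
  series=[
    {"gripper":-1,"tx":0,"ty":0,"tz":2,"wx":0,"wy":0,"wz":0},
    {"gripper":-1,"tx":0,"ty":0,"tz":4,"wx":0,"wy":0,"wz":0},
    {"gripper":-1,"tx":0,"ty":0,"tz":5.5,"wx":0,"wy":0,"wz":0},
    {"gripper":-1,"tx":0,"ty":0,"tz":6,"wx":0,"wy":0,"wz":0},
    {"gripper":-1,"tx":0,"ty":0,"tz":6,"wx":0,"wy":0,"wz":0},
  ],
)

```text
time: 72.8
eef_pos: [664.9, -97.0, 111.7]
orientation: [0.0, 0.754, 0.656, 0.0]
force: [-0.4, -0.3, -1.3]
gripper_width: 9.1
finger_force: 58.8
```

Call:
play_rows(
  series=[
    {"gripper":-1,"tx":0,"ty":0,"tz":0.7,"wx":0,"wy":0,"wz":0},
    {"gripper":0,"tx":0,"ty":0,"tz":0.7,"wx":0,"wy":0,"wz":0},
    {"gripper":0,"tx":0,"ty":0,"tz":0.7,"wx":0,"wy":0,"wz":0},
    {"gripper":0,"tx":0,"ty":0,"tz":0.7,"wx":0,"wy":0,"wz":0},
    {"gripper":0,"tx":0,"ty":0,"tz":-5,"wx":0,"wy":0,"wz":0},
  ],
)

```text
time: 73.3
eef_pos: [664.3, -96.7, 115.8]
orientation: [-0.001, 0.754, 0.656, -0.0]
force: [-0.4, -0.3, 0.8]
gripper_width: 42.8
finger_force: 0.0
```

Call:
play_rows(
  series=[
    {"gripper":0,"tx":0,"ty":0,"tz":-15,"wx":0,"wy":0,"wz":0},
    {"gripper":0,"tx":0,"ty":0,"tz":-45,"wx":0,"wy":0,"wz":0},
    {"gripper":0,"tx":0,"ty":0,"tz":-80,"wx":0,"wy":0,"wz":0},
    {"gripper":0,"tx":0,"ty":0,"tz":-110,"wx":0,"wy":0,"wz":0},
    {"gripper":0,"tx":0,"ty":0,"tz":-120,"wx":0,"wy":0,"wz":0},
  ],
)

```text
time: 73.8
eef_pos: [666.1, -97.2, 241.1]
orientation: [0.003, 0.754, 0.656, 0.002]
force: [1.5, -0.3, 0.7]
gripper_width: 42.8
finger_force: 0.0
```

```bash
python3 - <<'E'
from h import *
from cell import viewer
c=viewer.camera("wrist"); np.savez("w24.npz",**c)
hold2(c,(675,-25),zt=140)
W=world(c); P=W.reshape(-1,3); k=np.hypot(P[:,0]-675,P[:,1]+25)<60
h,e=np.histogram(P[k,2],np.arange(0,190,8)); print(dict(zip(e.tolist(),h.tolist())))
c=viewer.camera("top"); np.savez("top5.npz",**c); f=c["frame"].astype(int); W=world(c)
m=(f.min(2)>115)&(f.max(2)-f.min(2)<40)&(W[...,2]>18)&(W[...,2]<42)&(W[...,1]<-120)&(W[...,0]<800)&(W[...,1]>-560)
n,l,s,ce=cv2.connectedComponentsWithStats(m.astype(np.uint8)); print("white left",[(ce[i].round(),s[i,4]) for i in range(1,n) if s[i,4]>60])
m=(f.max(2)<50)&(W[...,2]>100)&(W[...,2]<140)&(np.hypot(W[...,0]-525,W[...,1]-196)<45); p=W[m]; print("ball",len(p),p.mean(0) if len(p) else '')
plan((600,50,240,-11),(474,209,240,-13),(474,209,110,-13))
E
```

```text
hole [674.2 -24.3] px [322.3 129.3] dia 16.9 dir -98.4 L 147 W 40 reach 94 grip75 [663.3 -98.5]
{0: 1325, 8: 1667, 16: 2, 24: 0, 32: 5, 40: 6, 48: 8, 56: 9, 64: 5, 72: 33, 80: 8, 88: 13, 96: 8, 104: 2632, 112: 10, 120: 16, 128: 35, 136: 5657, 144: 5, 152: 2, 160: 4, 168: 217, 176: 29}
white left []
ball 54 [523.33197574 196.90598382 132.63397029]
t 73.9 at [665.5 -97.  238.4] tilt [ 0.2  -0.04] q6 -0.12
yaw -7.94
(600, 50, 240, -11) -> tx 136.6 ty -85.2 tz -1.6 wz 3.06
(474, 209, 240, -13) -> tx 132.0 ty -154.0 tz -0.0 wz 2.00
(474, 209, 110, -13) -> tx 0.0 ty 0.0 tz 130.0 wz -0.00
```

Call:
play_rows(
  series=[
    {"gripper":-1,"tx":137,"ty":-85,"tz":0,"wx":0,"wy":0,"wz":3},
    {"gripper":-1,"tx":137,"ty":-85,"tz":0,"wx":0,"wy":0,"wz":3},
    {"gripper":-1,"tx":137,"ty":-85,"tz":0,"wx":0,"wy":0,"wz":3},
    {"gripper":-1,"tx":137,"ty":-85,"tz":0,"wx":0,"wy":0,"wz":3},
    {"gripper":-1,"tx":137,"ty":-85,"tz":0,"wx":0,"wy":0,"wz":3},
  ],
)

```text
time: 74.4
eef_pos: [598.4, 52.3, 235.3]
orientation: [-0.001, 0.77, 0.638, -0.001]
force: [-0.5, -1.1, 0.1]
gripper_width: 0.0
finger_force: 0.0
```

Call:
play_rows(
  series=[
    {"gripper":-1,"tx":132,"ty":-154,"tz":0,"wx":0,"wy":0,"wz":2},
    {"gripper":-1,"tx":132,"ty":-154,"tz":0,"wx":0,"wy":0,"wz":2},
    {"gripper":-1,"tx":132,"ty":-154,"tz":0,"wx":0,"wy":0,"wz":2},
    {"gripper":-1,"tx":132,"ty":-154,"tz":0,"wx":0,"wy":0,"wz":2},
    {"gripper":-1,"tx":132,"ty":-154,"tz":0,"wx":0,"wy":0,"wz":2},
  ],
)

```text
time: 74.9
eef_pos: [471.0, 211.7, 236.0]
orientation: [-0.001, 0.781, 0.624, -0.001]
force: [0.3, -0.5, -0.2]
gripper_width: 0.2
finger_force: 0.0
```

Call:
play_rows(
  series=[
    {"gripper":-1,"tx":0,"ty":0,"tz":20,"wx":0,"wy":0,"wz":0},
    {"gripper":-1,"tx":0,"ty":0,"tz":60,"wx":0,"wy":0,"wz":0},
    {"gripper":-1,"tx":0,"ty":0,"tz":95,"wx":0,"wy":0,"wz":0},
    {"gripper":-1,"tx":0,"ty":0,"tz":120,"wx":0,"wy":0,"wz":0},
    {"gripper":-1,"tx":0,"ty":0,"tz":130,"wx":0,"wy":0,"wz":0},
  ],
)

```text
time: 75.4
eef_pos: [473.0, 207.3, 103.3]
orientation: [-0.001, 0.783, 0.622, -0.003]
force: [-0.8, 0.4, 0.2]
gripper_width: -0.3
finger_force: 0.0
```

```bash
python3 -c "
from h import *
plan((515,199.1,112,-13),(555,189.9,112,-13))"
```

```text
t 75.4 at [473.  207.3 103.3] tilt [-0.29 -0.1 ] q6 0.49
yaw -13.05
(515, 199.1, 112, -13) -> tx 1.5 ty 42.8 tz -8.7 wz -0.05
(555, 189.9, 112, -13) -> tx 0.0 ty 41.0 tz -0.0 wz -0.00
```

Call:
play_rows(
  series=[
    {"gripper":-1,"tx":1.2,"ty":10,"tz":-4,"wx":0,"wy":0,"wz":0},
    {"gripper":-1,"tx":1.2,"ty":20,"tz":-4,"wx":0,"wy":0,"wz":0},
    {"gripper":-1,"tx":1.2,"ty":28,"tz":-4,"wx":0,"wy":0,"wz":0},
    {"gripper":-1,"tx":1.2,"ty":36,"tz":-4,"wx":0,"wy":0,"wz":0},
    {"gripper":-1,"tx":1.2,"ty":44,"tz":-4,"wx":0,"wy":0,"wz":0},
  ],
)

```text
time: 75.9
eef_pos: [517.7, 200.5, 111.3]
orientation: [0.0, 0.782, 0.623, 0.001]
force: [-0.3, 0.5, 1.5]
gripper_width: -0.3
finger_force: 0.0
```

Call:
play_rows(
  series=[
    {"gripper":-1,"tx":0,"ty":6,"tz":0,"wx":0,"wy":0,"wz":0},
    {"gripper":-1,"tx":0,"ty":12,"tz":0,"wx":0,"wy":0,"wz":0},
    {"gripper":-1,"tx":0,"ty":18,"tz":0,"wx":0,"wy":0,"wz":0},
    {"gripper":-1,"tx":0,"ty":24,"tz":0,"wx":0,"wy":0,"wz":0},
    {"gripper":-1,"tx":0,"ty":30,"tz":0,"wx":0,"wy":0,"wz":0},
  ],
)

```text
time: 76.4
eef_pos: [546.2, 193.9, 110.5]
orientation: [-0.0, 0.782, 0.623, -0.0]
force: [0.3, -0.2, -0.3]
gripper_width: 0.1
finger_force: 0.0
```

```bash
cat > ball.py <<'E'
from h import *
from cell import viewer
pv=np.array([547.2,191.7]); X=np.array([.974,-.226])
for n in ("top","side"):
    c=viewer.camera(n); f=c["frame"].astype(int); W=world(c)
    m=(f.max(2)<60)&(W[...,2]>108)&(W[...,2]<140)
    S=(W[...,:2]-pv)@X; L=(W[...,:2]-pv)@np.array([.226,.974])
    m&=(abs(S)<60)&(abs(L)<16); print(n,m.sum(),"s",np.percentile(S[m],[2,50,98]).round(1) if m.any() else '',"z",np.median(W[m][:,2]) if m.any() else '')
plan((547.2,191.7,110,None))
E
python3 ball.py
```

```text
top 15 s [-23.7 -19.6 -13.1] z 132.6004017223539
side 80 s [-37.9 -28.7  -8.9] z 128.94075620660936
t 76.5 at [546.5 193.8 110.5] tilt [0.02 0.02] q6 0.43
yaw -12.97
(547.2, 191.7, 110, None) -> tx -1.9 ty 1.1 tz 0.5 wz -0.00
```

Call:
play_rows(
  series=[
    {"gripper":-1,"tx":-0.5,"ty":3,"tz":0,"wx":0,"wy":0,"wz":0},
    {"gripper":-1,"tx":-0.5,"ty":5,"tz":0,"wx":0,"wy":0,"wz":0},
    {"gripper":-1,"tx":-0.5,"ty":7,"tz":0,"wx":0,"wy":0,"wz":0},
    {"gripper":-1,"tx":-0.5,"ty":9,"tz":0,"wx":0,"wy":0,"wz":0},
    {"gripper":-1,"tx":-0.5,"ty":9,"tz":0,"wx":0,"wy":0,"wz":0},
  ],
)

```text
time: 77.0
eef_pos: [554.7, 191.4, 110.6]
orientation: [-0.0, 0.782, 0.623, 0.0]
force: [0.1, -0.1, 0.3]
gripper_width: 0.5
finger_force: 0.0
```

Call:
play_rows(
  series=[
    {"gripper":-1,"tx":0,"ty":2,"tz":0,"wx":0,"wy":0,"wz":0},
    {"gripper":-1,"tx":0,"ty":4,"tz":0,"wx":0,"wy":0,"wz":0},
    {"gripper":-1,"tx":0,"ty":5,"tz":0,"wx":0,"wy":0,"wz":0},
    {"gripper":-1,"tx":0,"ty":6,"tz":0,"wx":0,"wy":0,"wz":0},
    {"gripper":-1,"tx":0,"ty":6,"tz":0,"wx":0,"wy":0,"wz":0},
  ],
)

```text
time: 77.5
eef_pos: [560.4, 190.1, 110.5]
orientation: [-0.0, 0.782, 0.623, 0.0]
force: [0.1, -0.0, -0.0]
gripper_width: 0.2
finger_force: 0.0
```

Call:
play_rows(
  series=[
    {"gripper":-1,"tx":0,"ty":1,"tz":0,"wx":0,"wy":0,"wz":0},
    {"gripper":-1,"tx":0,"ty":2,"tz":0,"wx":0,"wy":0,"wz":0},
    {"gripper":-1,"tx":0,"ty":3,"tz":0,"wx":0,"wy":0,"wz":0},
    {"gripper":-1,"tx":0,"ty":4,"tz":0,"wx":0,"wy":0,"wz":0},
    {"gripper":-1,"tx":0,"ty":4,"tz":0,"wx":0,"wy":0,"wz":0},
  ],
)

```text
time: 78.0
eef_pos: [564.4, 189.2, 110.5]
orientation: [-0.0, 0.782, 0.623, 0.0]
force: [-0.0, 0.2, 0.4]
gripper_width: 0.1
finger_force: 0.0
```

```bash
cat > ball2.py <<'E'
from h import *
from cell import viewer
c=viewer.camera("wrist"); np.savez("wb.npz",**c); f=c["frame"].astype(int); W=world(c)
pv=np.array([547.2,191.7]); X=np.array([.974,-.226])
S=(W[...,:2]-pv)@X; L=(W[...,:2]-pv)@np.array([.226,.974])
m=(f.max(2)<70)&(W[...,2]>100)&(W[...,2]<140)&(abs(S)<65)&(abs(L)<30)
n,l,s,ce=cv2.connectedComponentsWithStats(m.astype(np.uint8))
for i in range(1,n):
    if s[i,4]>60: k=l==i; print(ce[i].round(),s[i,4],"s",np.percentile(S[k],[2,50,98]).round(1),"L",np.percentile(L[k],[2,50,98]).round(1),"z",np.percentile(W[k][:,2],[2,50,98]).round(1))
E
python3 ball2.py
```

```text
[242. 293.] 2084 s [-34.4 -22.7 -13. ] L [-7.9  4.4 12.4] z [122.4 132.8 136.9]
```

The ball is still at s ≈ -24, so the fingertips slid over its top. They evidently end about 20 mm short of the TCP reading. I'll go back and push about 25 mm lower.

Call:
play_rows(
  series=[
    {"gripper":-1,"tx":0,"ty":0,"tz":-20,"wx":0,"wy":0,"wz":0},
    {"gripper":-1,"tx":0,"ty":0,"tz":-50,"wx":0,"wy":0,"wz":0},
    {"gripper":-1,"tx":0,"ty":-30,"tz":-50,"wx":0,"wy":0,"wz":0},
    {"gripper":-1,"tx":0,"ty":-70,"tz":-50,"wx":0,"wy":0,"wz":0},
    {"gripper":-1,"tx":0,"ty":-92,"tz":-50,"wx":0,"wy":0,"wz":0},
  ],
)

```text
time: 78.55
eef_pos: [472.0, 210.2, 160.6]
orientation: [-0.0, 0.782, 0.623, -0.0]
force: [0.3, 0.4, -0.4]
gripper_width: -0.2
finger_force: 0.0
```

Call:
play_rows(
  series=[
    {"gripper":-1,"tx":0,"ty":0,"tz":20,"wx":0,"wy":0,"wz":0},
    {"gripper":-1,"tx":0,"ty":0,"tz":45,"wx":0,"wy":0,"wz":0},
    {"gripper":-1,"tx":0,"ty":0,"tz":65,"wx":0,"wy":0,"wz":0},
    {"gripper":-1,"tx":0,"ty":0,"tz":73,"wx":0,"wy":0,"wz":0},
    {"gripper":-1,"tx":0,"ty":0,"tz":73,"wx":0,"wy":0,"wz":0},
  ],
)

```text
time: 79.05
eef_pos: [474.0, 209.7, 86.8]
orientation: [-0.001, 0.782, 0.623, -0.001]
force: [1.1, -0.1, -0.7]
gripper_width: -0.2
finger_force: 0.0
```

Call:
play_rows(
  series=[
    {"gripper":-1,"tx":0,"ty":8,"tz":0,"wx":0,"wy":0,"wz":0},
    {"gripper":-1,"tx":0,"ty":16,"tz":0,"wx":0,"wy":0,"wz":0},
    {"gripper":-1,"tx":0,"ty":24,"tz":0,"wx":0,"wy":0,"wz":0},
    {"gripper":-1,"tx":0,"ty":32,"tz":0,"wx":0,"wy":0,"wz":0},
    {"gripper":-1,"tx":0,"ty":40,"tz":0,"wx":0,"wy":0,"wz":0},
  ],
)

```text
time: 79.55
eef_pos: [514.3, 200.7, 87.9]
orientation: [-0.0, 0.782, 0.623, 0.0]
force: [-0.9, 0.5, 0.9]
gripper_width: -0.0
finger_force: 0.7
```

Call:
play_rows(
  series=[
    {"gripper":-1,"tx":0,"ty":6,"tz":0,"wx":0,"wy":0,"wz":0},
    {"gripper":-1,"tx":0,"ty":12,"tz":0,"wx":0,"wy":0,"wz":0},
    {"gripper":-1,"tx":0,"ty":18,"tz":0,"wx":0,"wy":0,"wz":0},
    {"gripper":-1,"tx":0,"ty":22,"tz":0,"wx":0,"wy":0,"wz":0},
    {"gripper":-1,"tx":0,"ty":22,"tz":0,"wx":0,"wy":0,"wz":0},
  ],
)

```text
time: 80.05
eef_pos: [535.6, 195.8, 87.5]
orientation: [0.0, 0.782, 0.623, 0.0]
force: [-0.3, -0.3, 0.5]
gripper_width: 0.1
finger_force: 0.0
```

```bash
python3 ball2.py; python3 ball.py
```

```text
[325. 299.] 180 s [-14.3 -13.  -11.7] L [11.5 12.1 12.7] z [118.7 129.9 139.6]
[383. 318.] 2831 s [-5.  10.4 24. ] L [-4.   7.3 12.5] z [124.  135.1 139.8]
[300. 310.] 351 s [-26.3 -23.1 -20.2] L [7.2 8.1 8.9] z [122.  131.8 139.8]
top 1 s [-23.3 -23.3 -23.3] z 133.8965617827434
side 73 s [-28.2   4.6  22.7] z 129.11164929035797
t 80.2 at [534.9 196.   87.5] tilt [-0.    0.01] q6 0.44
yaw -12.94
(547.2, 191.7, 110, None) -> tx -1.4 ty 13.0 tz -22.5 wz -0.00
```

Call:
play_rows(
  series=[
    {"gripper":-1,"tx":0,"ty":5,"tz":0,"wx":0,"wy":0,"wz":0},
    {"gripper":-1,"tx":0,"ty":10,"tz":0,"wx":0,"wy":0,"wz":0},
    {"gripper":-1,"tx":0,"ty":15,"tz":0,"wx":0,"wy":0,"wz":0},
    {"gripper":-1,"tx":0,"ty":19,"tz":0,"wx":0,"wy":0,"wz":0},
    {"gripper":-1,"tx":0,"ty":19,"tz":0,"wx":0,"wy":0,"wz":0},
  ],
)

```text
time: 80.7
eef_pos: [554.3, 191.5, 87.5]
orientation: [0.0, 0.782, 0.623, 0.0]
force: [-0.1, 0.3, -0.7]
gripper_width: 0.0
finger_force: 0.0
```

Call:
play_rows(
  series=[
    {"gripper":-1,"tx":0,"ty":1,"tz":0,"wx":0,"wy":0,"wz":0},
    {"gripper":-1,"tx":0,"ty":2,"tz":0,"wx":0,"wy":0,"wz":0},
    {"gripper":-1,"tx":0,"ty":3,"tz":0,"wx":0,"wy":0,"wz":0},
    {"gripper":-1,"tx":0,"ty":4,"tz":0,"wx":0,"wy":0,"wz":0},
    {"gripper":-1,"tx":0,"ty":4,"tz":0,"wx":0,"wy":0,"wz":0},
  ],
)

```text
time: 81.2
eef_pos: [557.0, 190.9, 87.5]
orientation: [-0.0, 0.782, 0.623, -0.0]
force: [-2.7, 0.4, -0.4]
gripper_width: -0.1
finger_force: 1.2
```

Call:
play_rows(
  series=[
    {"gripper":-1,"tx":0,"ty":0.5,"tz":0,"wx":0,"wy":0,"wz":0},
    {"gripper":-1,"tx":0,"ty":1,"tz":0,"wx":0,"wy":0,"wz":0},
    {"gripper":-1,"tx":0,"ty":1.5,"tz":0,"wx":0,"wy":0,"wz":0},
    {"gripper":-1,"tx":0,"ty":2,"tz":0,"wx":0,"wy":0,"wz":0},
    {"gripper":-1,"tx":0,"ty":2,"tz":0,"wx":0,"wy":0,"wz":0},
  ],
)

```text
time: 81.7
eef_pos: [557.3, 190.8, 87.3]
orientation: [-0.001, 0.782, 0.623, -0.002]
force: [-9.7, 2.4, 2.6]
gripper_width: -0.3
finger_force: 4.7
```

Contact force rose at the stop, so the lever is fully over. Next I back off, rise clear and verify.

Call:
play_rows(
  series=[
    {"gripper":-1,"tx":0,"ty":-5,"tz":0,"wx":0,"wy":0,"wz":0},
    {"gripper":-1,"tx":0,"ty":-15,"tz":0,"wx":0,"wy":0,"wz":0},
    {"gripper":-1,"tx":0,"ty":-30,"tz":0,"wx":0,"wy":0,"wz":0},
    {"gripper":-1,"tx":0,"ty":-50,"tz":0,"wx":0,"wy":0,"wz":0},
    {"gripper":-1,"tx":0,"ty":-75,"tz":-10,"wx":0,"wy":0,"wz":0},
  ],
)

```text
time: 82.2
eef_pos: [485.2, 206.9, 96.8]
orientation: [-0.0, 0.782, 0.623, -0.0]
force: [1.0, 0.3, -0.6]
gripper_width: -0.3
finger_force: 0.0
```

Call:
play_rows(
  series=[
    {"gripper":-1,"tx":0,"ty":0,"tz":-40,"wx":0,"wy":0,"wz":0},
    {"gripper":-1,"tx":0,"ty":0,"tz":-80,"wx":0,"wy":0,"wz":0},
    {"gripper":-1,"tx":0,"ty":0,"tz":-120,"wx":0,"wy":0,"wz":0},
    {"gripper":-1,"tx":0,"ty":0,"tz":-150,"wx":0,"wy":0,"wz":0},
    {"gripper":-1,"tx":0,"ty":0,"tz":-150,"wx":0,"wy":0,"wz":0},
  ],
)

```text
time: 82.7
eef_pos: [488.3, 207.8, 252.5]
orientation: [0.002, 0.782, 0.623, 0.005]
force: [1.0, 0.3, 0.3]
gripper_width: -0.1
finger_force: 0.0
```

Call:
play_rows(
  series=[
    {"gripper":-1,"tx":0,"ty":0,"tz":0,"wx":0,"wy":0,"wz":0},
    {"gripper":-1,"tx":0,"ty":0,"tz":0,"wx":0,"wy":0,"wz":0},
    {"gripper":-1,"tx":0,"ty":0,"tz":0,"wx":0,"wy":0,"wz":0},
    {"gripper":-1,"tx":0,"ty":0,"tz":0,"wx":0,"wy":0,"wz":0},
    {"gripper":-1,"tx":0,"ty":0,"tz":0,"wx":0,"wy":0,"wz":0},
  ],
)

```text
time: 83.2
eef_pos: [486.1, 207.1, 246.9]
orientation: [-0.0, 0.782, 0.623, -0.0]
force: [-0.2, 0.4, -0.4]
gripper_width: 0.0
finger_force: 0.0
```

```bash
python3 ball.py; python3 - <<'E'
from h import *
from cell import viewer
c=viewer.camera("top"); W=world(c); P=W.reshape(-1,3)
s0=np.array([576.6,318.3]); a=np.radians(77); ax=np.array([np.cos(a),np.sin(a)]); la=np.array([ax[1],-ax[0]])
s=(P[:,:2]-s0)@ax; l=(P[:,:2]-s0)@la
for lo,hi in [(-65,-52),(52,65),(-45,-20),(20,45)]:
    k=(s>lo)&(s<hi)&(abs(l)<6)&(P[:,2]>95); print(lo,hi,k.sum(),np.median(P[k,2]).round(1) if k.sum() else '')
k=(P[:,2]>132)&(P[:,2]<148)&(np.hypot(P[:,0]-668,P[:,1]+50)<110); print("stack top",k.sum(),rect(P[k][:,:2]),np.median(P[k,2]))
b=dict(np.load("top0.npz")); print("bystander diff px", {n:int((np.abs(b["frame"][y-25:y+25,x-25:x+25].astype(int)-c["frame"][y-25:y+25,x-25:x+25]).max(2)>50).sum()) for n,(x,y) in dict(bottle=(426,172),rack=(363,172),timer=(275,171),jar=(138,297),beaker=(265,320)).items()})
E
```

```text
top 59 s [24.6 33.1 43.9] z 129.2705535449207
side 74 s [21.  29.2 42.8] z 124.38584260458269
t 83.3 at [486.2 207.1 247.2] tilt [-0.04  0.01] q6 0.48
yaw -12.95
(547.2, 191.7, 110, None) -> tx -1.4 ty 62.9 tz 137.2 wz -0.00
-65 -52 0 
52 65 0 
-45 -20 0 
20 45 0 
stack top 479 (array([674.47088623, -44.24910736]), 147.34715270996094, 41.142311096191406, array([0.13546707, 0.99078185])) 139.782023359023
bystander diff px {'bottle': 11, 'rack': 118, 'timer': 76, 'jar': 0, 'beaker': 498}
```

```bash
python3 - <<'E'
from h import *
from cell import viewer,env
c=viewer.camera("wrist"); P=world(c).reshape(-1,3)
s0=np.array([576.6,318.3]); a=np.radians(77); ax=np.array([np.cos(a),np.sin(a)]); la=np.array([ax[1],-ax[0]])
s=(P[:,:2]-s0)@ax; l=(P[:,:2]-s0)@la
for lo,hi in [(-86,-79),(79,86),(-65,-52),(52,65),(-40,-20),(20,40)]:
    k=(s>lo)&(s<hi)&(abs(l)<4)&(P[:,2]>95); print(lo,hi,k.sum(),np.median(P[k,2]).round(1) if k.sum() else '')
print(env.close_job())
E
```

```text
-86 -79 44 111.2
79 86 0 
-65 -52 154 137.3
52 65 0 
-40 -20 275 126.4
20 40 241 126.5
the job is handed in; nothing more can be done
None
```

The job is handed in: the rotor is seated level in both forks, all four white holders are stacked flat on the post, and the run lever is pushed fully over. I dropped one holder on the way, and it landed upside down. I turned it right way up before stacking it.

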